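# Load the bench incubator

## Robot

A 6-joint arm with a two-finger parallel gripper is mounted at the origin on the work surface. World frame = base frame: x ahead of the robot, y to its left, z up, the work surface at z = 0. Lengths are in mm, angles in rad, forces in N, time in s.
With the tool pointing down it reaches from about 200 to 875 mm from the base axis. Payload 3.4 kg.
Tool frame: the origin (TCP) lies at the very end of the fingers, on their centre line; the grasp point (between the pads) lies 19 mm behind it; z points along the fingers, y is the direction in which the jaws open and shut (so a half turn about z gives the same grasp; the last joint's range is limited). The gripper opens to 94 mm and grips with 3 to 60 N. Pads are 16 mm wide; open, the fingers measure 119 mm over their backs; the gripper's body (75 mm by 177 mm) begins 78 mm behind the grasp point.
Start: joints at [1.1, 0.276, 1.505, -0, 1.361, -0.121], TCP at [197.079, 540.212, 168.193] pointing down, gripper open.
Joint ranges: [-2.89, 2.89], [-0.75, 2.08], [0.22, 2.7], [-1.18, 4.32], [0.11, 2.71], [-2.7, 2.7]. Speed limits (rad/s): [2.57, 2.57, 3.14, 3.14, 3.14, 3.14].

## Interface

Orientations are given as a unit quaternion [w, x, y, z].
In Python, from bench import sense, viewer, ticket gives the robot as it stands.
- The arm moves only by the shell command python3 -m crank 'ROWS' [FORCE]. ROWS is JSON, a list of rows, each a list of 7 numbers: the gripper command: -1 is fully open, 1 is shut, values between are in proportion, then the shift along the tool's x, y, z in cm, then the turn, a rotation vector about the tool's x, y, z in degrees. In form: [[hand, x, y, z, wx, wy, wz], ...]. A call has exactly 10 rows; each row is the pose to reach, as a shift and turn from the pose commanded when the call began, along the tool's axes at that moment; what a row does not reach only later rows make up. A row lasts 1/12 s, in which the tool goes at most 41.7 mm and 7.16 degrees, less where a joint would pass 70% of its speed; a pose out of reach is approached as far as the arm can. A call with a gripper value outside its range is refused whole. The fingers move at their own pace and stop on an object; FORCE is the grip in N (left out, the last holds). Time passes only in rows, so rows that repeat a pose let the fingers close, or fill a call up. It gives the time, the measured TCP pose, the force and the opening at its end, in the units of the state.
- sense(): the state, without advancing time (a new reading comes with each control period).
- viewer.camera(name): name is "scene" or "top"; returns the picture (420x560x3 uint8, red, green, blue); there is no depth.
- viewer.get_calibration(name): a dict with "fx", "fy", "cx", "cy" (pixels), "distortion" ([k1, k2, p1, p2, k3] as OpenCV has them; the pictures are not rectified), "rvec" (rotation vector, rad) and "tvec" (3), from world to camera coordinates, as OpenCV has them. Camera axes: x right, y down, z forward; pixel columns grow to the right and rows downward; lengths in mm; the calibration is good to about 2 mm. A picture is of the moment at which its call begins. get_calibration takes no time and is no camera call.
- ticket.close_job(): hands the job in, once; it reports no verdict.
Trained networks look in the newest picture that a camera, given by its name, has taken for a name from the list of things; names that differ only in an ending like _2 or _b are one class to them, and where a whole thing is asked for, a point or a joint stands for the part that bears it (a point fixed in the world has none). Each returns a list of dicts, best first, with "conf" (0 to 1); they miss things now and then, are a little off and sometimes report something else, mostly with a low value. They report only what shows in the picture. A call takes as long as a camera call. They do not tell look-alikes from the thing itself.
- viewer.spot_in(target, camera): "centre" ([x, y, z] in mm, in world coordinates, good to about 4 mm: the middle of the surface that is visible of it).
- viewer.masks_of(target, camera): "pixels" (420x560 bool, what is visible of it).
The state is a dict: "time": time; "joints": joint angles; "joint_vel": joint speeds; "joint_torque": joint torques, N m; "ee_pos": TCP position; "tool_rot": TCP orientation; "contact_force": force on the tool from outside, world axes, zero at the start; "ft_torque": the same for the moment, N m; "width": finger opening in mm.
Only numpy, scipy, OpenCV 4.12 (cv2) and the standard library are available. Lean on these libraries where they do the work, as an engineer would, in place of code of your own. Each camera call takes 0.05 s, during which the arm holds its last target.

## Task

Prise the stiff hood of the bench incubator up with the spatula's blade, put in at the gap in the middle of its front edge, and open it. Lay every culture flask flat in the left bay and every chamber slide flat in the bay next to the dial, all the right way up as they lie now, then shut the hood fully. Leave the dial turned to the heavy black 37-degree mark, the spatula lying back in its tray, and the bottle, dishes and beaker undisturbed.

Things in the scene. Friction and masses are not known exactly. Their poses are not given: they have to be found in the camera images.
- incubator: white bench incubator, fixed, 195 deep (x) x 420 wide (y) x 90 mm high without hood. Origin: on the underside, mid width; x to its back (front face x = -105), y left, z up. Deck (height 90) under the hood at y -100..210; control end with the dial at y -210..-100, top 90. Rubber seal 8 high, 8 wide round the deck. Ridge 8 high, 6 wide at y = 63, x -32..42, parts the deck into two bays
- hood (a joint): hood angle: 0 shut, grows as the front edge rises, 1.5 at most. Clear hood 155 deep x 310 wide x 35 mm high, walls and top 5 thick, open below, hinged at its back bottom edge. Stiff hinge: stays at any angle; some 3 N at the front edge lifts it. Shut, its lower edge is 98 mm above the bench and its front wall flush with the incubator's front, so fingers find no hold
- hood_hinge (a point): midpoint of the hood's hinge line, 98 mm above the bench; the line runs along the incubator's y; this frame turns with the hood (x to the back when shut, z out of its top)
- hood_lip (a point): middle of the lower outer edge of the hood's front wall, 155 mm from the hinge line along the hood's own -x; moves and turns with the hood. The wall is 5 mm thick and 35 mm high, the top surface is 35 mm above the lip along the hood's z
- pry_gap (a point): mouth of the prising gap in the middle of the incubator's front edge: a break in the seal 80 mm wide, 8 mm high, between deck (90 mm) and shut hood (98 mm). The point is at mid width and mid height in the front face; x points straight in, z up. Free depth 73 mm, to the ridge
- flask_bay (a point): centre of the left bay (away from the dial) on the deck surface, for flasks: 139 (x) by 136 mm (y); axes as the incubator's
- slide_bay (a point): centre of the right bay (next to the dial) on the deck surface, for chamber slides: 139 (x) by 152 mm (y); axes as the incubator's
- dial (a joint): thermostat dial angle, rad, grows clockwise seen from above, 0 to 4.4. At 0 the white pointer line on the knob points to the incubator's front (-x); it turns from there by the left to the back. A tick every 0.3 rad; the one heavy black arrow mark is 37 degrees C, at 2.1 rad (back left). Turns easily (0.03 N m), stays where left
- dial_centre (a point): on the dial's vertical axis at the height to grip, 127 mm above the bench, fixed to the incubator: the grip bar is 14 thick, 43 mm long, lies along the pointer line, and stands from 104 to 134 mm above the bench on a collar 69 mm across; the hood's right wall is 58 mm to its left
- tray: shallow grey-blue instrument tray, fixed, 120 (x) x 260 (y) x 15 mm high outside, walls and floor 4 mm. Origin: centre of its underside; y along its length, z up
- spatula: stiff lab spatula 195 mm long lying along the tray: black handle 105 x 16 x 18 mm, then a steel blade 90 long, 24 wide, 3 mm thick at the handle's mid height. Origin: underside of the handle where the blade begins; x to the blade's tip, z up. 80 g, balances 22 mm behind the origin. Grasp the handle across its 16 mm (y)
- spatula_tip (a point): middle of the blade's end, 90 mm ahead of the spatula's origin, 9 mm above its underside; axes as the spatula's
- spatula_grip (a point): point in the handle to hold, 25 mm behind the spatula's origin, 9 mm above its underside; axes as the spatula's
- bottle: bystander: small amber bottle, 52 mm across, 100 mm high, among the flasks and slides. Origin: centre of its underside
- dishes: bystander: stack of three round dishes, 61 mm across, 47 mm high. Origin: centre of its underside
- beaker: bystander: glass beaker 64 mm across, 85 mm high. Origin: centre of its underside
- flask1: culture flask lying flat: clear rectangular body 64 x 42 x 24 mm, short neck, round white screw cap 24 mm across; 98 mm long in all. Origin: centre of the underside of the rectangular body; x to the cap, whose end is at 66 mm (other end -32 mm), z up. Grasp across its 42 mm (y). 40 to 85 g. May be absent
- flask2: culture flask lying flat: clear rectangular body 64 x 42 x 24 mm, short neck, round white screw cap 24 mm across; 98 mm long in all. Origin: centre of the underside of the rectangular body; x to the cap, whose end is at 66 mm (other end -32 mm), z up. Grasp across its 42 mm (y). 40 to 85 g. May be absent
- slide1: chamber slide: clear base 76 x 26 x 3 mm carrying a white chamber block 54 x 24 mm, 16 mm high in all; the block is 9 mm off centre to -x, the bare labelled end at +x. Origin: centre of the base's underside; x along its length, z up. Grasp the block across its 24 mm (y). 35 g. May be absent
- slide2: chamber slide: clear base 76 x 26 x 3 mm carrying a white chamber block 54 x 24 mm, 16 mm high in all; the block is 9 mm off centre to -x, the bare labelled end at +x. Origin: centre of the base's underside; x along its length, z up. Grasp the block across its 24 mm (y). 35 g. May be absent
- slide3: chamber slide: clear base 76 x 26 x 3 mm carrying a white chamber block 54 x 24 mm, 16 mm high in all; the block is 9 mm off centre to -x, the bare labelled end at +x. Origin: centre of the base's underside; x along its length, z up. Grasp the block across its 24 mm (y). 35 g. May be absent
There are look-alikes about, which are no part of the job. What is shaped like the flask1 but yellow is not meant.

How it is judged (in metres and radians):
On the way, in this order (a step that is already met when the one before it is completed fails the run):
1. the hood is prised up by the spatula's blade at the front gap (more than 0.12 rad, blade touching, its tip within 70 mm of the lip's middle) (value of joint hood above 0.12 rad and contact force between spatula and incubator above 0.3 N and distance between spatula_tip and hood_lip below 0.07 m), for 0.1 s.
2. with the hood open, every flask lies flat in the left bay and every chamber slide flat in the bay next to the dial (value of joint hood above 0.3 rad and x of flask1 in the frame of flask_bay between -0.053 and 0.053 m and y of flask1 in the frame of flask_bay between -0.052 and 0.052 m and z of flask1 in the frame of flask_bay between -0.004 and 0.007 m and angle between each of flask1, flask2, slide1, slide2, slide3's own z axis and vertical below 0.12 rad and x of flask2 in the frame of flask_bay between -0.053 and 0.053 m and y of flask2 in the frame of flask_bay between -0.052 and 0.052 m and z of flask2 in the frame of flask_bay between -0.004 and 0.007 m and x of slide1 in the frame of slide_bay between -0.06 and 0.06 m and y of slide1 in the frame of slide_bay between -0.068 and 0.068 m and z of slide1 in the frame of slide_bay between -0.004 and 0.007 m and x of slide2 in the frame of slide_bay between -0.06 and 0.06 m and y of slide2 in the frame of slide_bay between -0.068 and 0.068 m and z of slide2 in the frame of slide_bay between -0.004 and 0.007 m and x of slide3 in the frame of slide_bay between -0.06 and 0.06 m and y of slide3 in the frame of slide_bay between -0.068 and 0.068 m and z of slide3 in the frame of slide_bay between -0.004 and 0.007 m), for 0.2 s.
At the end, for the whole second after the job is handed in: every flask present lies flat in the left bay and every chamber slide flat, right way up, in the right bay (tilt under 0.12 rad), the hood is shut (under 0.03 rad), the dial is within 0.12 rad of the 37-degree mark at 2.1 rad, the spatula lies in its tray, all at rest (x of flask1 in the frame of flask_bay between -0.053 and 0.053 m and y of flask1 in the frame of flask_bay between -0.052 and 0.052 m and z of flask1 in the frame of flask_bay between -0.004 and 0.007 m and angle between each of flask1, flask2, slide1, slide2, slide3's own z axis and vertical below 0.12 rad and x of flask2 in the frame of flask_bay between -0.053 and 0.053 m and y of flask2 in the frame of flask_bay between -0.052 and 0.052 m and z of flask2 in the frame of flask_bay between -0.004 and 0.007 m and x of slide1 in the frame of slide_bay between -0.06 and 0.06 m and y of slide1 in the frame of slide_bay between -0.068 and 0.068 m and z of slide1 in the frame of slide_bay between -0.004 and 0.007 m and x of slide2 in the frame of slide_bay between -0.06 and 0.06 m and y of slide2 in the frame of slide_bay between -0.068 and 0.068 m and z of slide2 in the frame of slide_bay between -0.004 and 0.007 m and x of slide3 in the frame of slide_bay between -0.06 and 0.06 m and y of slide3 in the frame of slide_bay between -0.068 and 0.068 m and z of slide3 in the frame of slide_bay between -0.004 and 0.007 m and value of joint hood below 0.03 rad and value of joint dial between 1.98 and 2.22 rad and x of spatula in the frame of tray between -0.055 and 0.055 m and y of spatula in the frame of tray between -0.12 and 0.12 m and z of spatula in the frame of tray between 0 and 0.026 m and x of spatula_tip in the frame of tray between -0.06 and 0.06 m and y of spatula_tip in the frame of tray between -0.13 and 0.13 m and z of spatula_tip in the frame of tray between 0 and 0.026 m and linear speed of each of flask1, flask2, slide1, slide2, slide3, spatula below 0.03 m/s); the robot touches nothing.
It fails at once if bottle knocked about (moved more than 40 mm) (distance of bottle from where it was at the start of the episode above 0.04 m).
It fails at once if dishes knocked about (moved more than 40 mm) (distance of dishes from where it was at the start of the episode above 0.04 m).
It fails at once if beaker knocked about (moved more than 40 mm) (distance of beaker from where it was at the start of the episode above 0.04 m).
Of flask1, flask2, slide1, slide2, slide3 only 3 to 5 are there at a start; the rules pass over those that are not, and their reading is None.
At some moment in a run one of flask1, flask2, slide1, slide2, slide3 may be knocked a few centimetres aside while the robot is not near it.
It also fails if it takes over 210 s, if anything falls off the work surface, if the arm or the gripper's body presses on something with over 40 N, if the wrist force passes 120 N, or if a joint passes its speed limit or range.

## Working session

There is one attempt and no reset: what is moved stays moved. The work goes in short steps, Python scripts to look and compute and a shell command to move; the robot and the scene stay as the last step left them, time stands still between calls to the robot, and variables do not carry over. Pictures are saved under pics/ and viewed, and the job is handed in when it is done.

```bash
ls -la; mkdir -p pics; python3 - <<'E'
from bench import sense, viewer, ticket
import cv2
print(sense())
for n in("scene","top"):
    im=viewer.camera(n); cv2.imwrite(f"pics/{n}0.png",im[:,:,::-1]); print(viewer.get_calibration(n))
E
```

```text
total 12
drwxr-xr-x  3 agent agent 4096 Dec  6 22:37 .
drwxr-xr-x 23 root  root  4096 Dec  6 22:37 ..
drwxr-xr-x  2 agent agent 4096 Dec  6 22:37 pics
{'time': 0.0, 'joints': array([ 1.09997938e+00,  2.76613779e-01,  1.50609162e+00, -1.94350390e-05,
        1.36069868e+00, -1.21013849e-01]), 'joint_vel': array([ 0.00011422, -0.00017434,  0.00124151, -0.00029607,  0.00375797,
        0.00176708]), 'joint_torque': array([-1.05719144e-03, -4.04589558e+01, -2.37221718e+01,  6.99577108e-02,
        3.46297736e-02, -1.18396292e-04]), 'ee_pos': array([196.79685492, 539.61422212, 167.31064151]), 'tool_rot': array([-2.55030261e-04,  1.74009115e-01,  9.84743625e-01, -8.69115143e-04]), 'contact_force': array([ 0.34539075, -0.57648538,  0.05983402]), 'ft_torque': array([ 0.01416927, -0.0062067 ,  0.07000917]), 'width': 94.06904689525648}
{'fx': 511.22008259810804, 'fy': 511.22008259810804, 'cx': 278.41520600798606, 'cy': 204.96451253324005, 'distortion': array([-0.18547896,  0.        ,  0.        ,  0.        ,  0.        ]), 'rvec': array([ 1.97378546,  1.65241694, -0.58518283]), 'tvec': array([-113.40267129, -321.13631989, 1894.66068862])}
{'fx': 510.7424582305502, 'fy': 510.7424582305502, 'cx': 276.93306113843016, 'cy': 211.75172236329848, 'distortion': array([-0.00769984,  0.        ,  0.        ,  0.        ,  0.        ]), 'rvec': array([ 2.15721793, -2.13880936,  0.17888746]), 'tvec': array([  14.15632707,  495.61764551, 1308.8871331 ])}
```

View pics/scene0.png

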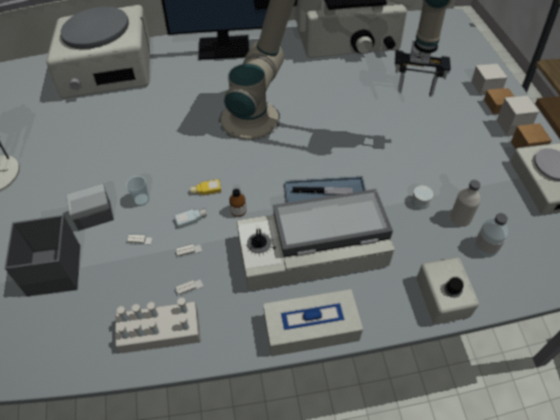

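View pics/top0.png

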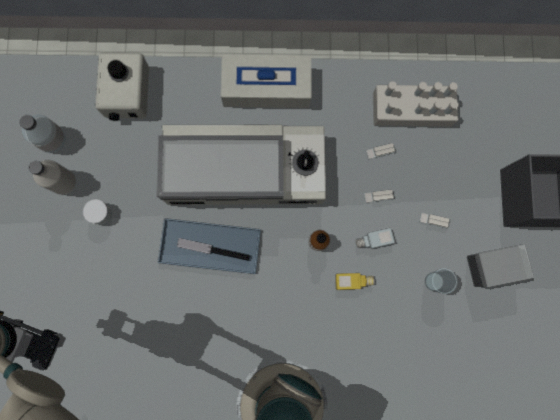

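```bash
cat > h.py <<'E'
from bench import sense, viewer, ticket
import cv2, numpy as np
from scipy.spatial.transform import Rotation as R
def cal(n):
    c=viewer.get_calibration(n); K=np.array([[c['fx'],0,c['cx']],[0,c['fy'],c['cy']],[0,0,1]]); return K,np.array(c['distortion']),np.array(c['rvec']),np.array(c['tvec'])
def ray(n,px):
    K,d,r,t=cal(n); u=cv2.undistortPoints(np.array(px,float).reshape(-1,1,2),K,d).reshape(-1,2)
    Rm=cv2.Rodrigues(r)[0]; D=np.c_[u,np.ones(len(u))]@Rm; return -Rm.T@t,D
def at_z(n,px,z):
    o,D=ray(n,px); s=(z-o[2])/D[:,2]; return o+D*s[:,None]
def proj(n,P):
    K,d,r,t=cal(n); return cv2.projectPoints(np.array(P,float).reshape(-1,1,3),r,t,K,d)[0].reshape(-1,2)
def shot(n,name,crop=None,k=1,pts=None):
    im=viewer.camera(n)[:,:,::-1].copy(); out(im,name,crop,k,n,pts); return im
def out(im,name,crop=None,k=1,n=None,pts=None):
    x0,y0,x1,y1=crop or (0,0,560,420)
    o=cv2.resize(im[y0:y1,x0:x1],None,fx=k,fy=k,interpolation=cv2.INTER_CUBIC)
    if pts is not None:
        for p in proj(n,pts): cv2.circle(o,(int((p[0]-x0+.5)*k),int((p[1]-y0+.5)*k)),2,(0,0,255),-1)
    cv2.imwrite(f"pics/{name}.png",o)
def tri(pa,pb):  # top px, scene px
    o1,d1=ray('top',[pa]);o2,d2=ray('scene',[pb]);d1=d1[0]/np.linalg.norm(d1[0]);d2=d2[0]/np.linalg.norm(d2[0])
    A=np.c_[d1,-d2];s=np.linalg.lstsq(A,o2-o1,rcond=None)[0];a=o1+s[0]*d1;b=o2+s[1]*d2;return (a+b)/2,np.linalg.norm(a-b)
def delta(pos,rot=None):
    """shift (cm, tool axes) and rotvec (deg) from the measured pose to target"""
    s=sense();q=s['tool_rot'];Rt=R.from_quat([q[1],q[2],q[3],q[0]])
    d=Rt.inv().apply(np.array(pos)-s['ee_pos'])/10
    w=np.zeros(3) if rot is None else np.degrees((Rt.inv()*rot).as_rotvec())
    return d.round(2),w.round(1)
E
python3 - <<'E'
from h import *
shot('top','t1',(150,110,350,280),4); shot('top','t2',(310,130,510,300),4)
shot('scene','s1',(220,150,420,290),4)
for cam in('top','scene'):
  for t in('incubator','tray','spatula','flask1','slide1','bottle','dishes','beaker','dial'):
    print(cam,t,[(np.round(d['centre']),round(d['conf'],2)) for d in viewer.spot_in(t,cam)])
E
```

```text
top incubator [(array([598., 107., 133.]), 0.63), (array([400., 201.,  14.]), 0.24)]
top tray [(array([415., 197.,   2.]), 0.68), (array([600., 109., 130.]), 0.29)]
top spatula [(array([400., 198.,  15.]), 0.82)]
top flask1 [(array([ 317., -178.,   24.]), 0.74), (array([ 433., -254.,   22.]), 0.7)]
top slide1 [(array([ 483., -404.,   19.]), 0.84), (array([ 675., -265.,   18.]), 0.74), (array([ 549., -258.,   13.]), 0.56), (array([489., 487.,  47.]), 0.52)]
top bottle [(array([420., -92.,  68.]), 0.9)]
top dishes [(array([488., 486.,  50.]), 0.74), (array([413., 196.,   4.]), 0.72)]
top beaker [(array([ 321., -415.,   50.]), 0.73), (array([414., 197.,   6.]), 0.42)]
top dial [(array([617., -49., 106.]), 0.73), (array([600., 110., 131.]), 0.29)]
scene incubator [(array([654., 106., 102.]), 0.58)]
scene tray [(array([370., 183.,   6.]), 0.76)]
scene spatula [(array([393., 176.,  15.]), 0.58)]
scene flask1 [(array([ 432., -250.,   28.]), 0.95), (array([ 326., -183.,   23.]), 0.87)]
scene slide1 [(array([ 490., -412.,   14.]), 0.74), (array([ 680., -269.,   16.]), 0.53), (array([ 554., -266.,   18.]), 0.49)]
scene bottle [(array([436., -97.,  62.]), 0.72), (array([ 554., -262.,   17.]), 0.19)]
scene dishes [(array([505., 489.,  46.]), 0.86)]
scene beaker [(array([395., 176.,  16.]), 0.36)]
scene dial [(array([626., -50., 105.]), 0.71)]
```

View pics/t1.png

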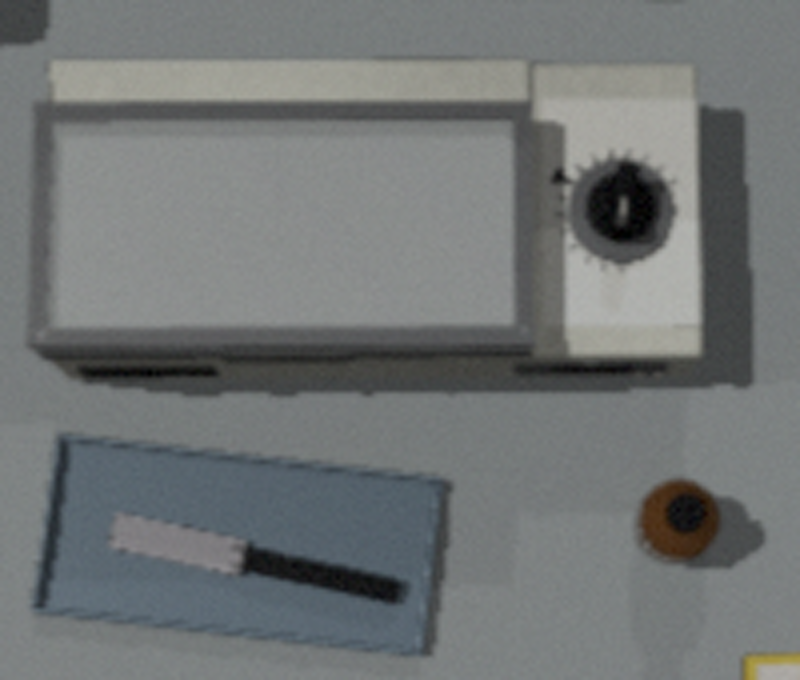

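View pics/t2.png

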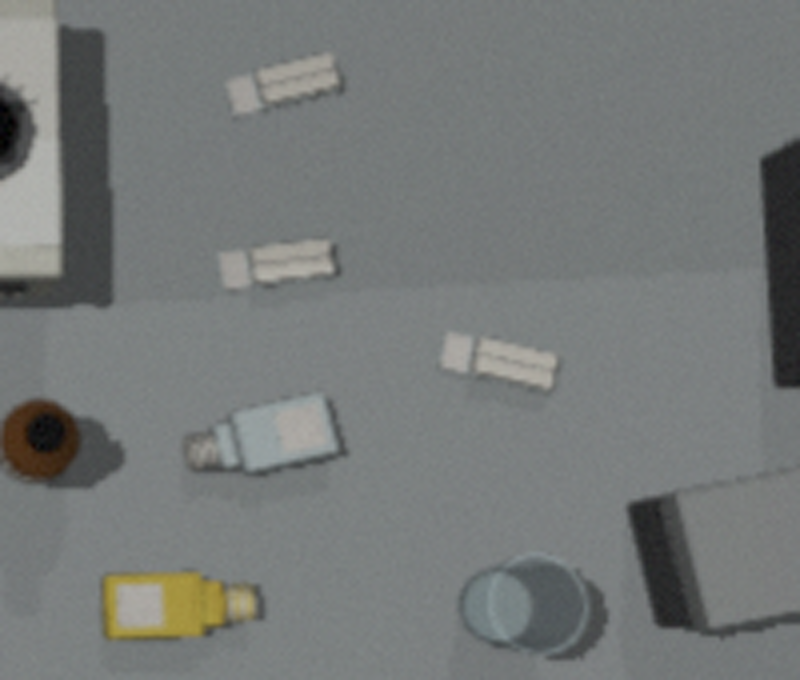

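View pics/s1.png

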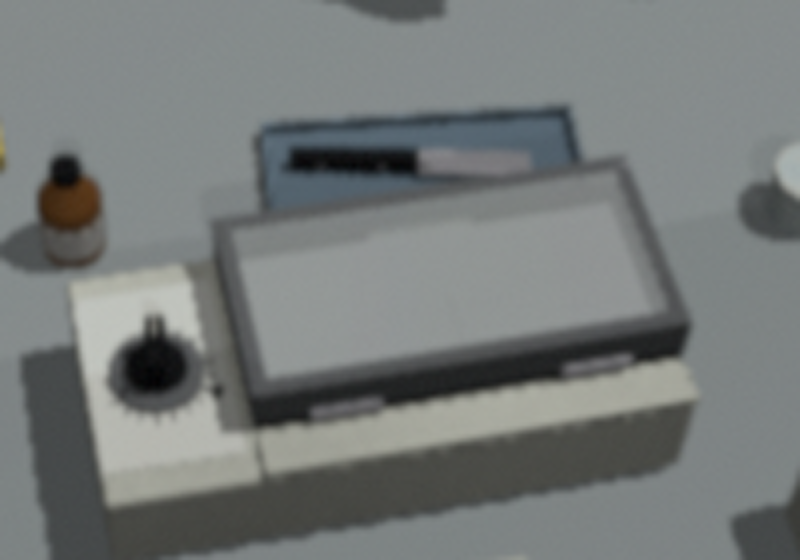

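```bash
python3 - <<'E'
from h import *
o,_=ray('top',[[0,0]]);print('cam',o)
f=lambda L:[[150+x/4-.5,110+y/4-.5] for x,y in L]
print(at_z('top',f([(693,66),(700,355),(51,62)]),90).round(1))
print('hood',at_z('top',f([(36,104),(532,106),(30,346),(533,353)]),133).round(1))
print('dial',at_z('top',f([(625,208)]),134),at_z('top',f([(625,212)]),104))
print('tray',at_z('top',f([(60,434),(449,480),(36,610),(428,655)]),15).round(1))
print('spat',at_z('top',f([(114,530),(243,558),(405,592)]),13).round(1))
E
```

```text
cam [ 290.37205102   35.48527684 1368.73943701]
[[ 714.6  -98.6   90. ]
 [ 523.4 -101.8   90. ]
 [ 712.3  318.4   90. ]]
hood [[670.7 317.  133. ]
 [673.    7.1 133. ]
 [517.1 314.1 133. ]
 [515.8   5.6 133. ]]
dial [[607.75371444 -51.06243253 134.        ]] [[612.84901837 -53.1621656  104.        ]]
tray [[479.2 318.2  15. ]
 [450.7  58.2  15. ]
 [362.  329.2  15. ]
 [334.7  70.7  15. ]]
spat [[415.5 280.2  13. ]
 [397.7 194.2  13. ]
 [376.1  86.5  13. ]]
```

```bash
python3 - <<'E'
from h import *
f=lambda L:[[220+x/4-.5,150+y/4-.5] for x,y in L]
print(at_z('scene',f([(68,285),(110,505),(697,400)]),90).round(1))
print('hood',at_z('scene',f([(213,222),(622,158),(690,325),(255,397)]),133).round(1))
print(at_z('scene',f([(150,318)]),134))
def inc(P,x=622,y=109,a=.010):
    P=np.array(P,float);c,s=np.cos(a),np.sin(a);return np.c_[x+c*P[:,0]-s*P[:,1],y+s*P[:,0]+c*P[:,1],P[:,2]]
pts=[(-105,-210,90),(90,-210,90),(90,210,90),(90,-100,90),(-105,-100,133),(50,-100,133),(50,210,133),(-105,210,133)]
shot('scene','s2',(220,150,420,290),4,inc(pts));shot('top','t3',(150,110,350,280),4,inc(pts))
E
```

```text
[[ 529.6 -100.9   90. ]
 [ 718.6  -95.9   90. ]
 [ 709.5  321.1   90. ]]
hood [[524.6   8.1 133. ]
 [519.6 315.9 133. ]
 [674.5 319.4 133. ]
 [678.   11.  133. ]]
[[601.16457403 -49.04767102 134.        ]]
```

View pics/s2.png

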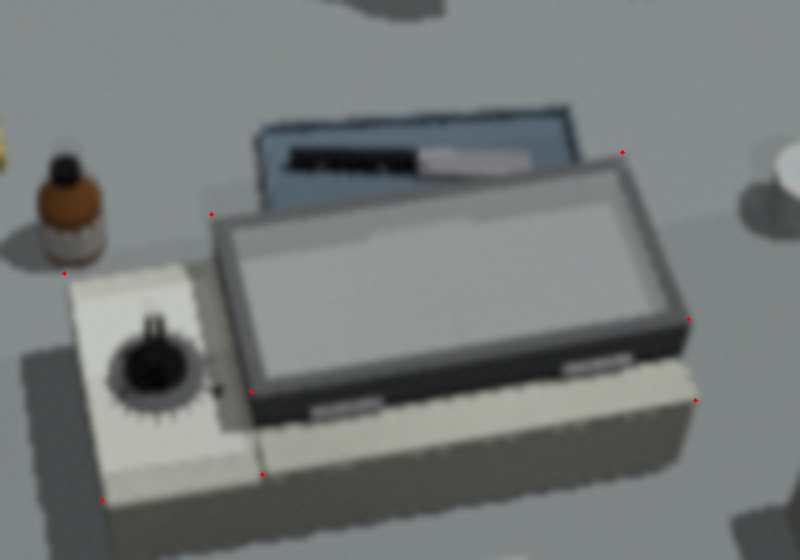

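View pics/t3.png

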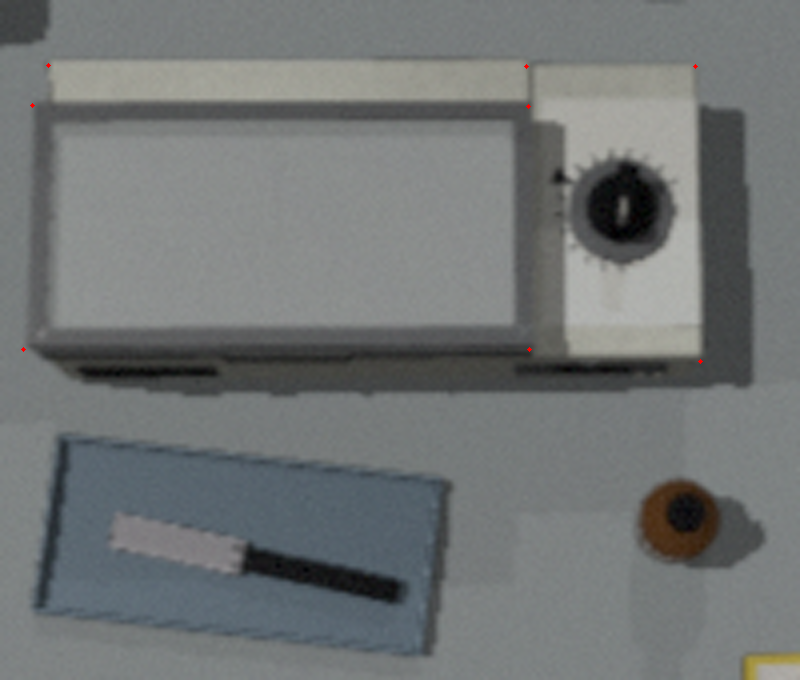

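```bash
python3 - <<'E'
from h import *
f=lambda L:[[220+x/4-.5,150+y/4-.5] for x,y in L]
print('spat scene',at_z('scene',f([(531,163),(417,162),(286,160)]),15).round(1))
for n in('top','scene'):
  m=viewer.masks_of('spatula',n)
  for d in m[:2]:
    ys,xs=np.nonzero(d['pixels']);P=at_z(n,np.c_[xs,ys],15)[:,:2];c=P.mean(0);u=np.linalg.svd(P-c)[2][0];u*=np.sign(u[1]);t=(P-c)@u
    print(n,d['conf'],len(xs),c,np.degrees(np.arctan2(u[1],u[0])),c+u*t.min(),c+u*t.max())
shot('top','dial',(285,140,325,185),16)
# tool target: grip
g=np.array([392.7,169.7]);
for h in (78.5,):
  a=np.radians(h-90); y=np.array([np.cos(a),np.sin(a),0]);z=np.array([0,0,-1.]);x=np.cross(y,z)
  print(delta([g[0],g[1],80],R.from_matrix(np.c_[x,y,z])))
E
```

```text
spat scene [[418.5 285.7  15. ]
 [400.9 194.5  15. ]
 [379.7  90.3  15. ]]
top 0.58 550 [397.76571663 194.78103309] 77.96751747493975 [376.01850149  92.75288672] [416.54281168 282.87471273]
scene 0.91 314 [398.1880304  189.18285367] 77.32552179652099 [377.51150491  97.24293844] [419.69557577 284.8179689 ]
(array([-31.07, -28.1 ,   8.82]), array([ 0. , -0. , 81.5]))
```

View pics/dial.png

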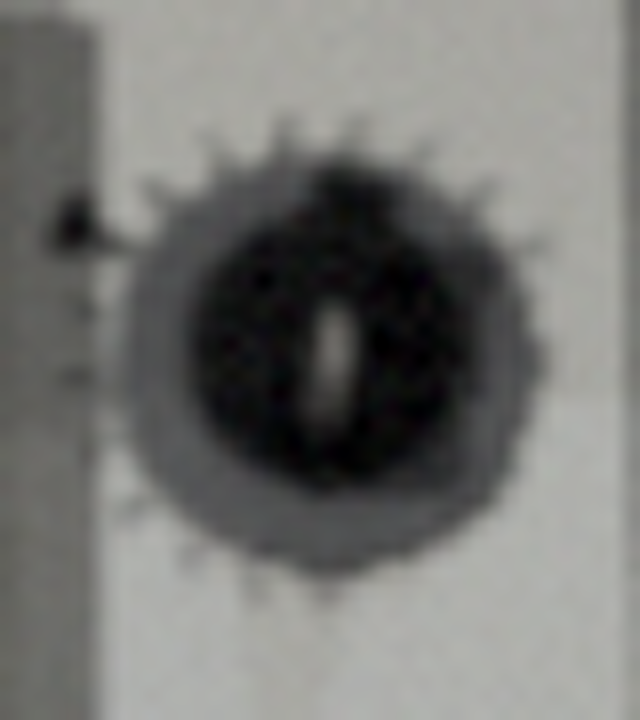

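```bash
python3 -m crank '[[0.1,-3,-2.8,0.4,0,0,5],[0.1,-6,-5.6,0.9,0,0,11],[0.1,-9,-8.4,1.5,0,0,17],[0.1,-12,-11.2,2.5,0,0,23],[0.1,-15,-14,3.5,0,0,29],[0.1,-18,-16.8,4.5,0,0,35],[0.1,-21,-19.6,5.5,0,0,41],[0.1,-24,-22,6.5,0,0,47],[0.1,-27,-24.5,7.5,0,0,53],[0.1,-30,-27.5,8,0,0,59]]' 60 && python3 - <<'E'
from h import *
h=78.3;a=np.radians(h-90); y=np.array([np.cos(a),np.sin(a),0]);z=np.array([0,0,-1.]);x=np.cross(y,z)
print(delta([394,170,50],R.from_matrix(np.c_[x,y,z])))
E
```

```text
time: 2.23
ee_pos: [384.8, 178.4, 87.7]
tool_rot: [-0.0, 0.638, 0.77, 0.0]
contact_force: [1.0, -0.2, -0.4]
width: 42.3
(array([-1.  ,  0.75,  3.77]), array([ 0. , -0. , 22.4]))
```

```bash
python3 -m crank '[[0.1,-0.2,0.2,0.4,0,0,5],[0.1,-0.4,0.3,0.8,0,0,10],[0.1,-0.6,0.5,1.5,0,0,15],[0.1,-0.8,0.6,2.3,0,0,20],[0.1,-1,0.75,3,0,0,22.4],[0.1,-1,0.75,3.77,0,0,22.4],[0.1,-1,0.75,3.77,0,0,22.4],[0.1,-1,0.75,3.77,0,0,22.4],[0.1,-1,0.75,3.77,0,0,22.4],[0.1,-1,0.75,3.77,0,0,22.4]]' && python3 - <<'E'
from h import *
h=78.3;a=np.radians(h-90); y=np.array([np.cos(a),np.sin(a),0]);z=np.array([0,0,-1.]);x=np.cross(y,z)
print(delta([394,170,6],R.from_matrix(np.c_[x,y,z])))
shot('top','g1',(140,200,280,300),5);shot('scene','g1s',(250,120,410,240),5)
E
```

```text
time: 3.07
ee_pos: [393.8, 171.9, 51.0]
tool_rot: [0.0, 0.774, 0.633, 0.0]
contact_force: [-0.4, 0.2, 0.1]
width: 42.0
(array([-0.18,  0.05,  4.5 ]), array([ 0. , -0. ,  0.3]))
```

View pics/g1s.png

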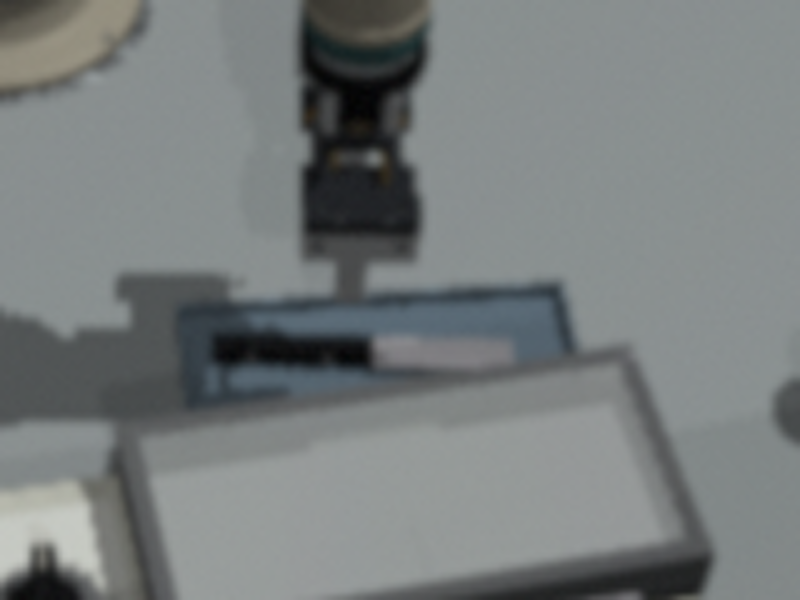

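View pics/g1.png

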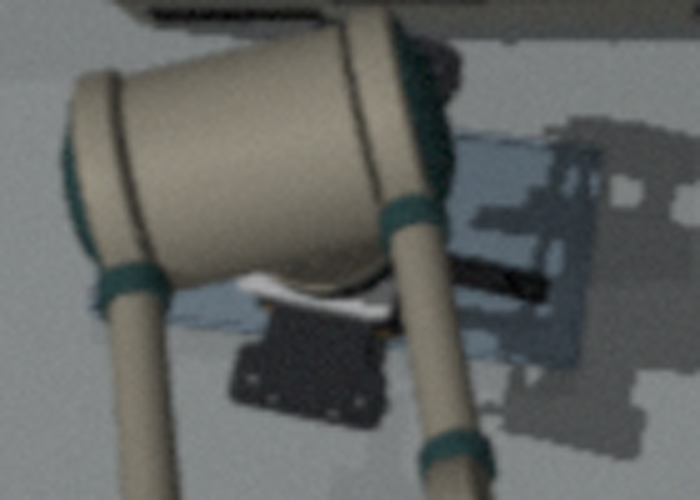

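```bash
python3 -m crank '[[0.1,-0.1,0,1,0,0,0.3],[0.1,-0.18,0.05,2,0,0,0.3],[0.1,-0.18,0.05,3,0,0,0.3],[0.1,-0.18,0.05,3.8,0,0,0.3],[0.1,-0.18,0.05,4.4,0,0,0.3],[0.1,-0.18,0.05,4.4,0,0,0.3],[1,-0.18,0.05,4.4,0,0,0.3],[1,-0.18,0.05,4.4,0,0,0.3],[1,-0.18,0.05,4.4,0,0,0.3],[1,-0.18,0.05,4.4,0,0,0.3]]' 60; python3 -m crank '[[1,0,0,0,0,0,0],[1,0,0,0,0,0,0],[1,0,0,0,0,0,0],[1,0,0,0,0,0,0],[1,0,0,-0.5,0,0,0],[1,0,0,-1.5,0,0,0],[1,0,0,-3,0,0,0],[1,0,0,-5,0,0,0],[1,0,0,-7,0,0,0],[1,0,0,-9,0,0,0]]' 60
```

```text
time: 4.0
ee_pos: [394.1, 169.9, 7.0]
tool_rot: [0.0, 0.776, 0.631, 0.0]
contact_force: [-0.9, 0.1, -0.0]
width: 18.7
time: 4.83
ee_pos: [393.4, 169.7, 97.8]
tool_rot: [-0.0, 0.776, 0.631, -0.0]
contact_force: [0.0, 0.1, -0.2]
width: 0.2
```

```bash
python3 - <<'E'
from h import *
shot('top','g2',(140,200,280,300),5);shot('scene','g2s',(250,120,410,240),5)
E
```

```text
(no output)
```

View pics/g2s.png

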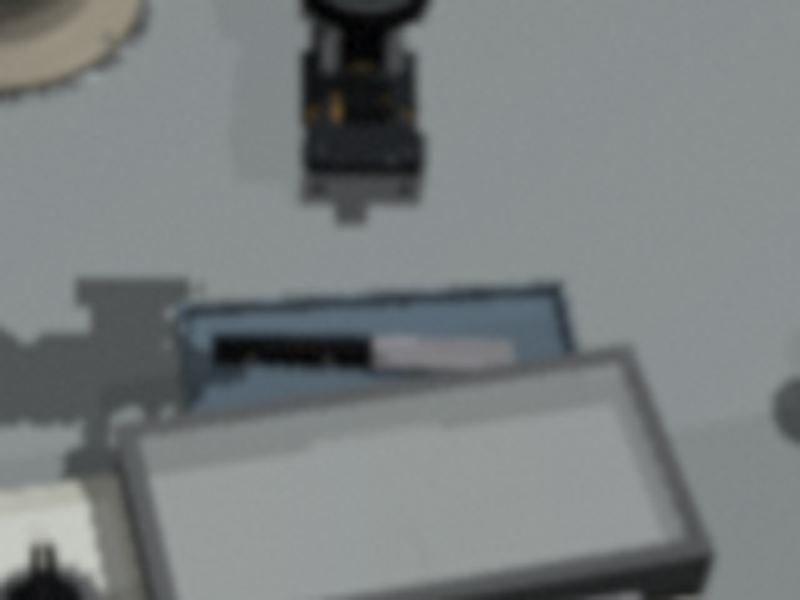

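View pics/g2.png

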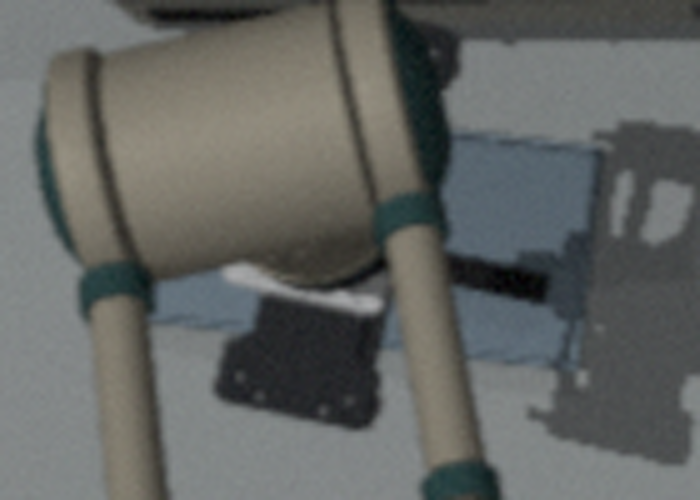

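```bash
python3 -m crank '[[0.1,0,0,0.5,0,0,0],[0.1,0,0,1.5,0,0,0],[0.1,0,0,3,0,0,0],[0.1,0,0,5,0,0,0],[0.1,0,0,7,0,0,0],[0.1,0,0,8,0,0,0],[0.1,0,0,8.7,0,0,0],[0.1,0,0,9.2,0,0,0],[0.1,0,0,9.3,0,0,0],[0.1,0,0,9.3,0,0,0]]' 25; python3 -m crank '[[1,0,0,0,0,0,0],[1,0,0,0,0,0,0],[1,0,0,0,0,0,0],[1,0,0,0,0,0,0],[1,0,0,0,0,0,0],[1,0,0,0,0,0,0],[1,0,0,0,0,0,0],[1,0,0,0,0,0,0],[1,0,0,0,0,0,0],[1,0,0,0,0,0,0]]' 25;  python3 - <<'E'
from h import *
shot('top','g3',(140,200,280,300),5);shot('scene','g3s',(250,120,410,240),5)
E
```

```text
time: 5.77
ee_pos: [393.4, 169.7, 3.2]
tool_rot: [-0.0, 0.776, 0.631, -0.0]
contact_force: [0.8, -0.5, 0.8]
width: 42.1
time: 6.6
ee_pos: [393.6, 169.7, 3.6]
tool_rot: [-0.0, 0.776, 0.631, 0.0]
contact_force: [-1.0, 0.2, -0.3]
width: 0.6
```

View pics/g3s.png

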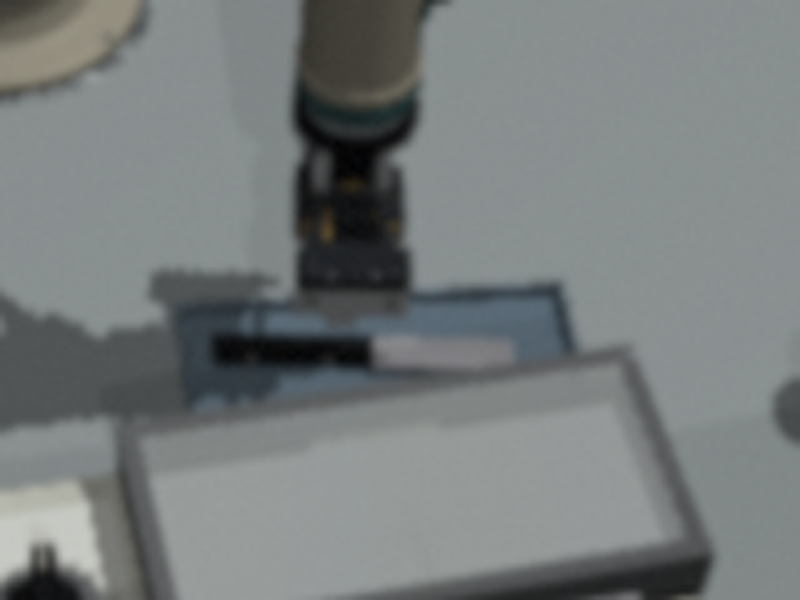

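```bash
python3 - <<'E'
from h import *
print(proj('scene',[[393.6,169.7,3.6],[394,170,13],[394,170,22]]), at_z('scene',[[318,185],[318,190]],4),at_z('scene',[[318,190]],22))
im=shot('scene','g4s',(280,160,360,210),10,[[393.6,169.7,3.6]])
print(sense()['contact_force'])
E
```

```text
[[315.64286984 191.61178964]
 [315.89441172 189.84067396]
 [316.0249013  188.05320311]] [[367.57557871 183.4501505    4.        ]
 [388.60143865 178.7024801    4.        ]] [[403.18144794 174.48568586  22.        ]]
[-0.22513111 -0.10739964 -0.15364875]
```

View pics/g4s.png

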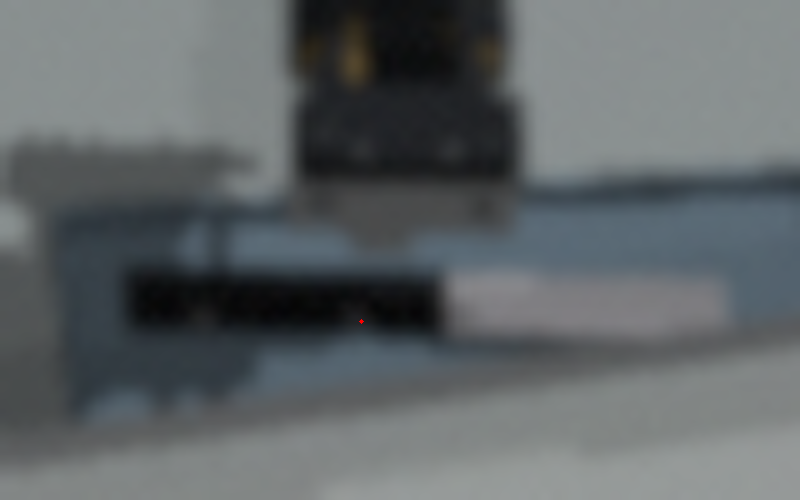

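View pics/g3.png

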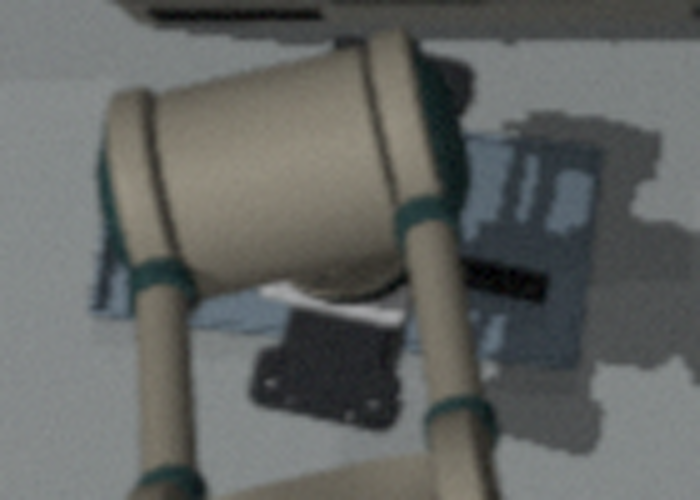

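```bash
python3 - <<'E'
from h import *
P=[197,540,167.3]
for n in('scene','top'):
  im=cv2.imread(f'pics/{n}0.png'); p=proj(n,[P])[0]; print(n,p)
  x,y=int(p[0]),int(p[1]); x0,y0=max(0,min(x-40,480)),max(0,min(y-30,360))
  out(im,f'st_{n}',(x0,y0,x0+80,y0+60),10,n,[P,[197+.343*47,540+.939*47,167],[197-.343*47,540-.939*47,167]])
E
```

```text
scene [411.41392354 101.93866704]
top [ 48.88491239 329.85199476]
```

View pics/st_scene.png

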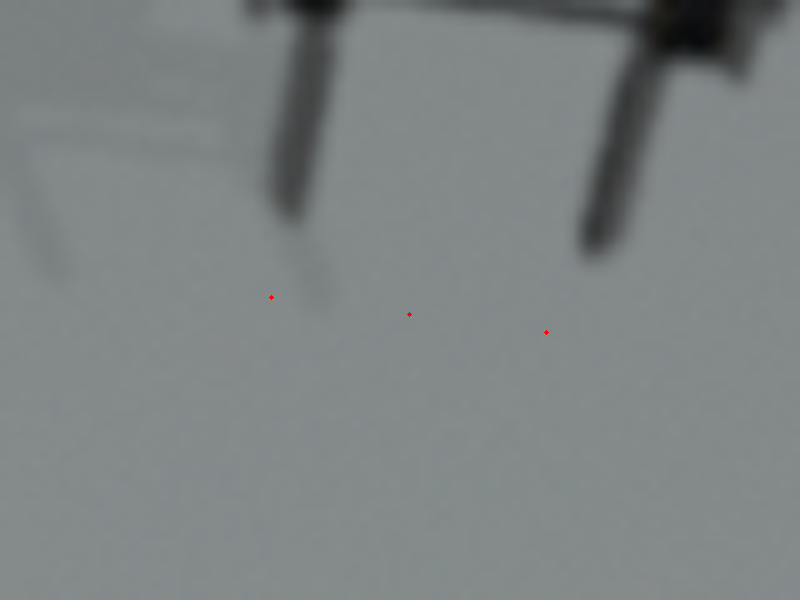

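View pics/st_top.png

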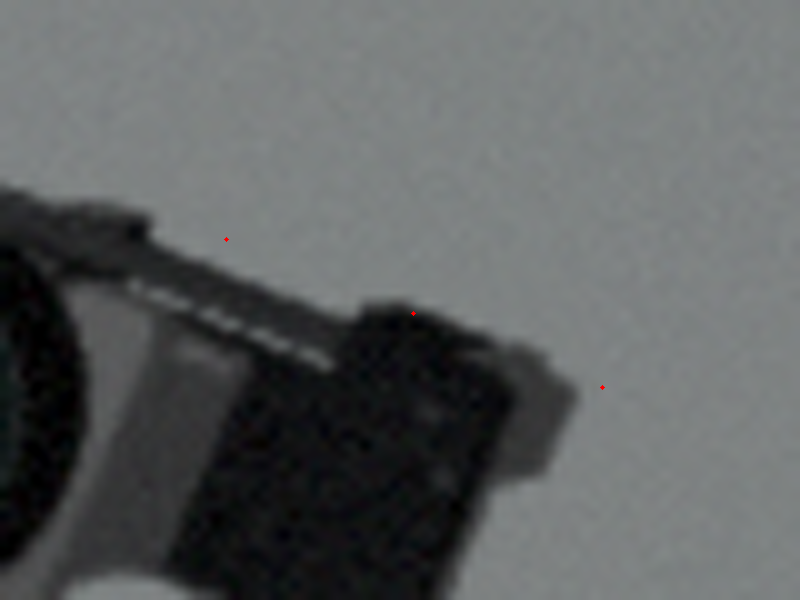

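```bash
python3 -m crank '[[1,0,0,-1,0,0,0],[1,0,0,-3,0,0,0],[1,0,0,-6,0,0,0],[1,0,0,-9,0,0,0],[1,0,0,-12,-7,0,0],[1,0,0,-15,-14,0,0],[1,0,0,-15,-21,0,0],[1,0,0,-15,-28,0,0],[1,0,0,-15,-35,0,0],[1,0,0,-15,-40,0,0]]';python3 -m crank '[[1,0,0,0,0,0,0],[1,0,0,0,0,0,0],[1,0,0,0,0,0,0],[1,0,0,0,0,0,0],[1,0,0,0,0,0,0],[1,0,0,0,0,0,0],[1,0,0,0,0,0,0],[1,0,0,0,0,0,0],[1,0,0,0,0,0,0],[1,0,0,0,0,0,0]]'; python3 - <<'E'
from h import *
P=sense()['ee_pos'];print(P,sense()['joints'])
for n in('scene','top'):
  p=proj(n,[P])[0];print(n,p);x,y=int(p[0]),int(p[1])
  shot(n,f'tilt_{n}',(x-40,y-40,x+40,y+20),10,[P])
E
```

```text
time: 7.58
ee_pos: [392.3, 166.1, 152.8]
tool_rot: [0.24, 0.74, 0.599, 0.189]
contact_force: [-0.1, -0.1, -0.7]
width: 0.6
time: 8.42
ee_pos: [393.2, 165.9, 152.1]
tool_rot: [0.239, 0.741, 0.599, 0.186]
contact_force: [0.7, 0.5, -0.3]
width: 0.9
[393.24396542 165.94173016 152.10112693] [ 0.70811088 -0.12058513  2.20882223 -0.7114548   0.79394698  1.36356662]
scene [316.66354592 160.43914277]
top [215.34860187 246.27938988]
```

View pics/tilt_scene.png

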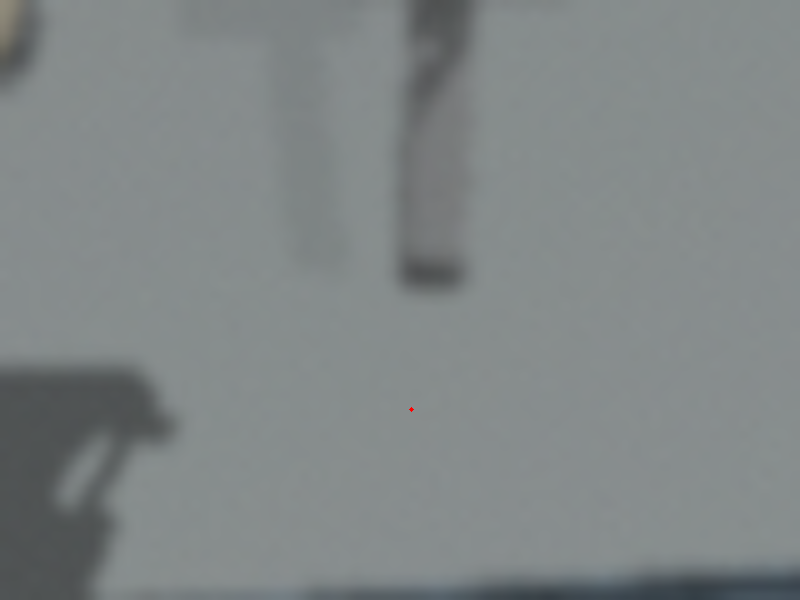

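View pics/tilt_top.png

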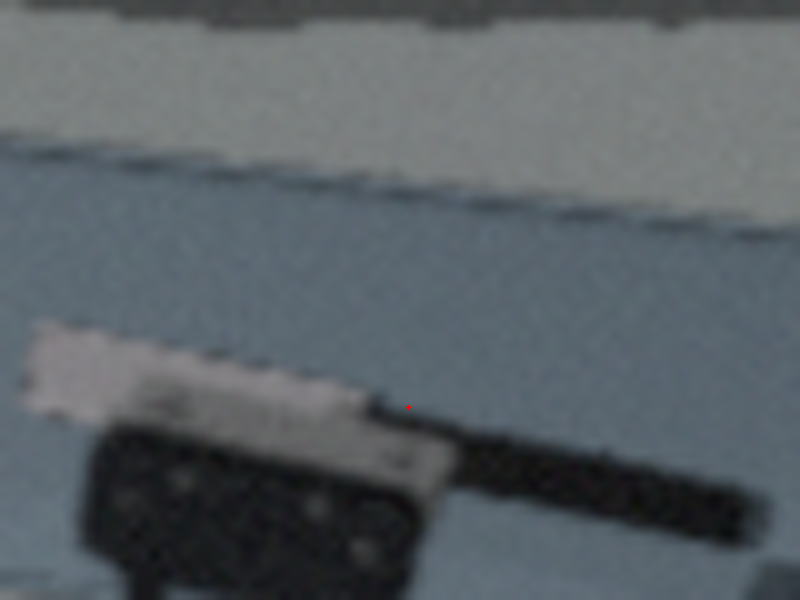

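```bash
python3 -m crank '[[1,0,0,-1,-5,0,0],[1,0,0,-1,-10,0,0],[1,0,0,-1,-15,0,0],[1,0,0,-1,-20,0,0],[1,0,0,-1,-25,0,0],[1,0,0,-1,-30,0,0],[1,0,0,-1,-30,0,0],[1,0,0,-1,-30,0,0],[1,0,0,-1,-30,0,0],[1,0,0,-1,-30,0,0]]'; python3 - <<'E'
from h import *
P=sense()['ee_pos'];print(P,sense()['joints'])
for n in('scene','top'):
  p=proj(n,[P])[0];print(n,p);x,y=int(p[0]),int(p[1])
  shot(n,f'tilt2_{n}',(x-40,y-30,x+40,y+30),10,[P])
E
```

```text
time: 9.35
ee_pos: [321.5, 173.6, 184.4]
tool_rot: [0.424, 0.662, 0.528, 0.322]
contact_force: [-0.1, 0.5, 0.0]
width: 0.7
[321.51261482 173.62166514 184.42815453] [ 1.5059265   0.14835605  2.43804192 -1.17822652  1.28413517  2.5468754 ]
scene [314.46108001 136.27608942]
top [209.72149811 276.21669335]
```

View pics/tilt2_scene.png

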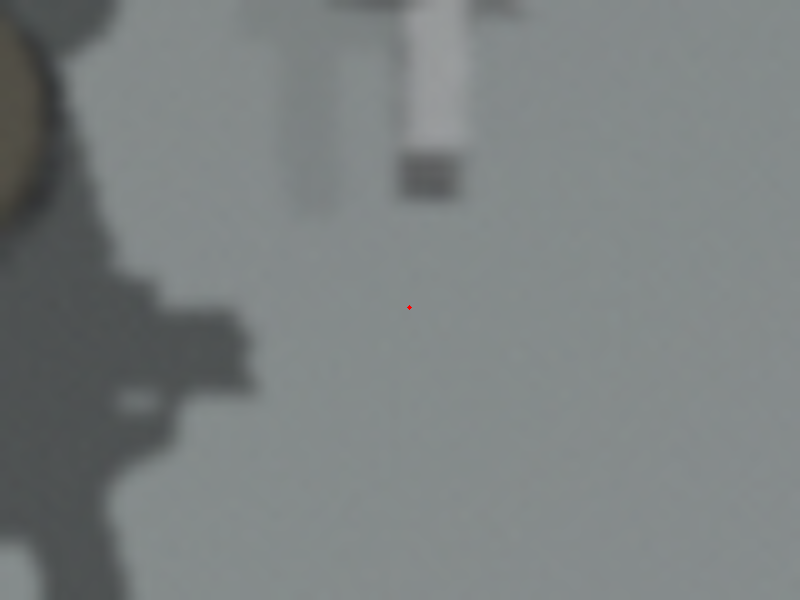

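View pics/tilt2_top.png

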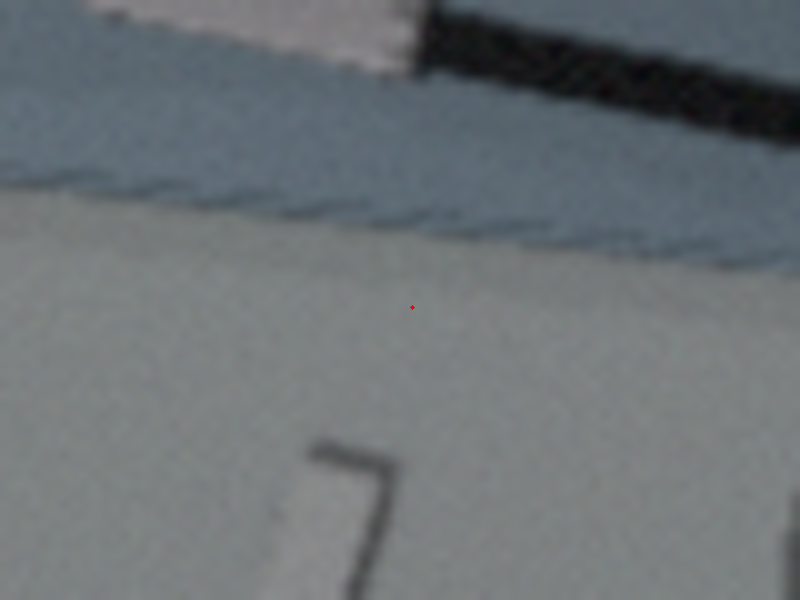

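```bash
python3 - <<'E'
from h import *
t,e=tri((204,291),(316.5,125.2)); s=sense();q=s['tool_rot'];Rt=R.from_quat([q[1],q[2],q[3],q[0]])
print(t,e,s['ee_pos']);print(Rt.as_matrix());print('tool frame offset',Rt.inv().apply(t-s['ee_pos']))
E
```

```text
[288.08027382 185.49395332 198.20578691] 2.936460476581107 [321.9729327  173.08650711 184.78133307]
[[ 0.23672149  0.42568112  0.87336047]
 [ 0.97138772 -0.0859271  -0.22141008]
 [-0.01920476  0.90078417 -0.4338422 ]]
tool frame offset [  3.77150666  -3.40106531 -38.17173694]
```

```bash
cat >> h.py <<'E'
OFF=np.array([0,0,-38.])
def rot():
    q=sense()['tool_rot'];return R.from_quat([q[1],q[2],q[3],q[0]])
def tcp(): return sense()['ee_pos']+rot().apply(OFF)
def down(yaw_y):
    """tool pointing down with jaw axis (tool y) at yaw_y deg"""
    a=np.radians(yaw_y); y=np.array([np.cos(a),np.sin(a),0]);z=np.array([0,0,-1.]);return R.from_matrix(np.c_[np.cross(y,z),y,z])
def go(pos,R1=None):
    """tool-axis cm and deg for true fingertip target"""
    Rt=rot();R1=R1 or Rt;p=np.array(pos,float)-R1.apply(OFF)
    print('shift',(Rt.inv().apply(p-sense()['ee_pos'])/10).round(2),'turn',np.degrees((Rt.inv()*R1).as_rotvec()).round(1))
E
python3 - <<'E'
from h import *
go([330,60,60],down(-11.7)); print(tcp())
E
```

```text
shift [-10.48 -13.35  10.27] turn [64.3  2.1 -1.2]
[288.78523467 181.5000901  201.26733685]
```

```bash
python3 -m crank '[[0,0,-1,-1,6,0,0],[0,-1,-3,-1,12,0,0],[0,-1,-4,0,18,0.5,0],[0,-2,-5,0,24,1,0],[0,-3,-6,1,30,1,0],[0,-4,-7,2,36,1,0],[0,-5,-8,3,42,1,0],[0,-6,-9,4,48,1.5,0],[0,-7,-10,5,54,2,-1],[0,-8,-11,6,60,2,-1]]'; python3 - <<'E'
from h import *
print(sense()['joints'],tcp());go([330,60,60],down(-11.7))
E
```

```text
time: 10.28
ee_pos: [302.6, 100.8, 74.2]
tool_rot: [0.135, 0.769, 0.619, 0.085]
contact_force: [-0.2, 0.2, -0.7]
width: 46.9
[ 0.38120024 -0.16878073  2.30779758 -0.29847008  0.77948861  0.78717009] [291.30385998 104.75798474 110.26225038]
shift [-3.18  1.72  6.19] turn [18.2  2.3 -0.7]
```

```bash
python3 -m crank '[[0.5,-1,0.5,0.5,6,0.7,0],[0.5,-2,1,1.5,12,1.5,0],[0.5,-3.18,1.7,3,18.2,2.3,-0.7],[0.5,-3.18,1.72,4.5,18.2,2.3,-0.7],[0.5,-3.18,1.72,6.2,18.2,2.3,-0.7],[0.5,-3.18,1.72,6.2,18.2,2.3,-0.7],[0.5,-3.18,1.72,6.2,18.2,2.3,-0.7],[0.5,-3.18,1.72,6.2,18.2,2.3,-0.7],[0.5,-3.18,1.72,6.2,18.2,2.3,-0.7],[0.5,-3.18,1.72,6.2,18.2,2.3,-0.7]]'; python3 - <<'E'
from h import *
P=tcp();print(P)
for n in('scene','top'):
  p=proj(n,[P])[0];print(n,p);x,y=int(p[0]),int(p[1])
  y_=rot().apply([0,12,0]); shot(n,f'v_{n}',(x-40,y-30,x+40,y+30),10,[P,P+y_,P-y_])
E
```

```text
time: 11.12
ee_pos: [328.4, 61.9, 21.3]
tool_rot: [0.001, 0.774, 0.633, -0.001]
contact_force: [-0.1, 0.3, 0.1]
width: 23.4
[328.40463499  62.00160594  59.3324063 ]
scene [279.55933836 169.97574649]
top [259.42753397 275.19226622]
```

View pics/v_scene.png

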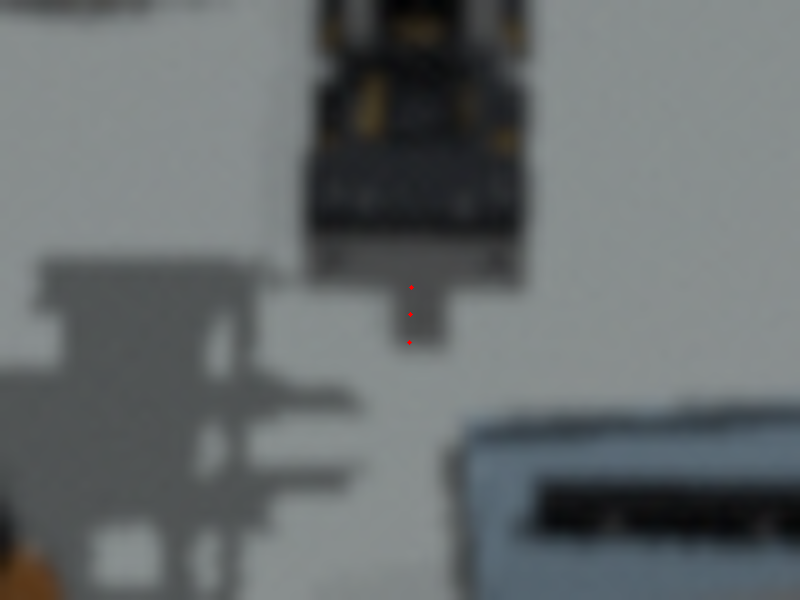

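View pics/v_top.png

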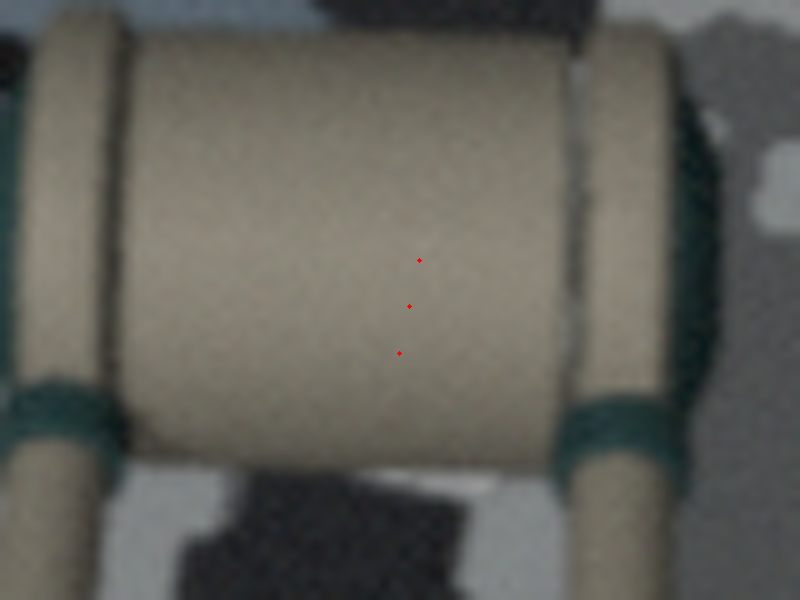

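```bash
python3 -m crank '[[0.5,0,0,1,0,0,0],[0.5,0,0,2.5,0,0,0],[0.5,0,0,4,0,0,0],[0.5,0,0,5,0,0,0],[0.5,0,0,5.2,0,0,0],[0.5,0,0,5.3,0,0,0],[0.5,0,0,5.4,0,0,0],[0.5,0,0,5.4,0,0,0],[0.5,0,0,5.4,0,0,0],[0.5,0,0,5.4,0,0,0]]';python3 -m crank '[[0.5,0,0,0.05,0,0,0],[0.5,0,0,0.1,0,0,0],[0.5,0,0,0.15,0,0,0],[0.5,0,0,0.2,0,0,0],[0.5,0,0,0.25,0,0,0],[0.5,0,0,0.3,0,0,0],[0.5,0,0,0.35,0,0,0],[0.5,0,0,0.4,0,0,0],[0.5,0,0,0.4,0,0,0],[0.5,0,0,0.4,0,0,0]]'
```

```text
time: 12.05
ee_pos: [328.8, 61.4, -33.2]
tool_rot: [0.001, 0.774, 0.633, -0.001]
contact_force: [0.3, -0.0, 0.1]
width: 23.5
time: 12.88
ee_pos: [328.3, 61.4, -37.1]
tool_rot: [0.0, 0.774, 0.633, -0.002]
contact_force: [-2.1, 0.6, 9.5]
width: 23.1
```

```bash
cat >> h.py <<'E'
OFF=np.array([0,0,-37.]);OFFW=np.array([0,3.,0])
def tcp(): return sense()['ee_pos']+rot().apply(OFF)+OFFW
def go(pos,R1=None):
    Rt=rot();R1=R1 or Rt;p=np.array(pos,float)-R1.apply(OFF)-OFFW
    print('at',tcp().round(1),'shift',(Rt.inv().apply(p-sense()['ee_pos'])/10).round(2),'turn',np.degrees((Rt.inv()*R1).as_rotvec()).round(1))
E
python3 -m crank '[[0.2,0,0,-1,0,0,0],[0.2,0,0,-3,0,0,0],[0.2,0,0,-5,0,0,0],[0.1,2,0,-6,0,0,0],[0.1,4,2,-6,0,0,0],[0.1,7,3,-6,0,0,0],[0.1,10,4,-6,0,0,0],[0.1,11.5,4.4,-6,0,0,0],[0.1,11.5,4.4,-6,0,0,0],[0.1,11.5,4.4,-6,0,0,0]]';python3 - <<'E'
from h import *
go([394,170,6],down(-11.7))
E
```

```text
time: 13.72
ee_pos: [393.9, 165.6, 21.5]
tool_rot: [0.0, 0.774, 0.633, -0.003]
contact_force: [-0.1, -0.7, -0.5]
width: 42.1
at [394.1 168.7  58.5] shift [ 0.16 -0.    5.25] turn [-0.2  0.2  0.3]
```

```bash
python3 -m crank '[[0.1,0.1,0,1,0,0,0],[0.1,0.16,0,2,0,0,0.3],[0.1,0.16,0,3,0,0,0.3],[0.1,0.16,0,4,0,0,0.3],[0.1,0.16,0,4.8,0,0,0.3],[0.1,0.16,0,5.2,0,0,0.3],[0.1,0.16,0,5.25,0,0,0.3],[0.1,0.16,0,5.25,0,0,0.3],[0.5,0.16,0,5.25,0,0,0.3],[1,0.16,0,5.25,0,0,0.3]]' 30;python3 -m crank '[[1,0,0,0,0,0,0],[1,0,0,0,0,0,0],[1,0,0,0,0,0,0],[1,0,0,0,0,0,0],[1,0,0,0,0,0,0],[1,0,0,0,0,0,0],[1,0,0,0,0,0,0],[1,0,0,0,0,0,0],[1,0,0,0,0,0,0],[1,0,0,0,0,0,0]]' 60;python3 - <<'E'
from h import *
print(tcp())
shot('scene','g5',(280,150,360,210),10)
E
```

```text
time: 14.55
ee_pos: [395.1, 166.9, -30.1]
tool_rot: [0.0, 0.776, 0.631, -0.001]
contact_force: [0.3, 0.1, 0.6]
width: 32.2
time: 15.38
ee_pos: [394.8, 167.0, -30.3]
tool_rot: [0.0, 0.776, 0.631, -0.002]
contact_force: [-0.9, 0.1, 5.5]
width: 15.2
[394.90988144 170.08469636   6.66988418]
```

View pics/g5.png

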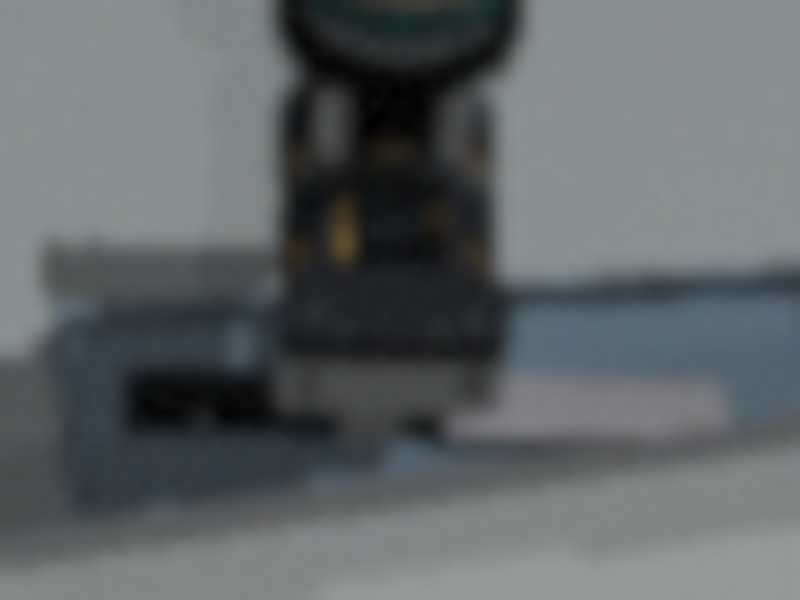

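```bash
python3 -m crank '[[1,0,0,-0.5,0,0,0],[1,0,0,-1,0,0,0],[1,0,0,-2,0,0,0],[1,0,0,-3.5,0,0,0],[1,0,0,-5,0,0,0],[1,0,0,-7,0,0,0],[1,0,0,-9,0,0,0],[1,0,0,-10.5,0,0,0],[1,0,0,-11,0,0,0],[1,0,0,-11,0,0,0]]' 60;python3 - <<'E'
from h import *
print(tcp(),sense()['width'])
shot('scene','g6',(270,130,370,205),8)
shot('top','g7',(140,200,280,300),5)
E
```

```text
time: 16.27
ee_pos: [396.0, 167.4, 80.6]
tool_rot: [0.001, 0.776, 0.631, -0.0]
contact_force: [-0.0, -0.3, -1.1]
width: 15.3
[395.94756526 170.46878671 117.62784927] 15.290174686486479
```

View pics/g6.png

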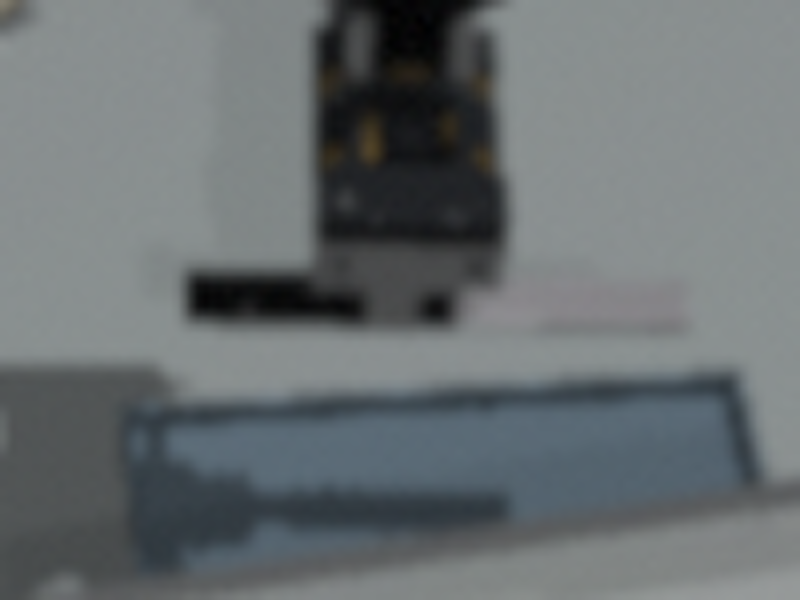

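View pics/g7.png

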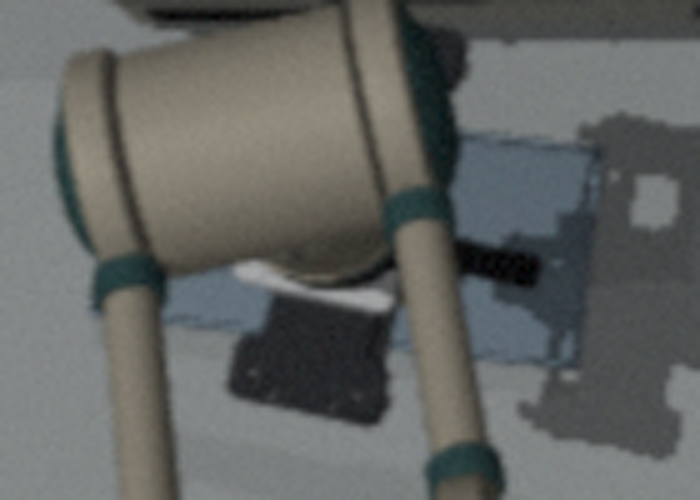

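```bash
python3 -m crank '[[1,-0.5,-0.5,0,0,0,7],[1,-1,-1,0,0,0,14],[1,-2,-1.2,0,0,0,21],[1,-3,-1.3,0,0,0,28],[1,-4,-1.3,0,0,0,35],[1,-5,-1.3,0,0,0,42],[1,-6,-1.3,0,0,0,49],[1,-6,-1.3,0,0,0,56],[1,-6,-1.3,0,0,0,63],[1,-6,-1.3,0,0,0,70]]' 60;python3 - <<'E'
from h import *
go([375,108,110],down(-89.3))
E
```

```text
time: 17.2
ee_pos: [368.7, 110.7, 78.3]
tool_rot: [0.001, 0.998, 0.068, -0.003]
contact_force: [0.0, 0.4, -1.4]
width: 15.3
at [368.9 113.8 115.3] shift [0.55 0.65 0.53] turn [0.1 0.3 7.1]
```

```bash
python3 -m crank '[[1,0.2,0.2,0.2,0,0.1,3],[1,0.55,0.65,0.53,0.1,0.3,6],[1,0.55,0.65,0.53,0.1,0.3,7.1],[1,0.55,0.65,0.53,0.1,0.3,7.1],[1,0.55,0.65,0.53,0.1,0.3,7.1],[1,0.55,0.65,0.53,0.1,0.3,7.1],[1,0.55,0.65,0.53,0.1,0.3,7.1],[1,0.55,0.65,0.53,0.1,0.3,7.1],[1,0.55,0.65,0.53,0.1,0.3,7.1],[1,0.55,0.65,0.53,0.1,0.3,7.1]]' 60;python3 - <<'E'
from h import *
go([375,108,87.5],down(-89.3))
P=tcp()
shot('scene','g8',(240,130,340,205),8,[P+[0,0,6.5],P+[115,1,6.5]])
shot('top','g9',(170,150,290,250),6,[P+[115,1,6.5]])
E
```

```text
time: 18.03
ee_pos: [376.3, 105.5, 74.4]
tool_rot: [0.0, 1.0, 0.01, 0.001]
contact_force: [-0.4, 1.0, -0.3]
width: 15.2
at [376.2 108.5 111.4] shift [-0.14  0.05  2.39] turn [ 0.  -0.2  0.4]
```

View pics/g8.png

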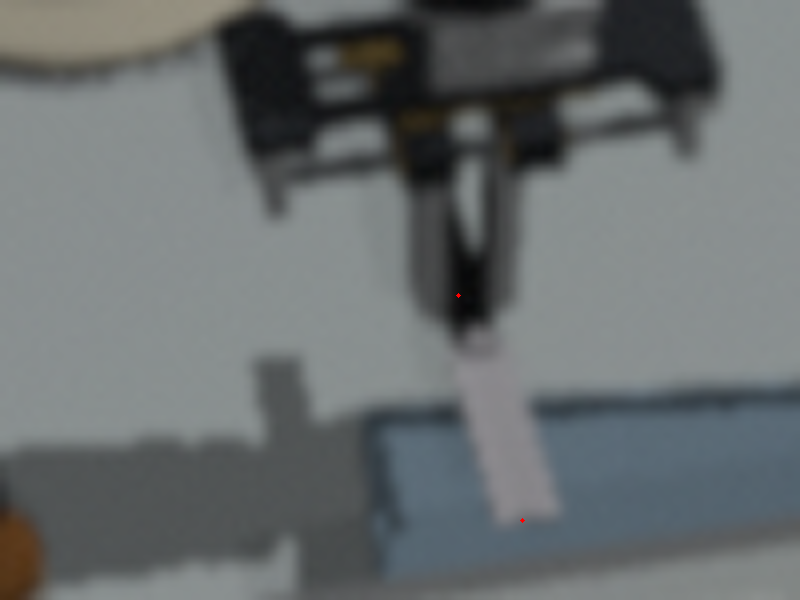

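View pics/g9.png

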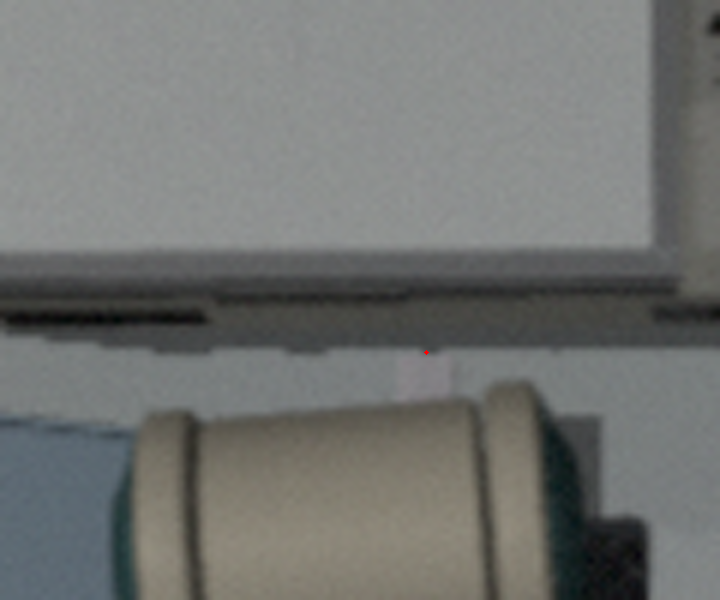

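```bash
python3 -m crank '[[1,0,0,0.5,0,-0.1,0.2],[1,-0.14,0.05,1,0,-0.2,0.4],[1,-0.14,0.05,1.6,0,-0.2,0.4],[1,-0.14,0.05,2.2,0,-0.2,0.4],[1,-0.14,0.05,2.4,0,-0.2,0.4],[1,-0.14,0.05,2.4,0,-0.2,0.4],[1,-0.14,0.05,2.4,0,-0.2,0.4],[1,-0.14,0.05,2.4,0,-0.2,0.4],[1,-0.14,0.05,2.4,0,-0.2,0.4],[1,-0.14,0.05,2.4,0,-0.2,0.4]]' 60;python3 - <<'E'
from h import *
go([375,108,87.5],down(-89.3))
print(sense()['ft_torque'],proj('scene',[[517.5,108,94]]),proj('top',[[517.5,108,94],[517.5,148,94],[517.5,68,94]]))
P=tcp()
m=viewer.camera('scene')
for n in('scene','top'):
    for d in viewer.masks_of('spatula',n)[:1]:pass
shot('scene','g10',(250,140,340,210),8,[P+[115,1,6.5],[517.5,108,98],[517.5,148,98],[517.5,68,98]])
shot('top','g11',(190,170,270,220),10,[P+[115,1,6.5],[517.5,148,94],[517.5,68,94]])
E
```

```text
time: 18.97
ee_pos: [375.3, 104.9, 50.6]
tool_rot: [0.0, 1.0, 0.006, -0.0]
contact_force: [0.4, -0.5, -1.0]
width: 15.3
at [375.3 107.9  87.6] shift [-0.03 -0.01  0.01] turn [0. 0. 0.]
[0.04631631 0.15983945 0.03978651] [[305.82705027 206.5441845 ]] [[241.93507911 199.44543208]
 [226.12492499 199.29035506]
 [257.73438651 199.60057915]]
```

View pics/g10.png

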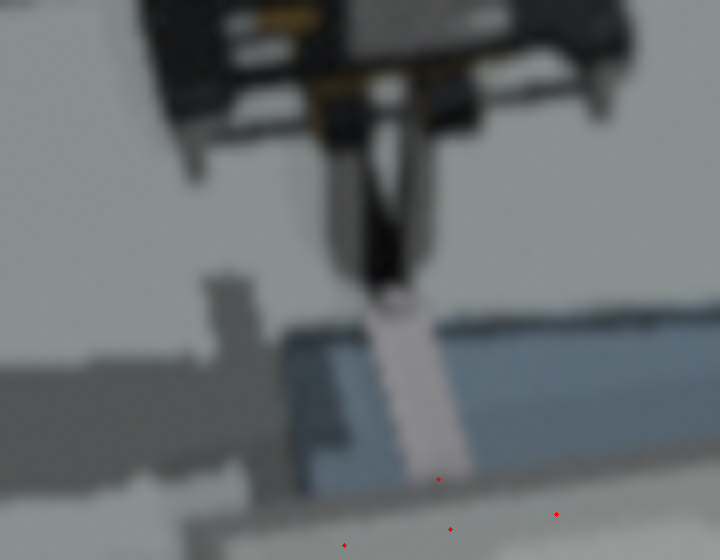

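View pics/g11.png

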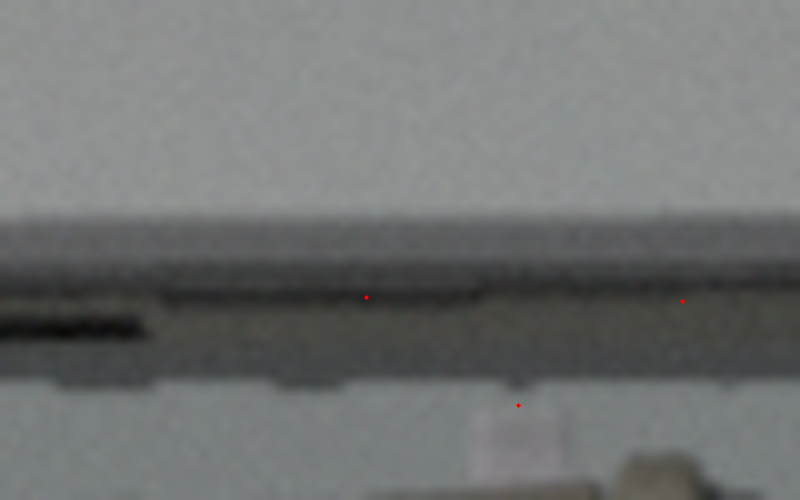

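```bash
python3 - <<'E'
from h import *
print(at_z('top',[[190+16-.5,170+29.7-.5],[190+48-.5,199.2]],94))
go([378,161,87.5],down(-89.3))
E
```

```text
[[517.21302727 200.13488272  94.        ]
 [518.0192256  119.23353712  94.        ]]
at [375.1 107.9  87.4] shift [ 0.36 -5.3  -0.01] turn [0. 0. 0.]
```

```bash
python3 -m crank '[[1,0,-1,0,0,0,0],[1,0,-2,0,0,0,0],[1,0,-3.5,0,0,0,0],[1,0,-5,0,0,0,0],[1,0.3,-5.3,0,0,0,0],[1,0.3,-5.3,0,0,0,0],[1,0.8,-5.3,0,0,0,0],[1,1.3,-5.3,0,0,0,0],[1,1.8,-5.3,0,0,0,0],[1,1.8,-5.3,0,0,0,0]]' 60;python3 - <<'E'
from h import *
go([463,161,87.5],down(-89.3))
P=tcp()
shot('top','g12',(190,170,270,220),10,[P+[115,1,6.5]])
E
```

```text
time: 20.05
ee_pos: [394.2, 157.7, 50.4]
tool_rot: [0.0, 1.0, 0.006, 0.0]
contact_force: [-0.9, 0.9, -0.9]
width: 15.5
at [394.2 160.7  87.4] shift [ 6.88  0.05 -0.  ] turn [ 0.  -0.  -0.1]
```

View pics/g12.png

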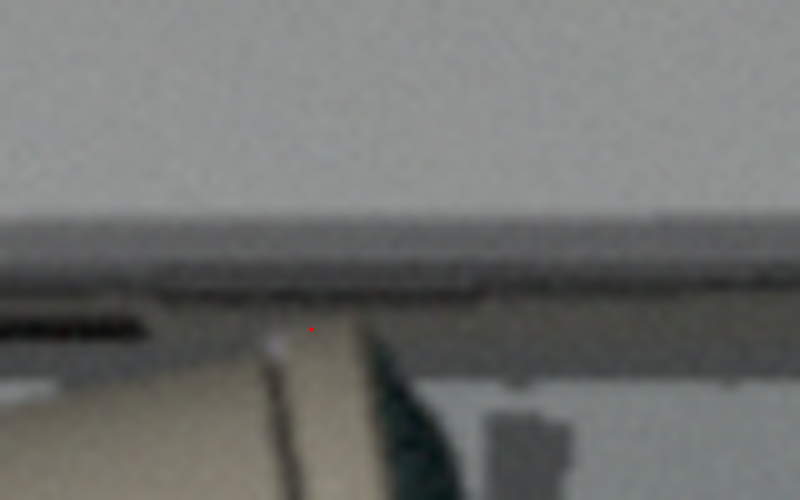

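```bash
python3 -m crank '[[1,0.3,0,0,0,0,0],[1,0.6,0,0,0,0,0],[1,0.9,0,0,0,0,0],[1,1.2,0,0,0,0,0],[1,1.5,0,0,0,0,0],[1,1.8,0,0,0,0,0],[1,2.1,0,0,0,0,0],[1,2.4,0,0,0,0,0],[1,2.4,0,0,0,0,0],[1,2.4,0,0,0,0,0]]' 60
```

```text
time: 20.93
ee_pos: [416.4, 158.4, 50.2]
tool_rot: [0.0, 1.0, 0.006, -0.001]
contact_force: [-0.2, 0.8, -0.8]
width: 15.7
```

```bash
python3 -m crank '[[1,0.4,0,0,0,0,0],[1,0.8,0,0,0,0,0],[1,1.2,0,0,0,0,0],[1,1.6,0,0,0,0,0],[1,2,0,0,0,0,0],[1,2.4,0,0,0,0,0],[1,2.8,0,0,0,0,0],[1,3.2,0,0,0,0,0],[1,3.2,0,0,0,0,0],[1,3.2,0,0,0,0,0]]' 60; python3 - <<'E'
from h import *
print(tcp(),sense()['contact_force'],sense()['ft_torque'])
shot('scene','g13',(250,140,370,230),6);
E
```

```text
time: 21.77
ee_pos: [448.5, 158.8, 50.1]
tool_rot: [0.0, 1.0, 0.006, -0.001]
contact_force: [0.3, -0.1, -1.2]
width: 15.5
[448.50113957 161.79068051  87.14540528] [ 0.30445682 -0.06044097 -1.18871685] [-0.0175764   0.1889102   0.04869609]
```

View pics/g13.png

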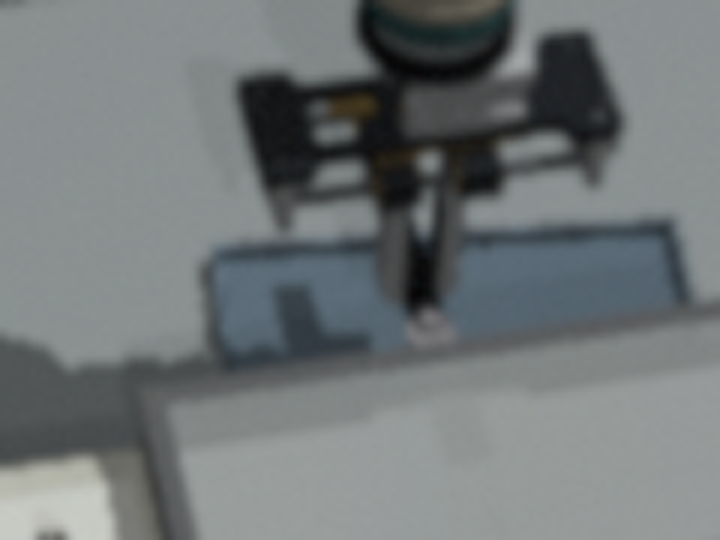

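```bash
python3 -m crank '[[1,0.5,0,0,0,0,0],[1,0.9,0,-0.2,0,0,0],[1,0.9,0,-0.6,0,0,0],[1,0.9,0,-1,0,0,0],[1,0.9,0,-1.4,0,0,0],[1,0.9,0,-1.8,0,0,0],[1,0.9,0,-2.3,0,0,0],[1,1,0,-2.8,0,0,0],[1,1.1,0,-3.4,0,0,0],[1,1.2,0,-3.8,0,0,0]]' 60; python3 - <<'E'
from h import *
print(tcp(),sense()['contact_force'],sense()['ft_torque'])
shot('scene','g14',(230,110,390,230),5);
E
```

```text
time: 22.65
ee_pos: [460.1, 159.0, 88.9]
tool_rot: [0.0, 1.0, 0.006, -0.001]
contact_force: [0.6, -0.5, -3.8]
width: 15.7
[460.15925808 161.97355633 125.93705794] [ 0.59210637 -0.51531737 -3.8369979 ] [ 0.02453026  0.12566554 -0.02664849]
```

View pics/g14.png

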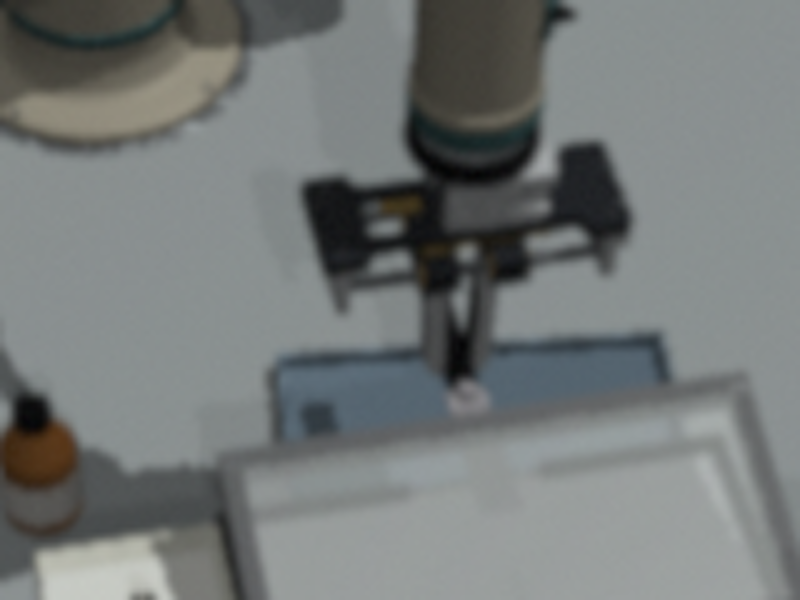

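```bash
python3 -m crank '[[1,0.2,0,-0.5,0,0,0],[1,0.5,0,-1,0,0,0],[1,0.7,0,-1.7,0,0,0],[1,1,0,-2.4,0,0,0],[1,1.3,0,-3.1,0,0,0],[1,1.6,0,-3.8,0,0,0],[1,2,0,-4.5,0,0,0],[1,2.4,0,-5.2,0,0,0],[1,2.8,0,-5.8,0,0,0],[1,3.3,0,-6.4,0,0,0]]' 60; python3 - <<'E'
from h import *
print(tcp(),sense()['contact_force'],sense()['ft_torque'])
shot('scene','g15',(230,90,390,230),5);
E
```

```text
time: 23.53
ee_pos: [494.1, 159.4, 152.8]
tool_rot: [0.0, 1.0, 0.006, -0.0]
contact_force: [-0.2, 0.8, -5.6]
width: 15.8
[494.14232531 162.39511156 189.75520959] [-0.19282213  0.7919904  -5.55757391] [-0.0055804   0.82831377 -0.02700882]
```

View pics/g15.png

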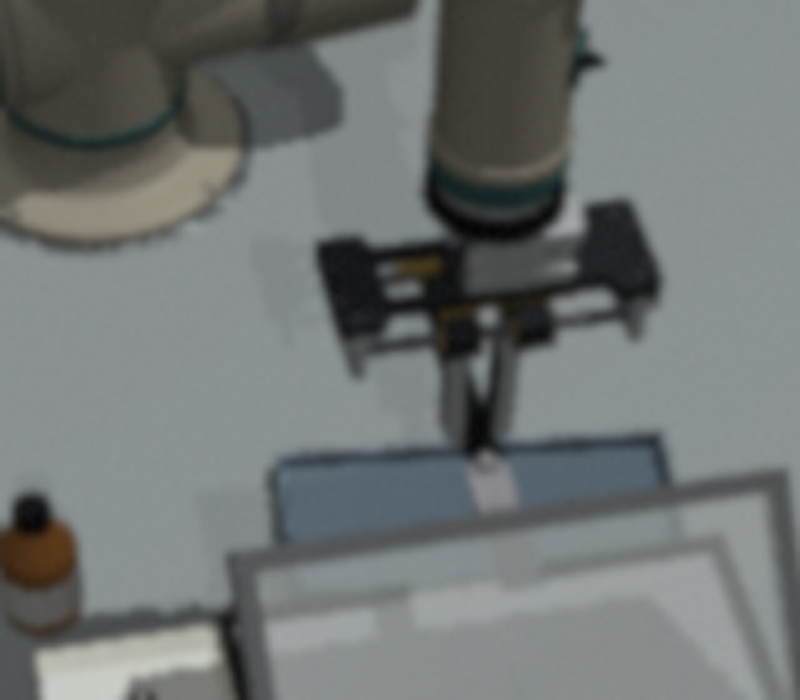

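```bash
python3 -m crank '[[1,0.6,0,-0.3,0,0,0],[1,1.2,0,-0.5,0,0,0],[1,1.8,0,-0.5,0,0,0],[1,2.5,0,-0.5,0,0,0],[1,3.2,0,-0.5,0,0,0],[1,3.9,0,-0.5,0,0,0],[1,4.6,0,-0.5,0,0,0],[1,5.3,0,-0.5,0,0,0],[1,6,0,-0.5,0,0,0],[1,6.7,0,-0.5,0,0,0]]' 60; python3 - <<'E'
from h import *
print(tcp(),sense()['contact_force'],sense()['ft_torque'])
shot('scene','g16',(230,90,390,230),5);
E
```

```text
time: 24.42
ee_pos: [561.6, 160.3, 157.3]
tool_rot: [0.0, 1.0, 0.006, -0.0]
contact_force: [-2.8, 0.2, -0.3]
width: 15.5
[561.62533744 163.28500928 194.25455333] [-2.80248029  0.20321984 -0.33452893] [-0.03510635  0.62230182 -0.01195339]
```

View pics/g16.png

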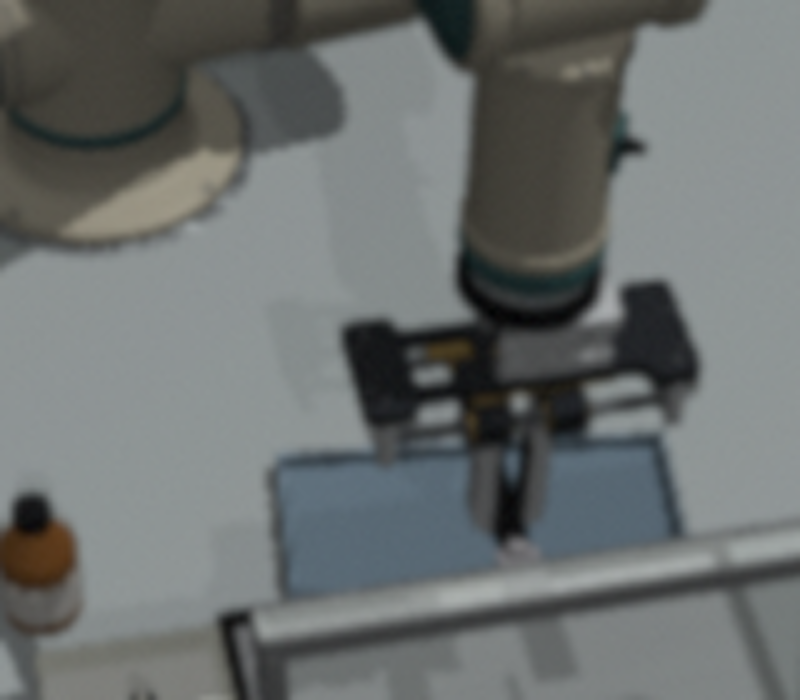

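```bash
python3 -m crank '[[1,0.3,0,0,0,0,0],[1,0.6,0,0,0,0,0],[1,0.9,0,0,0,0,0],[1,1.2,0,0,0,0,0],[1,1.2,0,0,0,0,0],[1,0,0,0,0,0,0],[1,-2,0,0,0,0,0],[1,-4,0,0,0,0,0],[1,-6,0,0,0,0,0],[1,-8,0,0,0,0,0]]' 60; python3 - <<'E'
from h import *
print(tcp(),sense()['contact_force'],sense()['ft_torque'])
go([395,170,130],down(-11.7))
shot('scene','g17',(200,90,400,250),4);shot('top','g17t',(150,100,350,260),4)
E
```

```text
time: 25.3
ee_pos: [481.1, 159.3, 157.6]
tool_rot: [0.0, 1.0, 0.006, 0.001]
contact_force: [-0.4, -0.5, -1.1]
width: 15.3
[480.98080683 162.31134385 194.56374946] [-0.36162436 -0.46238751 -1.0937795 ] [-0.02824275  0.16479502 -0.01913017]
at [481.  162.3 194.6] shift [-8.61 -0.88  6.44] turn [  0.1  -0.1 -77.6]
```

View pics/g17.png

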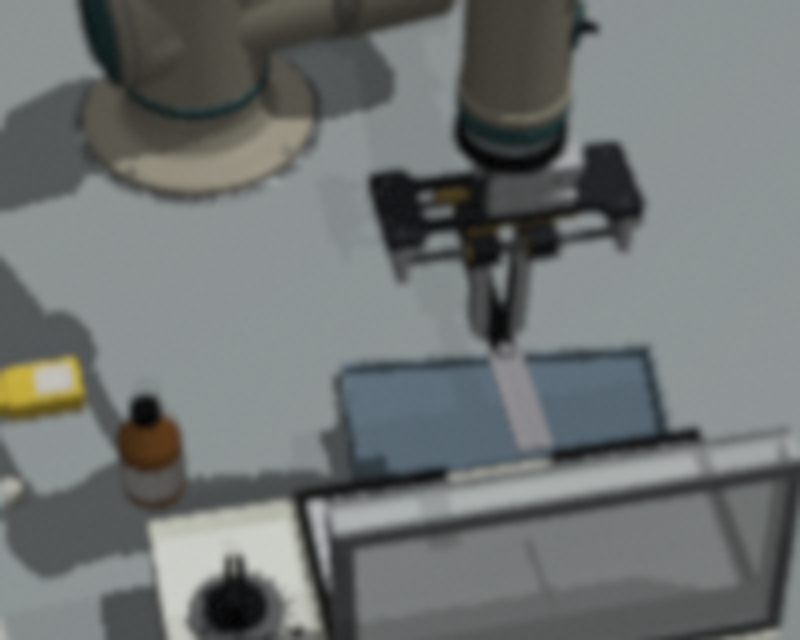

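View pics/g17t.png

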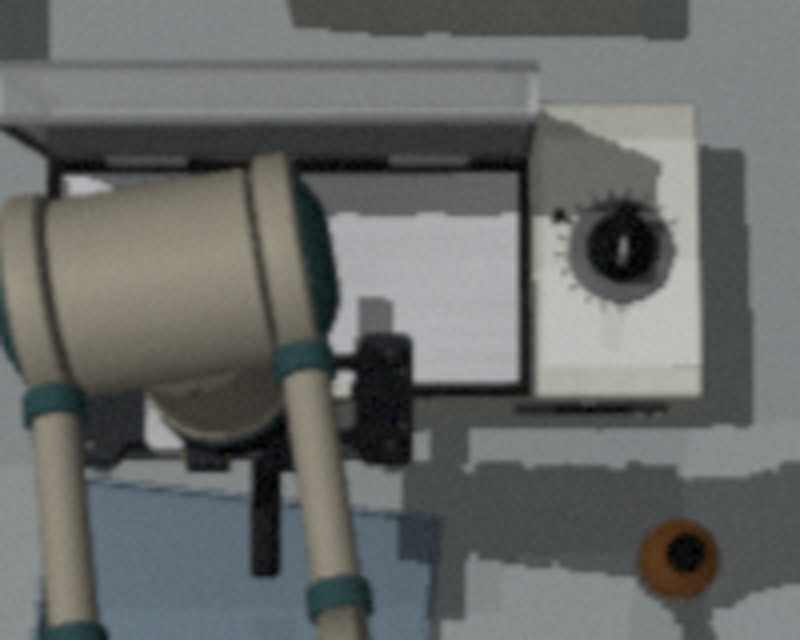

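```bash
python3 -m crank '[[1,-1,0,0.5,0,0,-7],[1,-3,0,1,0,0,-14],[1,-5,-0.2,1.5,0,0,-21],[1,-7,-0.5,2,0,0,-28],[1,-8,-0.8,2.5,0,0,-35],[1,-8.6,-0.88,3,0,0,-42],[1,-8.6,-0.88,3.5,0,0,-49],[1,-8.6,-0.88,4,0,0,-56],[1,-8.6,-0.88,4.5,0,0,-63],[1,-8.6,-0.88,5,0,0,-70]]' 60;python3 - <<'E'
from h import *
go([395,170,25],down(-11.7))
E
```

```text
time: 26.23
ee_pos: [396.8, 167.3, 107.6]
tool_rot: [0.001, 0.814, 0.581, 0.001]
contact_force: [-0.1, -0.5, -0.7]
width: 15.4
at [396.7 170.3 144.6] shift [-0.11 -0.2  11.96] turn [ 0.2 -0.1 -7.2]
```

```bash
python3 -m crank '[[1,-0.1,-0.2,1,0,0,-4],[1,-0.1,-0.2,3,0,0,-7.2],[1,-0.1,-0.2,5,0,0,-7.2],[1,-0.1,-0.2,7,0,0,-7.2],[1,-0.1,-0.2,9,0,0,-7.2],[1,-0.1,-0.2,10.5,0,0,-7.2],[1,-0.1,-0.2,11.5,0,0,-7.2],[1,-0.1,-0.2,12,0,0,-7.2],[1,-0.1,-0.2,12,0,0,-7.2],[1,-0.1,-0.2,12,0,0,-7.2]]' 60;python3 - <<'E'
from h import *
go([395,170,7.5],down(-11.7))
shot('scene','g18',(270,140,370,215),8)
E
```

```text
time: 27.07
ee_pos: [393.4, 166.8, -12.4]
tool_rot: [0.0, 0.778, 0.629, 0.0]
contact_force: [-0.7, -0.3, -0.7]
width: 15.1
at [393.4 169.9  24.6] shift [0.05 0.15 1.71] turn [ 0.   0.  -0.4]
```

View pics/g18.png

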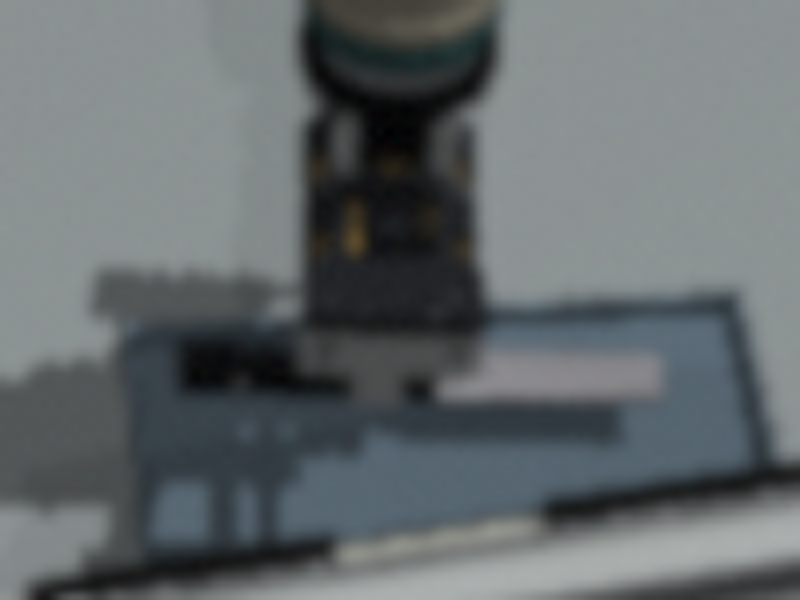

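Level over the tray, well inside its walls. Lower, release, retreat.

```bash
python3 -m crank '[[1,0.05,0.1,0.4,0,0,0],[1,0.05,0.1,0.8,0,0,0],[1,0.05,0.1,1.2,0,0,0],[1,0.05,0.1,1.5,0,0,0],[1,0.05,0.1,1.7,0,0,0],[1,0.05,0.1,1.8,0,0,0],[1,0.05,0.1,1.8,0,0,0],[0.5,0.05,0.1,1.8,0,0,0],[0.2,0.05,0.1,1.8,0,0,0],[0.1,0.05,0.1,1.8,0,0,0]]' 60;python3 -m crank '[[0.1,0,0,0,0,0,0],[0.1,0,0,0,0,0,0],[0.1,0,0,-0.5,0,0,0],[0.1,0,0,-2,0,0,0],[0.1,0,0,-5,0,0,0],[0.1,0,0,-8,0,0,0],[0.1,0,0,-11,0,0,0],[0.1,0,0,-14,0,0,0],[0.1,0,0,-16,0,0,0],[0.1,0,0,-16,0,0,0]]' 20;python3 - <<'E'
from h import *
im=viewer.camera('scene')[:,:,::-1].copy();out(im,'g19',(270,120,370,215),8)
shot('top','g20')
for t in('flask1','slide1'):
  for n in('top','scene'):
    if n=='scene' or t=='slide1' or 1:
      for d in viewer.masks_of(t,n):
        if d['conf']<.3: continue
        ys,xs=np.nonzero(d['pixels']);z=24 if t=='flask1' else 14;P=at_z(n,np.c_[xs,ys],z)[:,:2];c=P.mean(0);u=np.linalg.svd(P-c)[2][0];tt=(P-c)@u
        print(t,n,round(d['conf'],2),len(xs),np.c_[xs,ys].mean(0).round(),c.round(1),np.degrees(np.arctan2(u[1],u[0])).round(1),(c+u*tt.min()).round(),(c+u*tt.max()).round())
E
```

```text
time: 27.95
ee_pos: [393.1, 166.9, -30.7]
tool_rot: [-0.0, 0.778, 0.629, -0.0]
contact_force: [-0.7, 0.2, -0.2]
width: 31.5
time: 28.78
ee_pos: [396.6, 167.9, 133.8]
tool_rot: [0.002, 0.778, 0.629, 0.004]
contact_force: [0.6, -0.8, 0.7]
width: 42.1
flask1 top 0.73 496 [376. 238.] [ 428.9 -245.8] 103.9 [ 439. -288.] [ 416. -192.]
flask1 top 0.69 515 [352. 281.] [ 317.2 -179.1] -89.3 [ 317. -135.] [ 318. -235.]
flask1 scene 0.69 343 [207. 188.] [ 331.3 -179.3] -84.8 [ 327. -135.] [ 336. -233.]
flask1 scene 0.6 376 [189. 217.] [ 438.  -244.1] 109.3 [ 453. -286.] [ 420. -193.]
slide1 top 0.85 286 [378. 196.] [ 545.5 -254.2] 98.8 [ 552. -294.] [ 540. -216.]
slide1 top 0.73 287 [434. 220.] [ 480.7 -404.1] -101.2 [ 488. -366.] [ 473. -442.]
slide1 top 0.59 276 [380. 151.] [ 671.7 -263.4] 107.1 [ 683. -301.] [ 660. -226.]
slide1 scene 0.67 231 [139. 239.] [ 490.4 -403.7] 70.5 [ 478. -440.] [ 504. -364.]
slide1 scene 0.56 213 [188. 250.] [ 555.8 -256.5] -84.4 [ 552. -219.] [ 559. -291.]
slide1 scene 0.49 243 [189. 287.] [ 681.8 -263.4] 98.9 [ 688. -301.] [ 676. -225.]
```

View pics/g19.png

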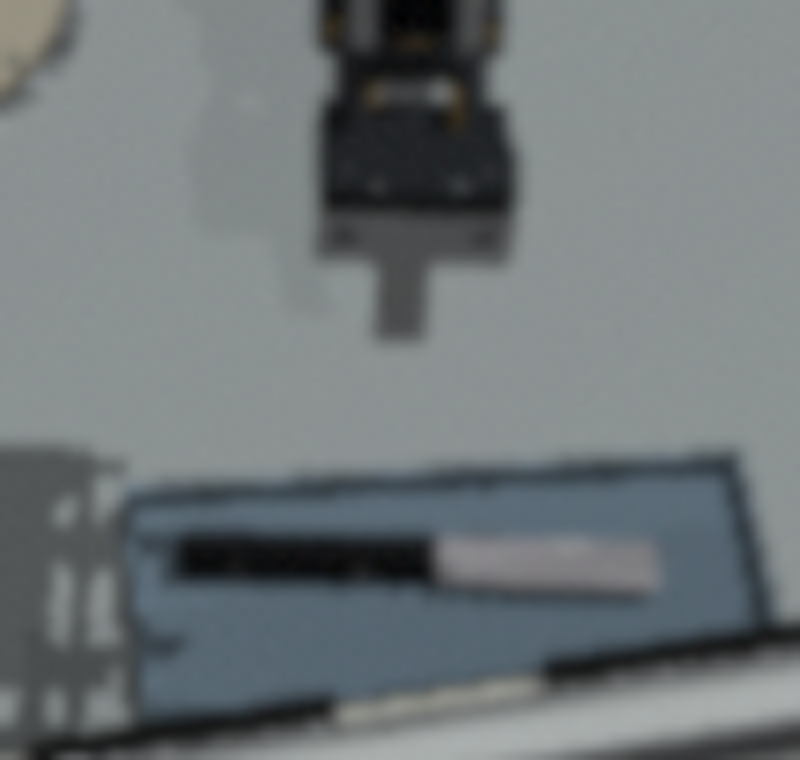

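View pics/g20.png

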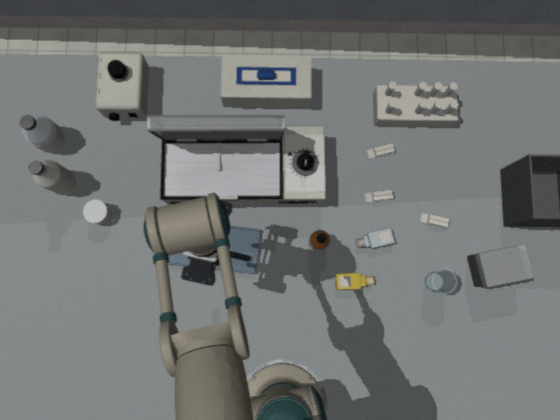

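```bash
python3 - <<'E'
from h import *
f=lambda L:[[310+x/4-.5,130+y/4-.5] for x,y in L]
def ax(a,b,z,name):
    P=at_z('top',f([a,b]),z)[:,:2];d=P[1]-P[0];print(name,P.round(1).tolist(),'len',np.linalg.norm(d).round(1),'dir',np.degrees(np.arctan2(d[1],d[0])).round(1));return P
ax((335,427),(187,451),18,'flask')
ax((339,75),(230,98),8,'slA'); ax((335,257),(220,269),8,'slB'); ax((557,369),(443,350),8,'slC')
shot('top','t5',(350,130,460,260),6)
E
```

```text
flask [[435.4, -292.5], [418.6, -193.3]] len 100.6 dir 99.7
slA [[680.5, -304.4], [663.2, -228.6]] len 77.7 dir 102.8
slB [[552.7, -298.1], [543.6, -219.5]] len 79.1 dir 96.6
slC [[477.2, -446.6], [489.5, -369.6]] len 78.0 dir 81.0
```

View pics/t5.png

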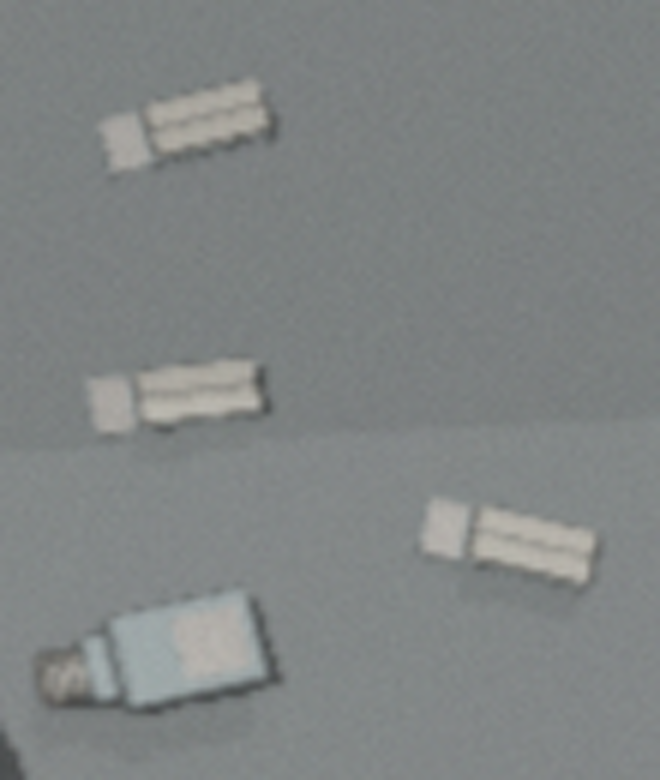

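```bash
python3 - <<'E'
from h import *
go([430,-260,140],down(11)); print(sense()['joints'])
E
```

```text
at [392.2 169.7 164.9] shift [-41.22  12.72   2.53] turn [ -0.2   0.1 -23.1]
[ 2.38596017e-01  8.18541216e-02  1.85954058e+00 -2.22463334e-04
  1.20436154e+00  4.49777367e-01]
```

```bash
python3 -m crank '[[0,-3,1,0,0,0,-2],[-0.3,-7,2.2,0,0,0,-4],[-0.3,-11,3.4,0.3,0,0,-6],[-0.3,-15,4.6,0.6,0,0,-8],[-0.3,-19,5.9,1,0,0,-11],[-0.3,-23,7.1,1.5,0,0,-14],[-0.3,-27,8.3,2,0,0,-17],[-0.3,-31,9.6,2.5,0,0,-20],[-0.3,-35,10.8,2.5,0,0,-23],[-0.3,-39,12,2.5,0,0,-23]]' 25;python3 - <<'E'
from h import *
go([430,-260,60],down(11));P=[430,-260,12]; 
shot('top','f1',(340,200,420,280),8,[P]);shot('scene','f1s',(160,180,240,240),10,[P])
E
```

```text
time: 29.97
ee_pos: [427.5, -238.4, 103.0]
tool_rot: [-0.002, 0.636, 0.771, -0.0]
contact_force: [0.4, -0.6, 0.4]
width: 61.2
at [ 427.6 -235.4  140. ] shift [-2.48 -0.2   8.  ] turn [-0.2 -0.1 -0. ]
```

View pics/f1s.png

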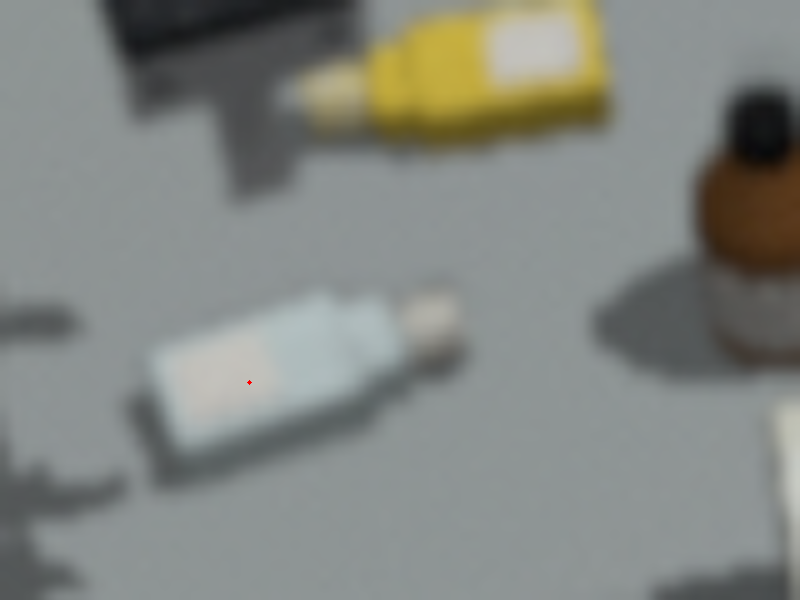

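View pics/f1.png

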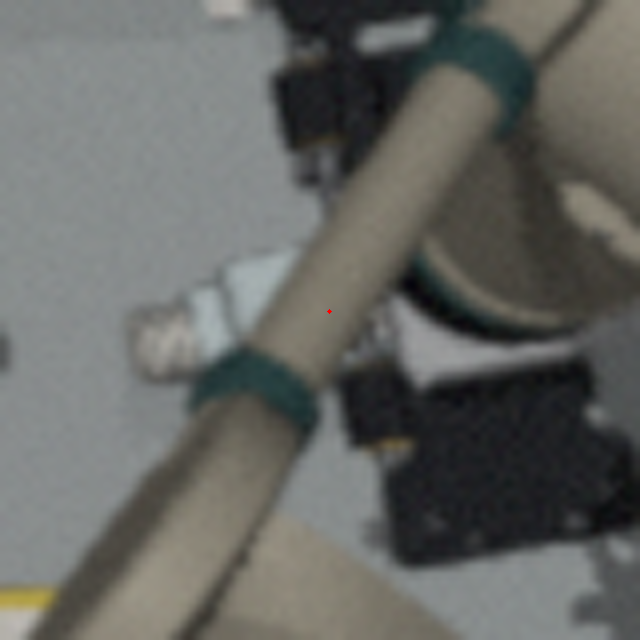

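```bash
python3 -m crank '[[-0.3,-1,-0.1,2,0,0,0],[-0.3,-2.3,-0.2,4,0,0,0],[-0.3,-2.3,-0.2,6,0,0,0],[-0.3,-2.3,-0.2,8,0,0,0],[-0.3,-2.3,-0.2,10,0,0,0],[-0.3,-2.3,-0.2,12,0,0,0],[-0.3,-2.3,-0.2,13,0,0,0],[-0.3,-2.3,-0.2,13.5,0,0,0],[-0.3,-2.3,-0.2,13.5,0,0,0],[0.3,-2.3,-0.2,13.5,0,0,0]]' 25;python3 -m crank '[[0.5,0,0,0,0,0,0],[0.5,0,0,0,0,0,0],[0.5,0,0,0,0,0,0],[0.5,0,0,0,0,0,0],[0.5,0,0,0,0,0,0],[0.5,0,0,0,0,0,0],[0.5,0,0,0,0,0,0],[0.5,0,0,-0.3,0,0,0],[0.5,0,0,-0.8,0,0,0],[0.5,0,0,-1.5,0,0,0]]' 25;python3 - <<'E'
from h import *
go([430,-260,140],down(11))
shot('scene','f2s',(160,180,240,240),10)
E
```

```text
time: 30.9
ee_pos: [430.8, -259.3, -30.7]
tool_rot: [-0.001, 0.637, 0.771, -0.0]
contact_force: [1.0, -0.0, 1.2]
width: 57.1
time: 31.73
ee_pos: [430.0, -259.4, -15.7]
tool_rot: [-0.001, 0.637, 0.771, -0.001]
contact_force: [-0.7, -0.6, -0.5]
width: 41.7
at [ 430.1 -256.4   21.3] shift [ -0.34  -0.1  -11.87] turn [-0.1 -0.1 -0.1]
```

View pics/f2s.png

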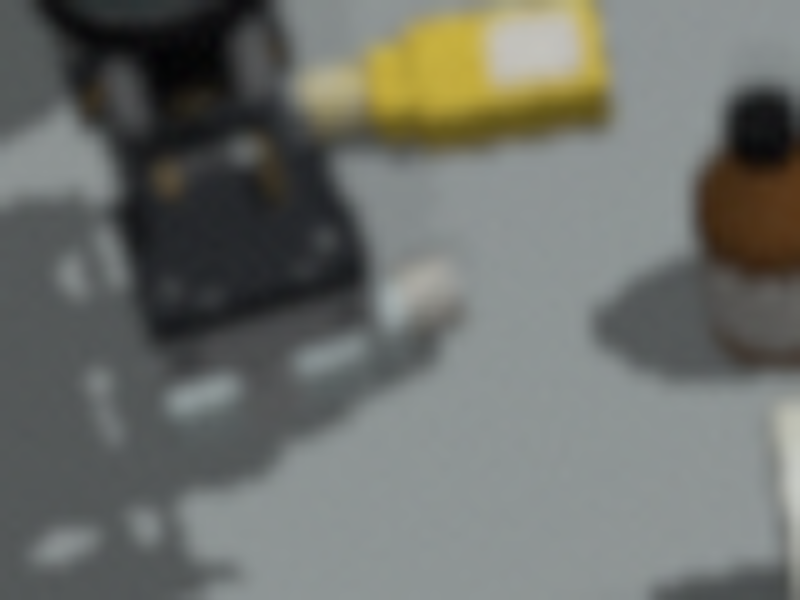

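```bash
python3 -m crank '[[0.5,0,0,-2,0,0,0],[0.5,0,0,-5,0,0,-3],[0.5,0,0,-9,0,0,-10],[0.5,0,0,-13,0,0,-17],[0.5,2,0,-17,0,0,-24],[0.5,5,1,-19,0,0,-31],[0.5,9,2,-19,0,0,-38],[0.5,13,3,-19,0,0,-45],[0.5,17,4,-19,0,0,-52],[0.5,21,5,-19,0,0,-59]]' 25;python3 - <<'E'
from h import *
print(sense()['width'],sense()['joints'].round(2));go([600,243,210],down(90))
E
```

```text
time: 32.62
ee_pos: [439.9, -42.4, 174.9]
tool_rot: [0.0, 0.172, 0.985, -0.0]
contact_force: [1.4, 0.1, -0.9]
width: 41.6
41.62519983985781 [-0.25  0.07  1.75 -0.    1.32 -1.48]
at [439.9 -39.4 211.9] shift [-5.49 32.    0.17] turn [ -0.    0.  -19.8]
```

```bash
python3 -m crank '[[0.5,-0.5,3.5,0,0,0,-3],[0.5,-1,7,0,0,0,-6],[0.5,-2,11,0,0,0,-9],[0.5,-3,15,0,0,0,-12],[0.5,-3.5,19,0,0,0,-15],[0.5,-4,23,0,0,0,-18],[0.5,-5,26,0,0,0,-19.8],[0.5,-5.5,29,0,0,0,-19.8],[0.5,-5.5,32,0,0,0,-19.8],[0.5,-5.5,32,0,0,0,-19.8]]' 25;python3 - <<'E'
from h import *
go([600,243,97],down(90.6))
shot('scene','f3s',(230,130,400,270),4);shot('top','f3',(120,80,340,260),3)
E
```

```text
time: 33.45
ee_pos: [603.6, 242.9, 173.1]
tool_rot: [-0.0, 0.001, 1.0, 0.001]
contact_force: [-0.6, -0.5, 0.2]
width: 41.8
at [603.6 245.8 210.1] shift [ 0.36 -0.32 11.31] turn [ 0.2 -0.  -0.7]
```

View pics/f3s.png

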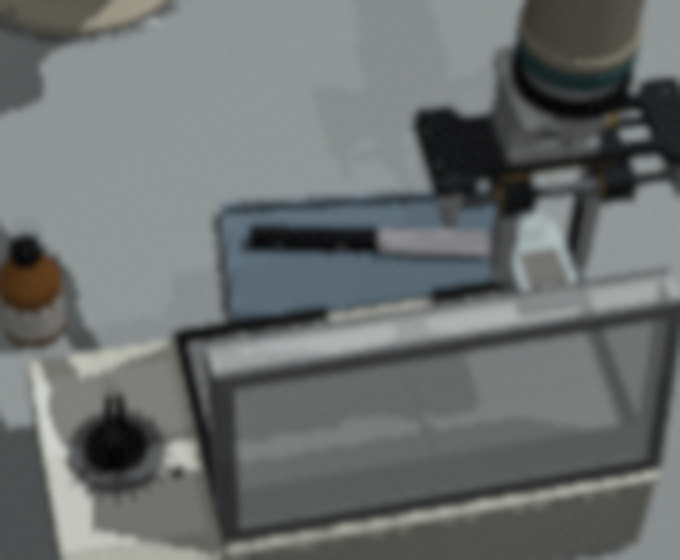

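View pics/f3.png

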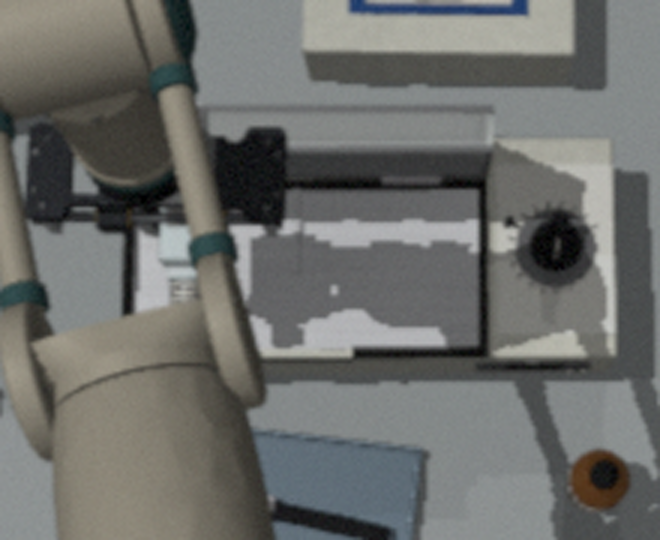

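```bash
python3 -m crank '[[0.5,0.2,-0.2,1.5,0,0,-0.7],[0.5,0.36,-0.3,3,0,0,-0.7],[0.5,0.36,-0.3,5,0,0,-0.7],[0.5,0.36,-0.3,7,0,0,-0.7],[0.5,0.36,-0.3,8.5,0,0,-0.7],[0.5,0.36,-0.3,9.5,0,0,-0.7],[0.5,0.36,-0.3,10.2,0,0,-0.7],[0.5,0.36,-0.3,10.7,0,0,-0.7],[0.5,0.36,-0.3,11,0,0,-0.7],[0.5,0.36,-0.3,11,0,0,-0.7]]' 25;python3 - <<'E'
from h import *
go([600,243,96.7],down(90.6));print(sense()['contact_force'])
E
```

```text
time: 34.38
ee_pos: [598.3, 234.3, 64.1]
tool_rot: [-0.0, -0.003, 1.0, -0.0]
contact_force: [-0.7, 0.1, -0.8]
width: 42.0
at [598.3 237.3 101.1] shift [-0.18  0.57  0.44] turn [-0.  -0.1 -0.2]
[-0.67197779  0.09457552 -0.80130884]
```

```bash
python3 -m crank '[[0.5,-0.1,0.3,0,0,0,0],[0.5,-0.1,0.57,0,0,0,0],[0.5,-0.1,0.57,0.2,0,0,0],[0.5,-0.1,0.57,0.4,0,0,0],[0.5,-0.1,0.57,0.45,0,0,0],[0.5,-0.1,0.57,0.45,0,0,0],[0.2,-0.1,0.57,0.45,0,0,0],[-0.1,-0.1,0.57,0.45,0,0,0],[-0.25,-0.1,0.57,0.45,0,0,0],[-0.25,-0.1,0.57,0.45,0,0,0]]' 25;python3 -m crank '[[-0.3,0,0,-1,0,0,0],[-0.3,0,0,-3,0,0,0],[-0.3,0,0,-6,0,0,0],[-0.3,0,0,-9,0,0,0],[-0.3,-1,-2,-11,0,0,5],[-0.2,-2,-6,-11,0,0,11],[0,-3,-10,-11,0,0,18],[0.1,-4,-14,-11,0,0,25],[0.1,-5,-18,-11,0,0,32],[0.1,-6,-22,-11,0,0,39]]' 25;python3 - <<'E'
from h import *
c=np.array([595,243,90])
shot('scene','f4s',(230,130,400,270),4);shot('top','f4',(120,80,340,260),3,[[600,243,90+24]])
go([549,-267,140],down(7))
E
```

```text
time: 35.22
ee_pos: [598.8, 239.9, 59.0]
tool_rot: [-0.001, -0.004, 1.0, -0.001]
contact_force: [-0.3, 0.7, -0.4]
width: 57.4
time: 36.05
ee_pos: [637.1, 37.0, 167.0]
tool_rot: [-0.029, 0.329, 0.944, 0.007]
contact_force: [-54.9, 45.1, 8.4]
width: 42.3
at [638.8  17.7 203.1] shift [-11.2  -27.43   6.97] turn [-2.8 -1.1 44.2]
```

View pics/f4s.png

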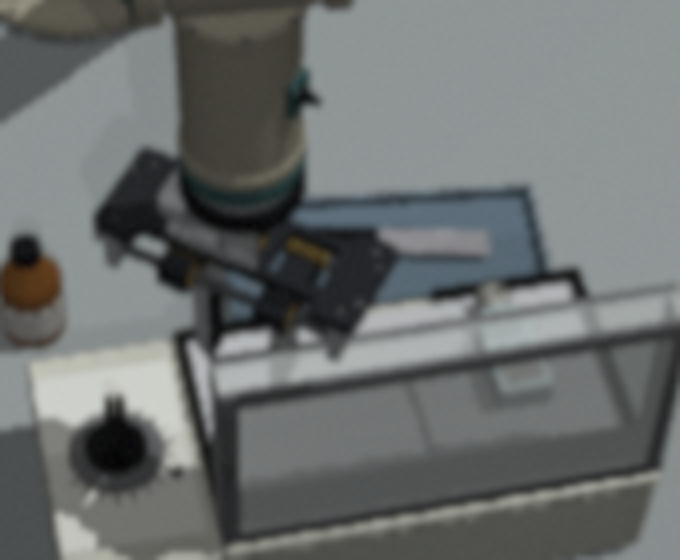

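View pics/f4.png

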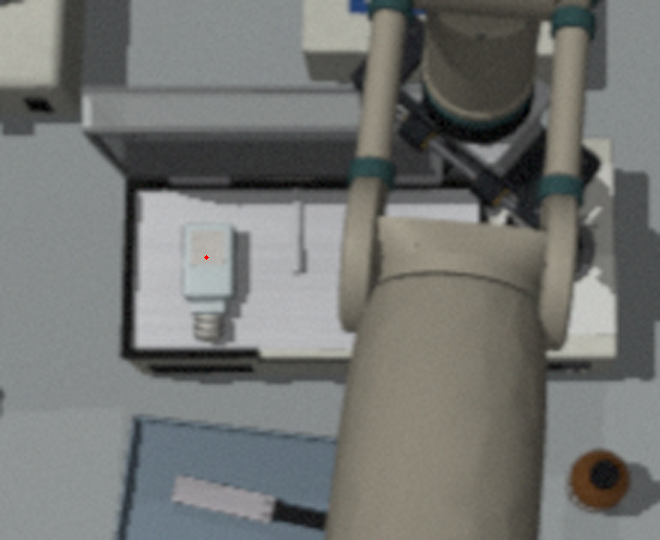

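```bash
python3 -m crank '[[0.1,1.5,0,0,0,0,0],[0.1,3,0,0,0,0,0],[0.1,4.5,0,0,0,0,0],[0.1,6,0,0,0,0,0],[0.1,7.5,0,0,0,0,0],[0.1,9,0,0,0,0,0],[0.1,10.5,0,0,0,0,0],[0.1,12,0,0,0,0,0],[0.1,12,0,0,0,0,0],[0.1,12,0,0,0,0,0]]' 25;python3 - <<'E'
from h import *
print(tcp(),sense()['contact_force'])
shot('scene','f5s',(200,110,420,270),3);shot('top','f5',(120,80,340,260),3)
E
```

```text
time: 36.98
ee_pos: [566.7, 96.1, 170.0]
tool_rot: [0.0, 0.33, 0.944, -0.0]
contact_force: [-0.1, -0.3, 0.1]
width: 42.2
[566.74288841  99.16391239 207.03701104] [-0.12743966 -0.32457757  0.08241455]
```

View pics/f5s.png

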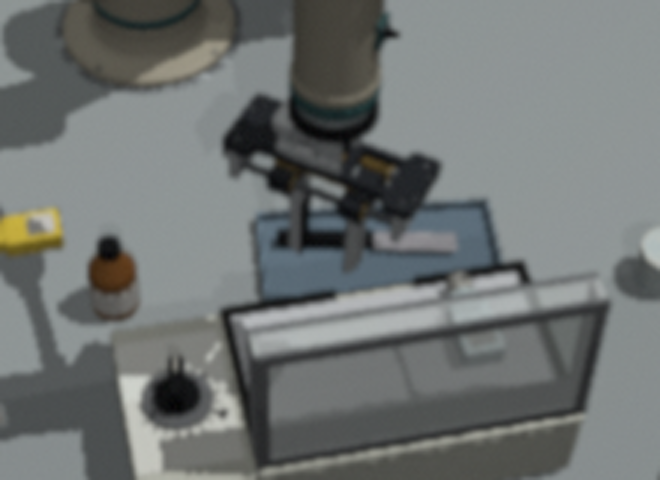

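View pics/f5.png

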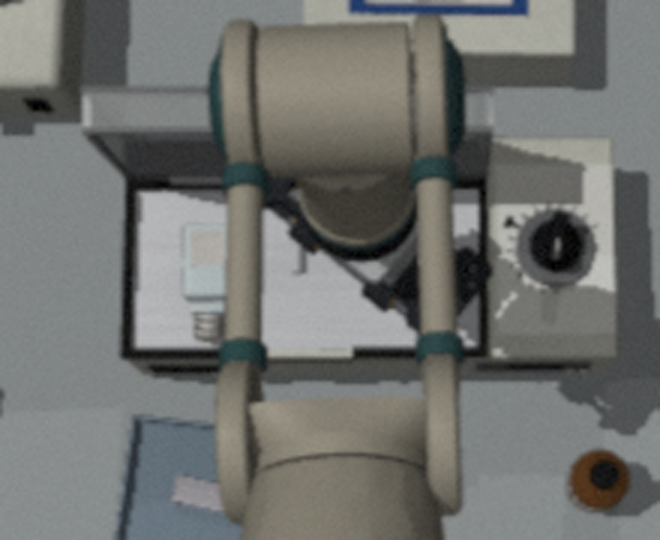

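```bash
python3 - <<'E'
from h import *
go([549,-267,140],down(7)); go([540,-100,200],down(20))
for d in viewer.masks_of('slide1','top'):
    if d['conf']<.3: continue
    ys,xs=np.nonzero(d['pixels']);P=at_z('top',np.c_[xs,ys],10)[:,:2];print(d['conf'],P.mean(0))
E
```

```text
at [567.7  98.4 206.8] shift [-21.32 -29.72   6.71] turn [-0.   0.  44.4]
at [567.7  98.4 206.8] shift [-10.21 -17.23   0.7 ] turn [-0.   0.  31.4]
0.81 [ 671.67028781 -263.17752946]
0.69 [ 482.35624612 -404.75587341]
0.49 [ 546.4580502  -255.36829021]
```

```bash
python3 -m crank '[[0.1,-2,-3,0,0,0,5],[0.1,-4,-6,0,0,0,10],[0.1,-6,-9,0,0,0,15],[0.1,-8,-12,0,0,0,20],[0.1,-10,-15,0.5,0,0,25],[0.1,-12.5,-18,1.5,0,0,30],[0.1,-15,-21,3,0,0,35],[0.1,-17.5,-24.5,4.5,0,0,40],[0.1,-20,-28,6,0,0,44.4],[0.1,-21.3,-29.7,6.7,0,0,44.4]]' 25;python3 - <<'E'
from h import *
go([549,-267,60],down(7));P=[549,-267,8]
shot('scene','b1s',(150,210,230,270),10,[P])
E
```

```text
time: 37.97
ee_pos: [547.4, -273.6, 101.2]
tool_rot: [-0.0, 0.664, 0.747, -0.001]
contact_force: [-0.2, 0.3, -1.0]
width: 42.6
at [ 547.5 -270.6  138.2] shift [0.35 0.21 7.82] turn [-0.1  0.1 -0.3]
```

View pics/b1s.png

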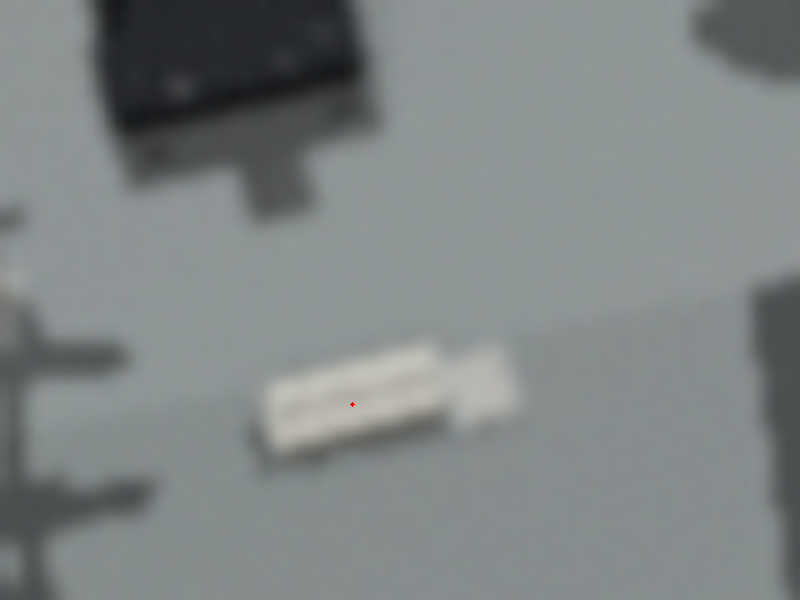

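```bash
python3 -m crank '[[0.1,0.2,0.1,2,0,0,0],[0.1,0.35,0.2,4,0,0,-0.3],[0.1,0.35,0.2,6,0,0,-0.3],[0.1,0.35,0.2,8,0,0,-0.3],[0.1,0.35,0.2,10,0,0,-0.3],[0.1,0.35,0.2,12,0,0,-0.3],[0.1,0.35,0.2,13,0,0,-0.3],[0.1,0.35,0.2,13.4,0,0,-0.3],[0.1,0.35,0.2,13.4,0,0,-0.3],[0.3,0.35,0.2,13.4,0,0,-0.3]]' 20;python3 -m crank '[[0.7,0,0,0,0,0,0],[0.7,0,0,0,0,0,0],[0.7,0,0,0,0,0,0],[0.7,0,0,0,0,0,0],[0.7,0,0,0,0,0,0],[0.7,0,0,0,0,0,0],[0.7,0,0,0,0,0,0],[0.7,0,0,-0.5,0,0,0],[0.7,0,0,-1.5,0,0,0],[0.7,0,0,-3,0,0,0]]' 20;python3 - <<'E'
from h import *
print(tcp());shot('scene','b2s',(150,210,230,270),10)
E
```

```text
time: 38.85
ee_pos: [550.4, -266.4, -30.6]
tool_rot: [0.0, 0.661, 0.751, -0.0]
contact_force: [0.0, 0.1, 0.1]
width: 38.4
time: 39.68
ee_pos: [548.3, -264.9, -1.8]
tool_rot: [-0.002, 0.661, 0.751, -0.001]
contact_force: [0.0, 0.3, -0.3]
width: 23.6
[ 548.40892441 -261.98471152   35.1750831 ]
```

View pics/b2s.png

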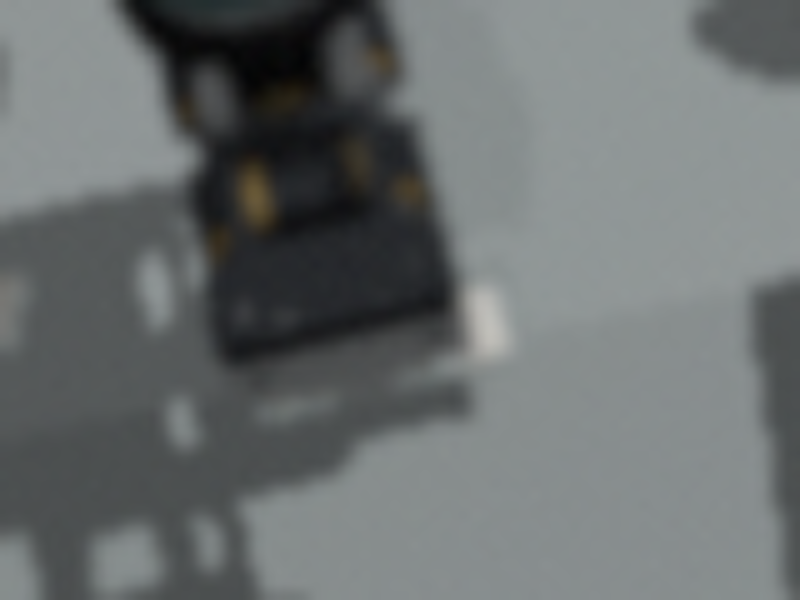

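```bash
python3 - <<'E'
from h import *
go([548,-265,210],down(7)); go([560,-60,215],down(66));go([598,49,210],down(90.6)); print(sense()['joints'].round(2))
E
```

```text
at [ 550.8 -263.4   39. ] shift [ -0.15  -0.28 -17.1 ] turn [0.1 0.1 0.3]
at [ 550.8 -263.4   39. ] shift [ 20.03   3.52 -17.65] turn [  0.    0.2 -58.7]
at [ 550.8 -263.4   39. ] shift [ 30.35   8.68 -17.16] turn [ -0.    0.2 -83.3]
[-0.56  0.46  1.66 -0.    1.02 -0.69]
```

```bash
python3 -m crank '[[0.7,0,0,-3,0,0,0],[0.7,0,0,-7,0,0,-5],[0.7,0.5,0,-11,0,0,-11],[0.7,2,0.2,-14,0,0,-18],[0.7,4.5,0.6,-16.5,0,0,-25],[0.7,7.5,1.2,-17.5,0,0,-32],[0.7,11,1.8,-17.6,0,0,-39],[0.7,14.5,2.4,-17.6,0,0,-46],[0.7,18,3,-17.6,0,0,-53],[0.7,20,3.5,-17.6,0,0,-59]]' 20;python3 - <<'E'
from h import *
go([598,49,210],down(90.6)); print(sense()['width'])
E
```

```text
time: 40.57
ee_pos: [558.3, -59.3, 175.2]
tool_rot: [-0.001, 0.202, 0.979, 0.001]
contact_force: [0.1, 0.1, -0.1]
width: 23.5
at [558.3 -56.3 212.2] shift [ 0.51 11.24  0.23] turn [  0.1  -0.1 -23.9]
23.530267901962247
```

```bash
python3 -m crank '[[0.7,0,2.5,0,0,0,-6],[0.7,0.2,5,0,0,0,-12],[0.7,0.4,8,0,0,0,-18],[0.7,0.5,11.2,0.2,0,0,-23.9],[0.7,0.5,11.2,0.5,0,0,-23.9],[0.7,0.5,11.2,2,0,0,-23.9],[0.7,0.5,11.2,4,0,0,-23.9],[0.7,0.5,11.2,6,0,0,-23.9],[0.7,0.5,11.2,8,0,0,-23.9],[0.7,0.5,11.2,8,0,0,-23.9]]' 20;python3 - <<'E'
from h import *
go([598,49,96],down(90.6)); print(sense()['width'])
shot('top','b3',(150,110,350,260),4);shot('scene','b3s',(200,150,400,290),4)
E
```

```text
time: 41.4
ee_pos: [595.7, 41.4, 90.6]
tool_rot: [-0.005, -0.001, 1.0, -0.0]
contact_force: [-0.8, 0.1, -0.5]
width: 23.6
at [596.1  44.4 127.6] shift [-0.26  0.46  3.16] turn [-0.  -0.5 -0.4]
23.629869714097655
```

View pics/b3.png

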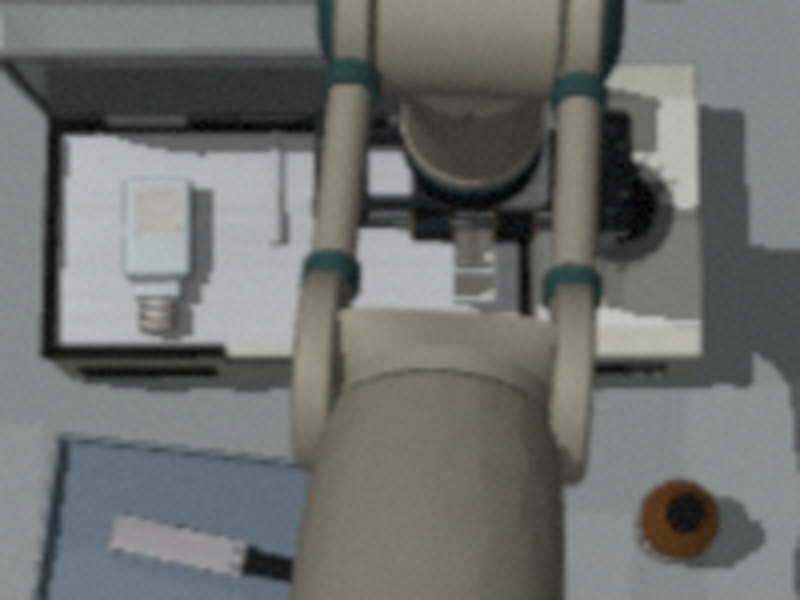

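View pics/b3s.png

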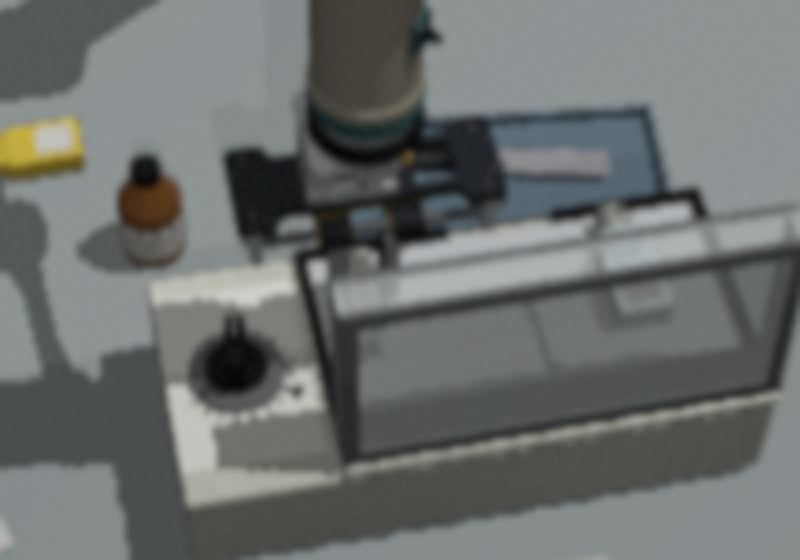

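```bash
python3 -m crank '[[0.7,-0.1,0.3,0.5,0,-0.3,0],[0.7,-0.25,0.45,1,0,-0.5,-0.4],[0.7,-0.25,0.45,1.7,0,-0.5,-0.4],[0.7,-0.25,0.45,2.3,0,-0.5,-0.4],[0.7,-0.25,0.45,2.7,0,-0.5,-0.4],[0.7,-0.25,0.45,3,0,-0.5,-0.4],[0.7,-0.25,0.45,3.1,0,-0.5,-0.4],[0.7,-0.25,0.45,3.15,0,-0.5,-0.4],[0.7,-0.25,0.45,3.15,0,-0.5,-0.4],[0.7,-0.25,0.45,3.15,0,-0.5,-0.4]]' 20;python3 - <<'E'
from h import *
go([598,49,96],down(90.6)); print(sense()['contact_force'])
E
```

```text
time: 42.33
ee_pos: [602.2, 46.1, 63.3]
tool_rot: [0.004, -0.005, 1.0, -0.0]
contact_force: [-0.5, -0.4, -0.3]
width: 23.8
at [601.9  49.1 100.3] shift [ 0.42 -0.01  0.43] turn [-0.   0.5  0. ]
[-0.52974733 -0.40563792 -0.30087906]
```

```bash
python3 -m crank '[[0.7,0.2,0,0.2,0,0.4,0],[0.7,0.3,0,0.4,0,0.4,0],[0.7,0.3,0,0.5,0,0.4,0],[0.7,0.3,0,0.5,0,0.4,0],[0.7,0.3,0,0.5,0,0.4,0],[0.7,0.3,0,0.5,0,0.4,0],[0.5,0.3,0,0.5,0,0.4,0],[0.4,0.3,0,0.5,0,0.4,0],[0.35,0.3,0,0.5,0,0.4,0],[0.35,0.3,0,0.5,0,0.4,0]]' 20;python3 - <<'E'
from h import *
go([500,40,215],down(60)); print(sense()['contact_force'],sense()['width'])
E
```

```text
time: 43.17
ee_pos: [598.8, 46.1, 57.9]
tool_rot: [0.0, -0.005, 1.0, -0.0]
contact_force: [-0.3, 0.4, -0.2]
width: 30.5
at [598.8  49.1  94.9] shift [  9.88  -0.81 -12.01] turn [-0.   0.  30.6]
[-0.30466201  0.44441895 -0.2065474 ] 30.547918131553175
```

Now straight up, then out to the front (tool +x), then look.

```bash
python3 -m crank '[[0.35,0,0,-1,0,0,0],[0.35,0,0,-3,0,0,0],[0.35,0,0,-6,0,0,0],[0.3,0,0,-9,0,0,0],[0.1,0,0,-12,0,0,0],[0.1,2,0,-12,0,0,5],[0.1,4,0,-12,0,0,11],[0.1,6,-0.5,-12,0,0,18],[0.1,8,-0.8,-12,0,0,24],[0.1,10,-0.8,-12,0,0,30]]' 20;python3 - <<'E'
from h import *
go([540,-100,200],down(30));go([674,-275,150],down(14))
shot('top','b4',(150,110,350,260),4);shot('scene','b4s',(150,150,400,310),3)
for d in viewer.masks_of('slide1','top'):
    if d['conf']<.2: continue
    ys,xs=np.nonzero(d['pixels']);P=at_z('top',np.c_[xs,ys],10)[:,:2];c=P.mean(0);u=np.linalg.svd(P-c)[2][0];print(d['conf'].round(2),c.round(1),np.degrees(np.arctan2(u[1],u[0])))
E
```

```text
time: 44.0
ee_pos: [498.0, 36.7, 178.5]
tool_rot: [0.001, 0.256, 0.967, -0.0]
contact_force: [0.3, -0.3, -0.2]
width: 42.6
at [498.   39.7 215.5] shift [-10.56 -10.05   1.57] turn [ 0.   0.1 30.3]
at [498.   39.7 215.5] shift [-30.87 -18.61   6.6 ] turn [ 0.   0.1 46.3]Traceback (most recent call last):
  File "<stdin>", line 6, in <module>
AttributeError: 'float' object has no attribute 'round'
```

View pics/b4.png

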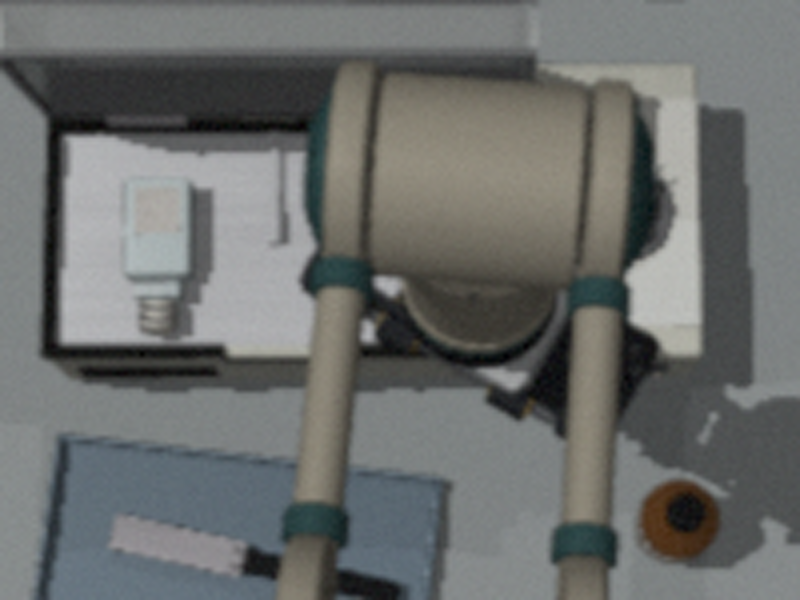

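View pics/b4s.png

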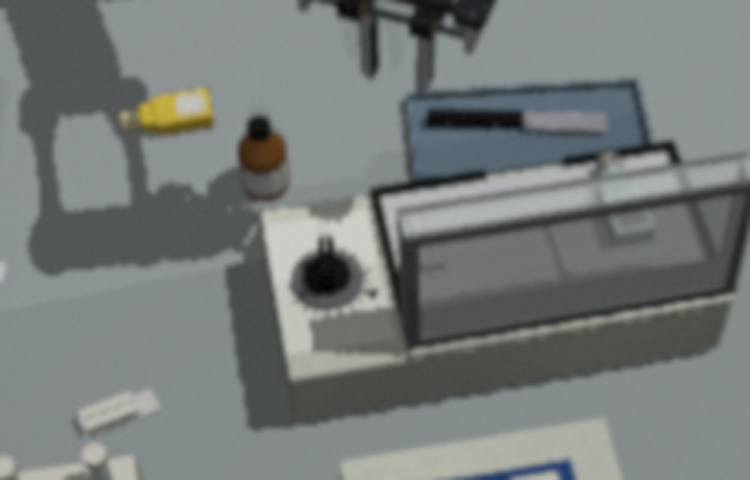

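```bash
python3 - <<'E'
from h import *
print(at_z('top',[[376,124],[457,124],[376,86]],30).round(0))
print(tri((391,108),(181,303)),tri((391,90),(184,304)))
shot('top','r1',(360,70,470,170),7);shot('scene','r1s',(100,270,220,360),6)
for d in viewer.masks_of('slide1','top'):
    if d['conf']<.2: continue
    ys,xs=np.nonzero(d['pixels']);P=at_z('top',np.c_[xs,ys],10)[:,:2];c=P.mean(0);u=np.linalg.svd(P-c)[2][0];print(d['conf'],c.round(1),np.degrees(np.arctan2(u[1],u[0])))
E
```

```text
[[ 742. -251.   30.]
 [ 745. -474.   30.]
 [ 851. -253.   30.]]
(array([ 768.02853004, -279.63329662,   84.44892046]), np.float64(0.22507820511557144)) (array([ 798.21264204, -267.48234822,  132.67592801]), np.float64(3.4141241454116984))
0.76 [ 481.9 -407.6] -102.5265990535086
0.57 [ 672.8 -262.7] 106.14457916006288
```

View pics/r1.png

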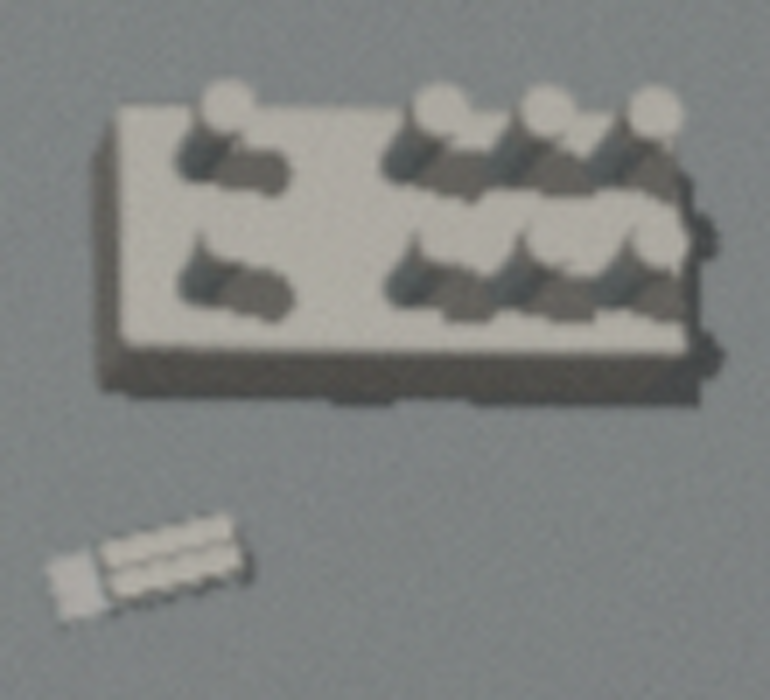

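View pics/r1s.png

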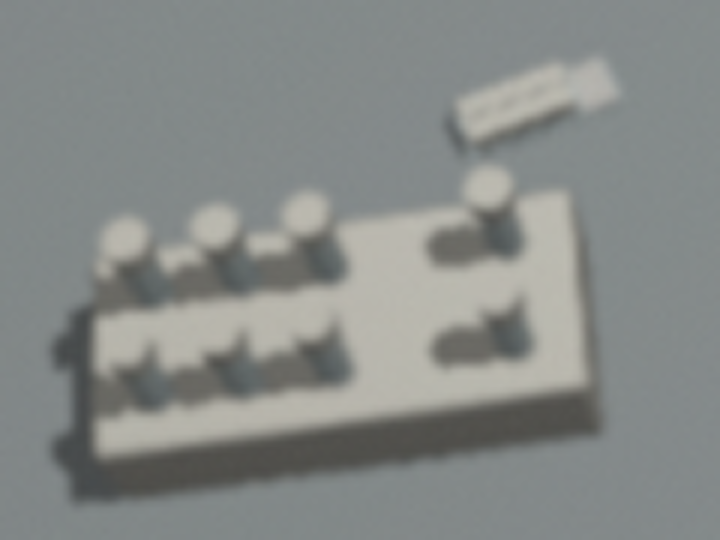

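```bash
python3 - <<'E'
from h import *
print(tri((392.8,102.4),(180.8,300.8)))
print(tri((391.8,84.5),(184.5,322)))
print('rack top corners',tri((377.2,119.5),(194.5,302)))
E
```

```text
(array([ 774.40956339, -277.69958001,  108.42207184]), np.float64(2.4759210727899177))
(array([ 829.10693462, -276.94160181,   94.94043317]), np.float64(8.07607694317821))
rack top corners (array([ 749.49373946, -249.23759977,   45.75630183]), np.float64(3.2268221791124434))
```

```bash
python3 -m crank '[[0.1,-3,-2,0,0,0,5],[0,-6,-4,0,0,0,10],[-0.3,-9,-6,0.2,0,0,15],[-0.5,-12,-8,0.5,0,0,20],[-1,-15,-10,1,0,0,25],[-1,-18,-12,2,0,0,30],[-1,-21,-14,3,0,0,35],[-1,-24,-16,4,0,0,40],[-1,-27,-17.5,5,0,0,44],[-1,-30,-18.5,6,0,0,45]]' 20;python3 - <<'E'
from h import *
go([649.5,-279.5,60],down(15.5)); y=rot().apply([0,1,0])
B=np.array([674.5,-273,8]);shot('scene','a1s',(130,240,230,310),8,[B])
E
```

```text
time: 45.13
ee_pos: [670.8, -274.4, 116.8]
tool_rot: [0.0, 0.606, 0.796, -0.0]
contact_force: [0.4, 0.5, 0.1]
width: 93.2
at [ 670.8 -271.4  153.8] shift [-0.21 -2.27  9.39] turn [-0.   0.1 -0.1]
```

View pics/a1s.png

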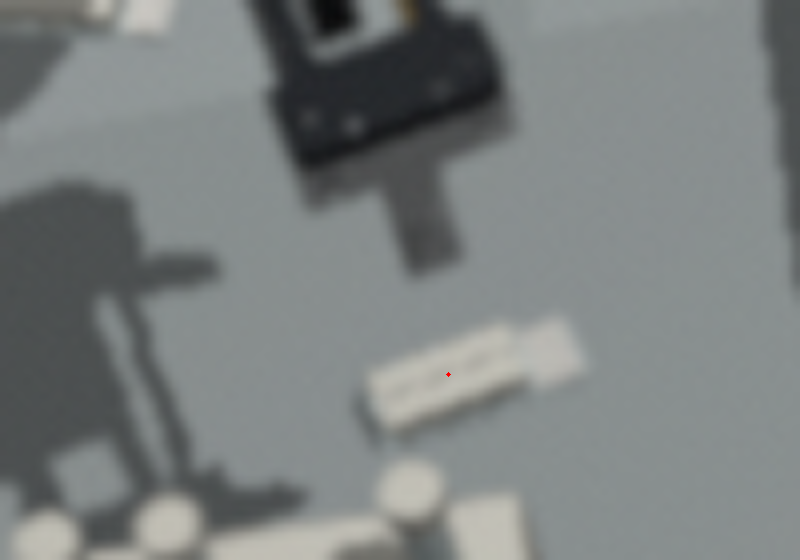

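```bash
python3 -m crank '[[-1,-0.2,-1,0,0,0,0],[-1,-0.2,-2.3,1,0,0,0],[-1,-0.2,-2.3,3,0,0,0],[-1,-0.2,-2.3,5,0,0,0],[-1,-0.2,-2.3,7,0,0,0],[-1,-0.2,-2.3,9,0,0,0],[-1,-0.2,-2.3,10,0,0,0],[-1,-0.2,-2.3,10,0,0,0],[-1,-0.2,-2.3,10,0,0,0],[-1,-0.2,-2.3,10,0,0,0]]' 20;python3 - <<'E'
from h import *
go([649.5,-279.5,5],down(15.5)); print(sense()['contact_force'])
shot('scene','a2s',(130,240,230,310),8)
E
```

```text
time: 46.02
ee_pos: [649.0, -279.9, 19.7]
tool_rot: [0.002, 0.604, 0.797, 0.0]
contact_force: [-0.3, -0.2, -0.1]
width: 94.2
at [ 648.9 -276.8   56.7] shift [-0.25 -0.04  5.18] turn [0.1 0.1 0.1]
[-0.29770871 -0.19509703 -0.09508132]
```

View pics/a2s.png

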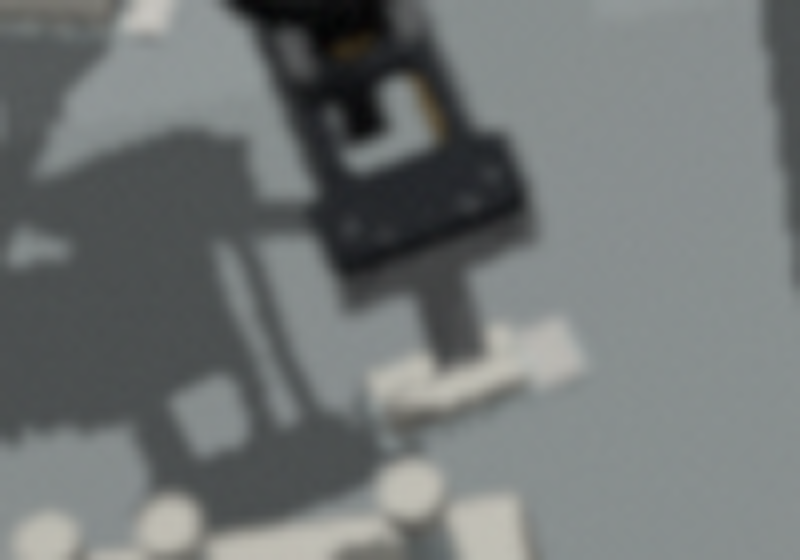

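```bash
python3 - <<'E'
from h import *
t=tcp();y=rot().apply([0,1,0])
for z in (56.7,5): 
  P=[t[0]+47*y[0],t[1]+47*y[1],z]; p=proj('scene',[P])[0]; print(P,(p-[130,240]+.5)*8)
im=viewer.camera('scene')[:,:,::-1].copy()
out(im,'a3s',(160,260,210,300),14,'scene',[[t[0]+47*y[0],t[1]+47*y[1],5],[t[0]+47*y[0],t[1]+47*y[1],57]])
E
```

```text
[np.float64(694.3392089357708), np.float64(-264.25345896410784), 56.7] [455.12719771 351.15105718]
[np.float64(694.3392089357708), np.float64(-264.25345896410784), 5] [477.84578147 423.06648914]
```

View pics/a3s.png

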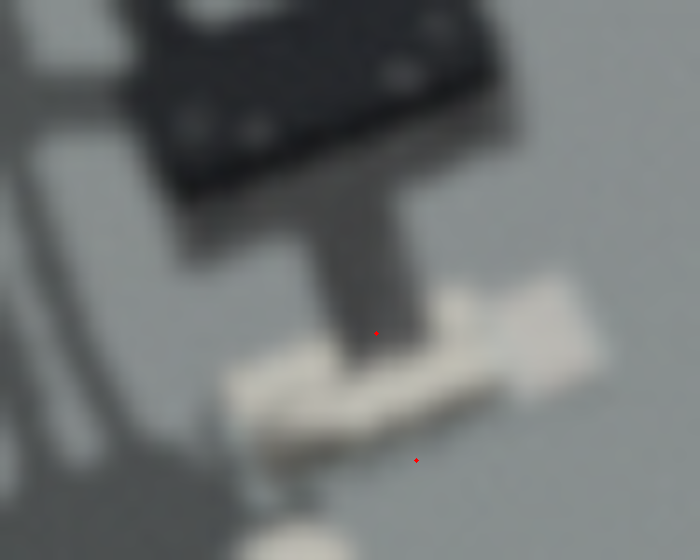

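```bash
python3 -m crank '[[-1,-0.1,0,1,0,0,0],[-1,-0.25,0,2,0,0,0],[-1,-0.25,0,3,0,0,0],[-1,-0.25,0,4,0,0,0],[-1,-0.25,0,4.8,0,0,0],[-1,-0.25,0,5.1,0,0,0],[-1,-0.25,0,5.15,0,0,0],[-1,-0.25,0,5.15,0,0,0],[-0.8,-0.25,0,5.15,0,0,0],[-0.5,-0.25,0,5.15,0,0,0]]' 20;python3 -m crank '[[-0.3,0,0,0,0,0,0],[-0.1,0,0,0,0,0,0],[0.1,0,0,0,0,0,0],[0.2,0,0,0,0,0,0],[0.3,0,0,0,0,0,0],[0.4,0,0,0,0,0,0],[0.7,0,0,0,0,0,0],[0.7,0,0,0,0,0,0],[0.7,0,0,0,0,0,0],[0.7,0,0,0,0,0,0]]' 20;python3 - <<'E'
from h import *
print(tcp(),sense()['width'],sense()['contact_force'])
shot('scene','a4s',(130,240,230,310),8)
E
```

```text
time: 46.95
ee_pos: [649.3, -282.2, -32.6]
tool_rot: [0.001, 0.605, 0.797, 0.0]
contact_force: [0.2, 0.4, 0.2]
width: 84.0
time: 47.78
ee_pos: [648.7, -281.9, -33.3]
tool_rot: [0.0, 0.605, 0.797, 0.0]
contact_force: [-0.1, -0.9, -0.1]
width: 23.7
[ 648.68624055 -278.89294625    3.73340174] 23.689726105916364 [-0.11034553 -0.88701243 -0.11547069]
```

View pics/a4s.png

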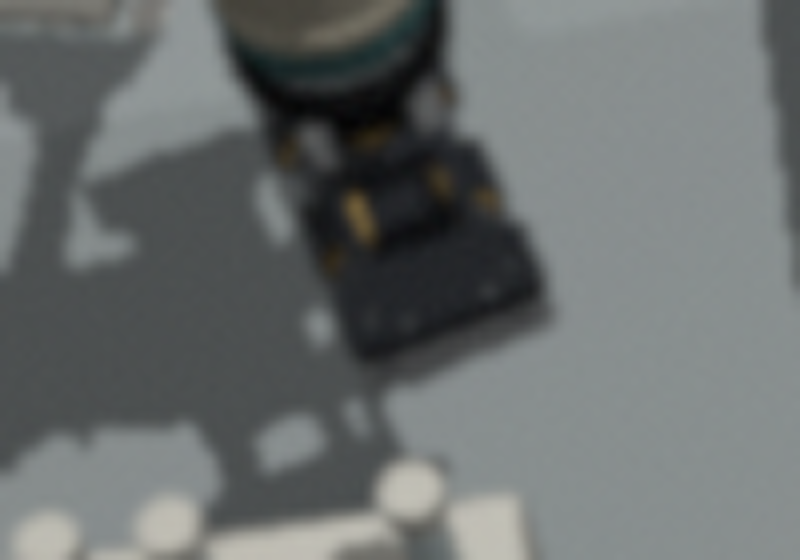

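```bash
python3 -m crank '[[0.7,0,0,-0.5,0,0,0],[0.7,0,0,-1.5,0,0,0],[0.7,0,0,-4,0,0,0],[0.7,0,0,-8,0,0,0],[0.7,0,0,-12,0,0,0],[0.7,0,0,-15,0,0,0],[0.7,0,0,-18,0,0,0],[0.7,0,-1,-20,0,0,0],[0.7,0,-2,-21,0,0,0],[0.7,0,-3,-21,0,0,0]]' 20;python3 - <<'E'
from h import *
print(sense()['width'])
go([550,-60,215],down(66));go([598,93,210],down(90.6)); print(sense()['joints'].round(2))
shot('scene','a5s',(100,170,250,310),5)
E
```

```text
time: 48.67
ee_pos: [620.3, -290.9, 180.3]
tool_rot: [0.003, 0.604, 0.797, 0.0]
contact_force: [-0.3, 0.1, 0.2]
width: 23.5
23.54042735885631
at [ 620.1 -287.7  217.3] shift [23.84 -0.63  0.11] turn [  0.1   0.4 -50.4]
at [ 620.1 -287.7  217.3] shift [37.28  8.11  0.58] turn [  0.    0.4 -75. ]
[-0.54  0.43  1.23 -0.    1.47 -0.81]
```

View pics/a5s.png

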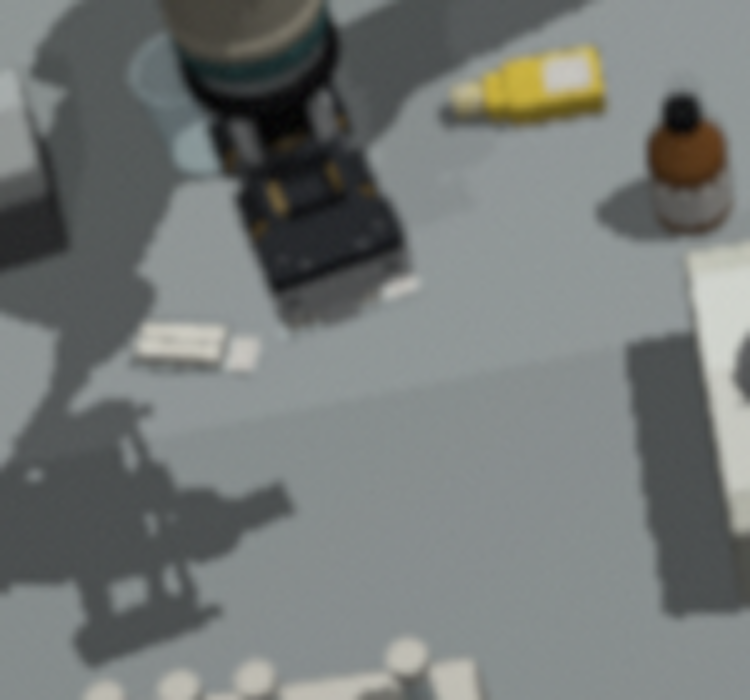

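```bash
python3 -m crank '[[0.7,2.5,0,0,0,0,-5],[0.7,5,0,0,0,0,-10],[0.7,8,-0.3,0,0,0,-16],[0.7,11,-0.5,0,0,0,-22],[0.7,14,-0.6,0,0,0,-28],[0.7,17,-0.6,0,0,0,-34],[0.7,20,-0.6,0,0,0,-40],[0.7,23,-0.6,0,0,0,-46],[0.7,23.8,-0.6,0,0,0,-50.4],[0.7,23.8,-0.6,0,0,0,-50.4]]' 20;python3 - <<'E'
from h import *
print(sense()['width']);go([598,93,210],down(90.6))
E
```

```text
time: 49.55
ee_pos: [547.3, -59.8, 174.8]
tool_rot: [-0.002, 0.206, 0.979, 0.0]
contact_force: [0.1, -0.5, -0.0]
width: 23.7
23.6872782273209
at [547.4 -56.8 211.8] shift [ 1.39 15.75  0.18] turn [  0.   -0.2 -24.4]
```

```bash
python3 -m crank '[[0.7,0.3,3,0,0,0,-6],[0.7,0.6,6,0,0,0,-12],[0.7,0.9,9,0,0,0,-18],[0.7,1.2,12.5,0.2,0,0,-24.4],[0.7,1.4,15.7,0.2,0,0,-24.4],[0.7,1.4,15.7,1,0,0,-24.4],[0.7,1.4,15.7,3,0,0,-24.4],[0.7,1.4,15.7,5.5,0,0,-24.4],[0.7,1.4,15.7,8,0,0,-24.4],[0.7,1.4,15.7,8,0,0,-24.4]]' 20;python3 - <<'E'
from h import *
print(sense()['width']);go([598,93,94.5],down(90.6))
shot('top','a6',(150,110,350,260),4);
E
```

```text
time: 50.38
ee_pos: [596.1, 85.1, 90.1]
tool_rot: [-0.006, -0.002, 1.0, -0.001]
contact_force: [-0.8, -0.5, -0.8]
width: 23.8
23.832507932866452
at [596.6  88.2 127.1] shift [-0.23  0.49  3.26] turn [-0.1 -0.7 -0.4]
```

View pics/a6.png

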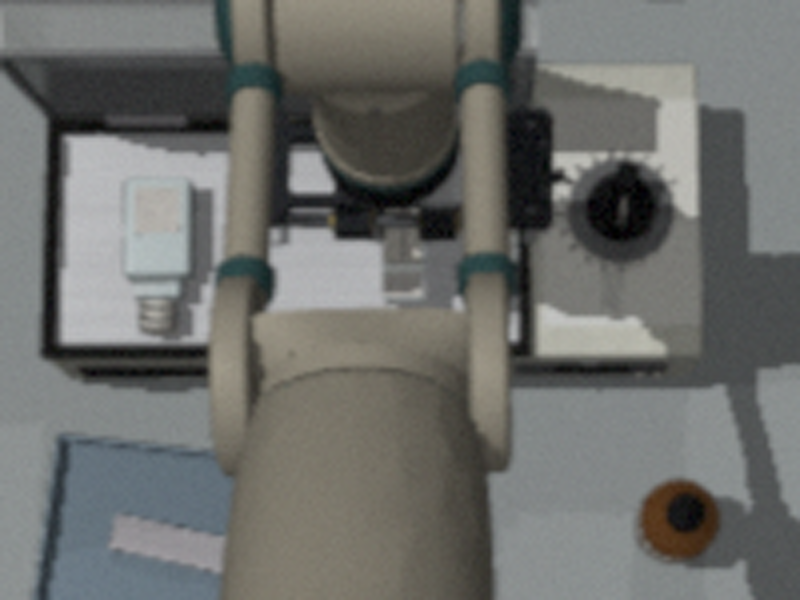

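```bash
python3 -m crank '[[0.7,-0.1,0.2,0.5,0,-0.3,0],[0.7,-0.1,0.4,1,0,-0.3,-0.3],[0.7,-0.1,0.4,1.7,0,-0.3,-0.3],[0.7,-0.1,0.4,2.3,0,-0.3,-0.3],[0.7,-0.1,0.4,2.7,0,-0.3,-0.3],[0.7,-0.1,0.4,2.9,0,-0.3,-0.3],[0.7,-0.1,0.4,3,0,-0.3,-0.3],[0.7,-0.1,0.4,3,0,-0.3,-0.3],[0.7,-0.1,0.4,3,0,-0.3,-0.3],[0.7,-0.1,0.4,3,0,-0.3,-0.3]]' 20;python3 - <<'E'
from h import *
go([598,93,94.5],down(90.6)); print(sense()['contact_force'])
E
```

```text
time: 51.27
ee_pos: [602.3, 90.8, 66.9]
tool_rot: [0.003, -0.006, 1.0, -0.0]
contact_force: [0.1, -0.8, -0.4]
width: 23.7
at [602.   93.8 103.9] shift [ 0.44 -0.07  0.94] turn [-0.   0.4  0.1]
[ 0.14294058 -0.75890596 -0.36166316]
```

```bash
python3 -m crank '[[0.7,0.2,0,0.3,0,0.3,0],[0.7,0.4,0,0.6,0,0.3,0],[0.7,0.4,0,0.8,0,0.3,0],[0.7,0.4,0,0.95,0,0.3,0],[0.7,0.4,0,0.95,0,0.3,0],[0.7,0.4,0,0.95,0,0.3,0],[0.5,0.4,0,0.95,0,0.3,0],[0.4,0.4,0,0.95,0,0.3,0],[0.35,0.4,0,0.95,0,0.3,0],[0.35,0.4,0,0.95,0,0.3,0]]' 20;python3 - <<'E'
from h import *
go([598,93,94.5],down(90.6)); print(sense()['contact_force'],sense()['width'])
E
```

```text
time: 52.1
ee_pos: [598.2, 90.7, 57.1]
tool_rot: [0.0, -0.006, 1.0, -0.0]
contact_force: [-0.4, -0.8, -0.0]
width: 30.2
at [598.2  93.7  94.1] shift [ 0.02 -0.07 -0.04] turn [-0.   0.1  0.1]
[-0.3545587  -0.82890885 -0.02113572] 30.245912604911666
```

```bash
python3 -m crank '[[0.35,0,0,-1,0,0,0],[0.35,0,0,-3,0,0,0],[0.35,0,0,-6,0,0,0],[0.3,0,0,-9,0,0,0],[0.1,0,0,-12,0,0,0],[0.1,2,0,-12,0,0,5],[0.1,5,-1,-12,0,0,11],[0.1,8,-3,-12,0,0,18],[0.1,10,-6,-12,0,0,25],[0.1,11,-10,-12,0,0,32]]' 20;python3 - <<'E'
from h import *
go([481.5,-416,140],down(-10));go([500,-200,200],down(25));print(sense()['joints'].round(2))
shot('scene','c0s',(100,170,420,310),2);
E
```

```text
time: 52.93
ee_pos: [486.3, -9.4, 178.2]
tool_rot: [0.0, 0.271, 0.963, 0.0]
contact_force: [0.2, -0.8, -0.4]
width: 42.5
at [486.2  -6.4 215.2] shift [-20.95 -35.21   7.5 ] turn [ 0.1 -0.  68.6]
at [486.2  -6.4 215.2] shift [-11.27 -15.81   1.51] turn [ 0.   0.  33.6]
[-0.16  0.14  1.67  0.    1.34 -1.19]
```

View pics/c0s.png

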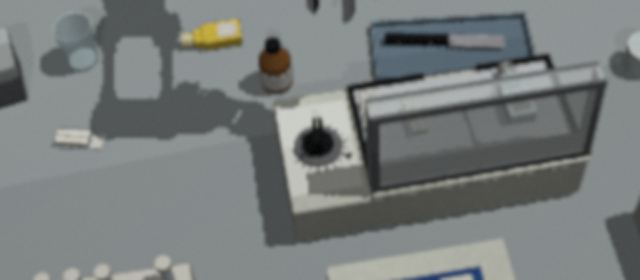

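```bash
python3 -m crank '[[0.1,-2,-3.2,0,0,0,7],[0.1,-4,-6.5,0,0,0,14],[0.1,-6,-10,0.3,0,0,21],[0.1,-8,-13.5,0.8,0,0,28],[0.1,-10,-17,1.5,0,0,35],[0.1,-12,-20.5,2.5,0,0,42],[0.1,-14.5,-24,3.5,0,0,49],[0.1,-17,-28,5,0,0,56],[0.1,-19,-32,6.5,0,0,63],[0.1,-21,-35.2,7.5,0,0,68.6]]' 20;python3 - <<'E'
from h import *
go([481.5,-416,5],down(-10))
shot('scene','c1s',(100,200,180,260),10,[[481.5,-416,8]])
E
```

```text
time: 53.82
ee_pos: [485.7, -409.9, 105.8]
tool_rot: [0.001, 0.767, 0.641, 0.0]
contact_force: [-0.1, 0.1, 0.5]
width: 42.0
at [ 485.6 -406.8  142.8] shift [-0.97 -0.26 13.78] turn [ 0.1  0.  -0.2]
```

View pics/c1s.png

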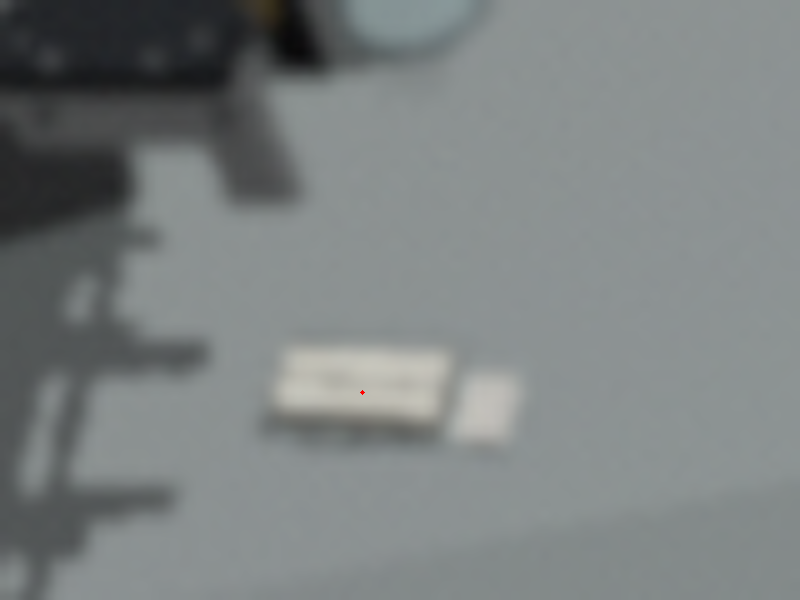

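Dot sits on the block. Descend and grip.

```bash
python3 -m crank '[[0.1,-0.5,-0.1,2,0,0,0],[0.1,-0.9,-0.25,4,0,0,0],[0.1,-0.9,-0.25,6,0,0,0],[0.1,-0.9,-0.25,8,0,0,0],[0.1,-0.9,-0.25,10,0,0,0],[0.1,-0.9,-0.25,12,0,0,0],[0.1,-0.9,-0.25,13,0,0,0],[0.1,-0.9,-0.25,13.6,0,0,0],[0.1,-0.9,-0.25,13.6,0,0,0],[0.1,-0.9,-0.25,13.6,0,0,0]]' 20;python3 -m crank '[[0.3,0,0,0,0,0,0],[0.7,0,0,0,0,0,0],[0.7,0,0,0,0,0,0],[0.7,0,0,0,0,0,0],[0.7,0,0,0,0,0,0],[0.7,0,0,0,0,0,0],[0.7,0,0,0,0,0,0],[0.7,0,0,0,0,0,0],[0.7,0,0,0,0,0,0],[0.7,0,0,0,0,0,0]]' 20;python3 - <<'E'
from h import *
print(tcp(),sense()['contact_force'])
shot('scene','c2s',(100,200,180,260),10)
E
```

```text
time: 54.7
ee_pos: [482.7, -416.8, -29.4]
tool_rot: [0.001, 0.765, 0.644, 0.0]
contact_force: [0.6, -0.4, 0.4]
width: 42.3
time: 55.53
ee_pos: [482.6, -416.9, -29.2]
tool_rot: [0.001, 0.765, 0.643, 0.0]
contact_force: [-0.3, -0.5, 5.7]
width: 23.9
[ 482.53494365 -413.86411438    7.82050865] [-0.33720521 -0.52155132  5.6636258 ]
```

View pics/c2s.png

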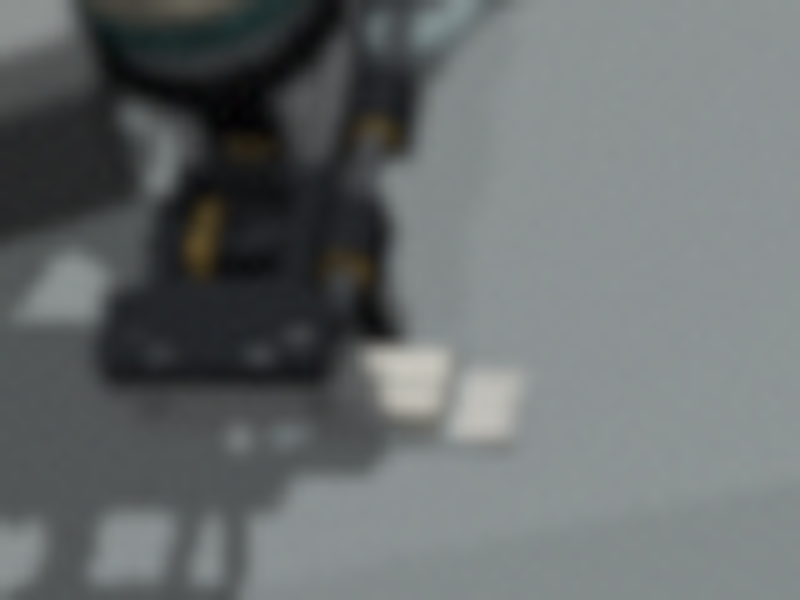

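```bash
python3 -m crank '[[0.5,0,0,0,0,0,0],[0.2,0,0,0,0,0,0],[0.2,0,0,0,0,0,0],[0.2,0.4,0,0.2,0,0,0],[0.2,0.8,0,0.35,0,0,0],[0.2,0.8,0,0.35,0,0,0],[0.2,0.8,0,0.35,0,0,0],[0.5,0.8,0,0.35,0,0,0],[0.7,0.8,0,0.35,0,0,0],[0.7,0.8,0,0.35,0,0,0]]' 20;python3 -m crank '[[0.7,0,0,0,0,0,0],[0.7,0,0,0,0,0,0],[0.7,0,0,0,0,0,0],[0.7,0,0,-0.5,0,0,0],[0.7,0,0,-2,0,0,0],[0.7,0,0,-5,0,0,0],[0.7,0,0,-9,0,0,0],[0.7,0,0,-13,0,0,0],[0.7,0,0,-17,0,0,0],[0.7,0,0,-20,0,0,0]]' 20;python3 - <<'E'
from h import *
print(tcp(),sense()['width'])
shot('scene','c3s',(100,160,220,260),6)
go([520,-60,215],down(57));go([598,137,210],down(90.6)); print(sense()['joints'].round(2))
E
```

```text
time: 56.42
ee_pos: [483.5, -408.6, -33.7]
tool_rot: [0.0, 0.765, 0.643, 0.0]
contact_force: [-0.4, -0.9, 0.2]
width: 24.0
time: 57.25
ee_pos: [484.0, -409.0, 170.6]
tool_rot: [0.003, 0.765, 0.643, 0.0]
contact_force: [0.2, -0.4, 0.1]
width: 23.8
[ 483.82953159 -405.90279085  207.59400762] 23.803901473192607
at [ 486.1 -408.3  213.6] shift [34.92 -2.69 -0.5 ] turn [  0.3   0.9 -66.9]
at [ 486.1 -408.3  213.6] shift [55.67  1.61 -0.13] turn [ 1.000e-01  1.000e+00 -1.005e+02]
[-0.81  0.36  1.37  0.    1.4  -0.64]
```

View pics/c3s.png

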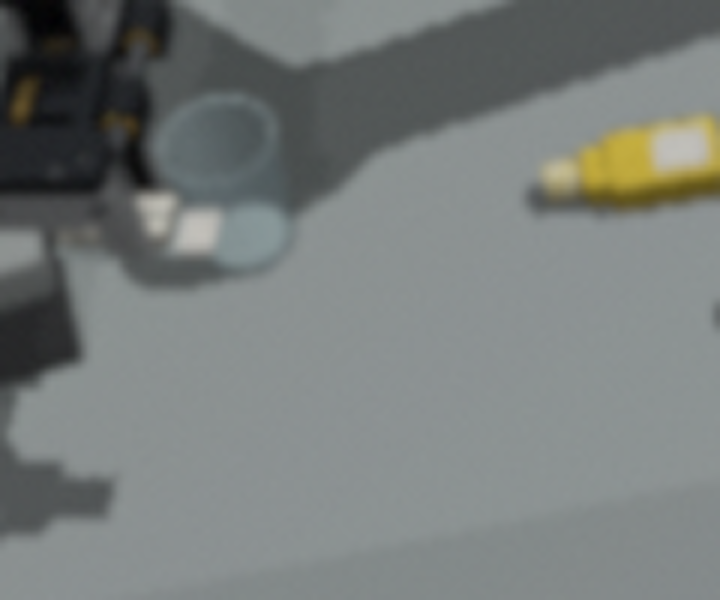

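```bash
python3 -m crank '[[0.7,3,0,0,0,0,-6],[0.7,6.5,-0.3,0,0,0,-13],[0.7,10,-0.6,-0.2,0,0,-20],[0.7,13.5,-1,-0.4,0,0,-27],[0.7,17,-1.3,-0.5,0,0,-34],[0.7,20.5,-1.6,-0.5,0,0,-41],[0.7,24,-1.9,-0.5,0,0,-48],[0.7,28,-2.2,-0.5,0,0,-55],[0.7,32,-2.5,-0.5,0,0,-62],[0.7,35,-2.7,-0.5,0,0,-67]]' 20;python3 - <<'E'
from h import *
print(sense()['width']);go([600,137,210],down(90.6))
E
```

```text
time: 58.13
ee_pos: [516.3, -55.9, 171.4]
tool_rot: [0.0, 0.28, 0.96, 0.0]
contact_force: [0.3, -0.9, -0.5]
width: 24.2
24.167232863972686
at [516.3 -53.  208.4] shift [ 3.16 20.51 -0.14] turn [  0.1   0.  -33.1]
```

```bash
python3 -m crank '[[0.7,0.4,3,0,0,0,-6],[0.7,0.8,6,0,0,0,-12],[0.7,1.3,9,0,0,0,-18],[0.7,1.8,12.5,0,0,0,-24],[0.7,2.3,16,0,0,0,-30],[0.7,3,19,0,0,0,-33],[0.7,3.2,20.5,0,0,0,-33],[0.7,3.2,20.5,1,0,0,-33],[0.7,3.2,20.5,2.5,0,0,-33],[0.7,3.2,20.5,4,0,0,-33]]' 20;python3 - <<'E'
from h import *
print(sense()['width']);go([600,137,110],down(90.6))
E
```

```text
time: 58.97
ee_pos: [600.9, 129.3, 130.5]
tool_rot: [0.0, -0.0, 1.0, -0.001]
contact_force: [0.1, -0.2, -0.2]
width: 23.7
23.68916353011081
at [600.9 132.4 167.5] shift [0.09 0.48 5.75] turn [-0.1  0.  -0.6]
```

```bash
python3 -m crank '[[0.7,0.1,0.2,1,0,0,0],[0.7,0.1,0.3,2,0,0,-0.5],[0.7,0.1,0.3,3,0,0,-0.5],[0.7,0.1,0.3,4,0,0,-0.5],[0.7,0.1,0.3,5,0,0,-0.5],[0.7,0.1,0.3,5.7,0,0,-0.5],[0.7,0.1,0.3,5.7,0,0,-0.5],[0.7,0.1,0.3,5.7,0,0,-0.5],[0.7,0.1,0.3,5.7,0,0,-0.5],[0.7,0.1,0.3,5.7,0,0,-0.5]]' 20;python3 - <<'E'
from h import *
print(sense()['width']);go([600,135.5,94.5],down(90.6))
shot('top','c4',(150,110,350,260),4)
E
```

```text
time: 59.8
ee_pos: [601.0, 133.6, 74.8]
tool_rot: [0.001, -0.005, 1.0, -0.0]
contact_force: [-0.1, 0.4, -0.1]
width: 23.7
23.726851076807606
at [600.9 136.6 111.8] shift [ 0.1  -0.11  1.73] turn [-0.   0.1  0. ]
```

View pics/c4.png

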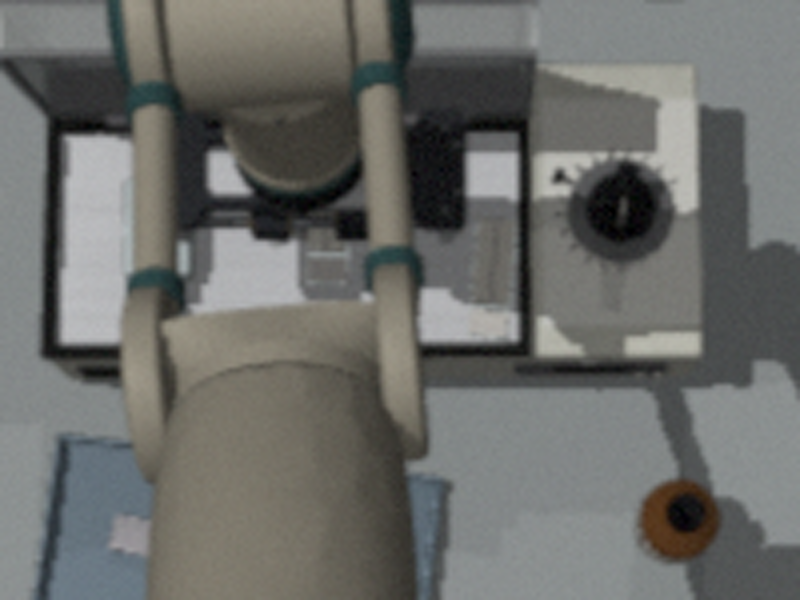

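```bash
python3 -m crank '[[0.7,0.1,-0.1,0.4,0,0,0],[0.7,0.1,-0.1,0.8,0,0,0],[0.7,0.1,-0.1,1.2,0,0,0],[0.7,0.1,-0.1,1.5,0,0,0],[0.7,0.1,-0.1,1.7,0,0,0],[0.7,0.1,-0.1,1.75,0,0,0],[0.7,0.1,-0.1,1.75,0,0,0],[0.5,0.1,-0.1,1.75,0,0,0],[0.4,0.1,-0.1,1.75,0,0,0],[0.37,0.1,-0.1,1.75,0,0,0]]' 20;python3 -m crank '[[0.37,0,0,0,0,0,0],[0.37,0,0,-1,0,0,0],[0.37,0,0,-3,0,0,0],[0.37,0,0,-6,0,0,0],[0.3,0,0,-9,0,0,0],[0.1,0,0,-12,0,0,0],[0.1,3,0,-12,0,0,0],[0.1,6,0,-12,0,0,0],[0.1,9,0,-12,0,0,0],[0.1,12,0,-12,0,0,0]]' 20;python3 - <<'E'
from h import *
go([420,-60,215],down(60))
E
```

```text
time: 60.68
ee_pos: [599.6, 132.5, 56.7]
tool_rot: [0.001, -0.005, 1.0, -0.0]
contact_force: [0.3, 0.2, 0.1]
width: 29.6
time: 61.52
ee_pos: [478.3, 131.2, 177.4]
tool_rot: [0.001, -0.005, 1.0, -0.0]
contact_force: [0.2, 0.4, 0.8]
width: 42.3
at [478.2 134.2 214.4] shift [  6.03 -19.36  -0.06] turn [ 0.   0.1 30.6]
```

```bash
python3 -m crank '[[0.1,3,-1,0,0,0,0],[0.1,6,-3,0,0,0,0],[0.1,9,-6,0,0,0,0],[0.1,12,-9,0,0,0,0],[0.1,14,-12,0,0,0,0],[0.1,14,-16,0,0,0,0],[0.1,14,-20,0,0,0,0],[0.1,14,-20,0,0,0,0],[0.1,14,-20,0,0,0,0],[0.1,14,-20,0,0,0,0]]' 20;python3 - <<'E'
from h import *
shot('top','d1',(140,100,350,260),3);shot('scene','d1s',(200,140,420,290),3)
im=viewer.camera('top')[:,:,::-1].copy();out(im,'d1b',(150,130,300,210),5)
E
```

```text
time: 62.35
ee_pos: [341.4, -70.0, 177.0]
tool_rot: [0.001, -0.005, 1.0, 0.0]
contact_force: [0.9, -0.1, 0.1]
width: 42.2
```

View pics/d1b.png

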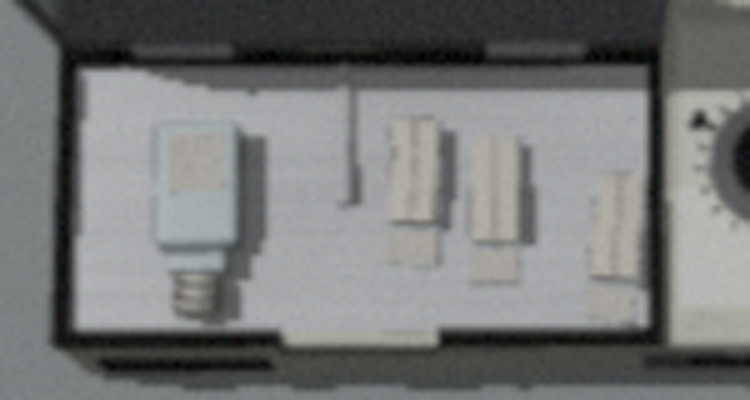

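View pics/d1s.png

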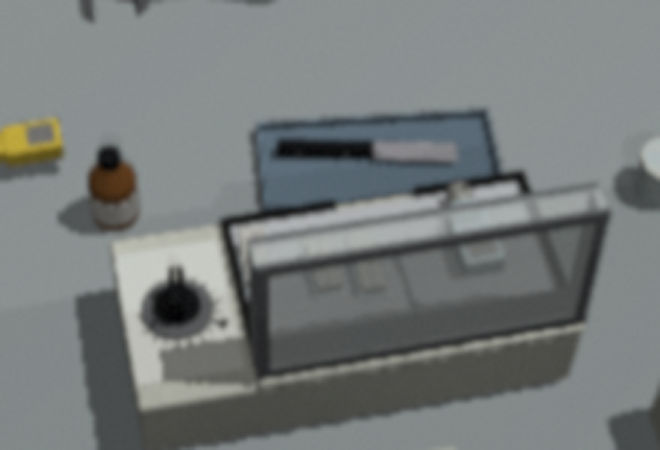

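```bash
python3 - <<'E'
from h import *
f=lambda L:[[150+x/5-.5,130+y/5-.5] for x,y in L]
def P(a,b,z,k,nm,ctr):
    Q=at_z('top',f([a,b]),z)[:,:2];d=Q[1]-Q[0];u=d/np.linalg.norm(d);o=Q[0]+u*k
    print(nm,Q.round(1).tolist(),np.linalg.norm(d).round(1),np.degrees(np.arctan2(d[1],d[0])).round(1),'origin',o.round(1),'in bay',(o-ctr).round(1))
fb=np.array([595,243]);sb=np.array([595,93])
P((197,122),(197,318),108,32,'flask',fb)
P((415,119),(412,267),98,38,'s left',sb);P((497,137),(497,283),98,38,'s mid',sb);P((619,172),(610,319),98,38,'s right',sb)
print('seal corners inner',at_z('top',f([(80,70),(650,70),(650,330),(78,328)]),98).round(1))
print('ridge', at_z('top',f([(350,85),(350,205)]),98).round(1))
E
```

```text
flask [[631.0, 243.7], [529.8, 240.3]] 101.2 -178.1 origin [599.  242.7] in bay [ 4.  -0.3]
s left [[636.5, 134.1], [559.2, 134.0]] 77.3 -179.9 origin [598.5 134. ] in bay [ 3.5 41. ]
s mid [[627.5, 92.0], [551.3, 90.7]] 76.2 -179.1 origin [589.5  91.4] in bay [-5.5 -1.6]
s right [[609.8, 29.4], [533.3, 33.3]] 76.6 177.1 origin [571.8  31.3] in bay [-23.2 -61.7]
seal corners inner [[660.5 306.2  98. ]
 [663.8  13.9  98. ]
 [527.9  13.   98. ]
 [526.  301.7  98. ]]
ridge [[654.1 167.7  98. ]
 [591.  166.2  98. ]]
```

```bash
python3 -m crank '[[0.5,0,0,-2,0,0,0],[1,0,0,-5,0,0,0],[1,0,0,-8,0,0,0],[1,0,0,-10.5,0,0,0],[1,-2,3,-11,0,0,0],[1,-5,6,-11,0,0,0],[1,-8,9,-11,0,0,0],[1,-11,12,-11,0,0,0],[1,-14,15,-11,0,0,0],[1,-17,18,-11,0,0,0]]' 20;python3 - <<'E'
from h import *
go([720,157,315],down(90.6));print(sense()['joints'].round(2))
E
```

```text
time: 63.33
ee_pos: [507.2, 113.0, 286.5]
tool_rot: [0.0, -0.007, 1.0, -0.0]
contact_force: [0.1, -0.2, 0.9]
width: 0.5
at [507.2 116.  323.5] shift [-21.34   3.78   0.86] turn [-0.   0.   0.3]
[ 0.09  0.15  1.39 -0.    1.61 -1.5 ]
```

```bash
python3 -m crank '[[1,-2,0.5,0,0,0,0],[1,-5,1,0,0,0,0],[1,-8,1.5,0,0,0,0],[1,-11,2,0,0,0,0],[1,-14,2.5,0,0,0,0],[1,-17,3,0,0,0,0],[1,-20,3.5,0,0,0,0],[1,-21.3,3.8,0,0,0,0],[1,-21.3,3.8,0,0,0,0],[1,-21.3,3.8,0,0,0,0]]' 20;python3 - <<'E'
from h import *
go([720,157,222],down(90.6));t=tcp()
shot('top','h1',(140,70,340,220),4,[t,[720,157,222]]);shot('scene','h1s',(220,120,440,290),3,[t,[720,157,222]])
E
```

```text
time: 64.17
ee_pos: [718.8, 151.6, 285.1]
tool_rot: [-0.001, -0.007, 1.0, -0.0]
contact_force: [-1.0, 0.4, 0.7]
width: 0.2
at [718.9 154.6 322.1] shift [-0.15  0.25 10.01] turn [-0.  -0.1  0.2]
```

View pics/h1.png

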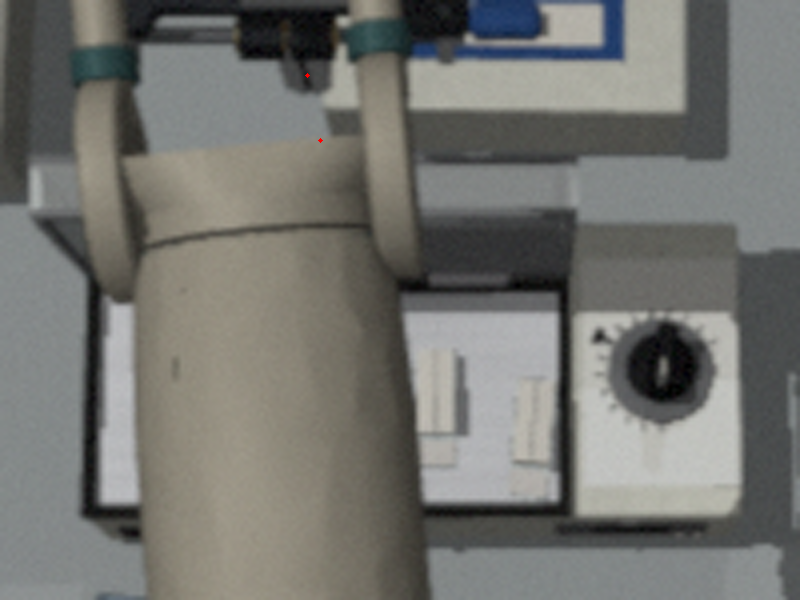

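View pics/h1s.png

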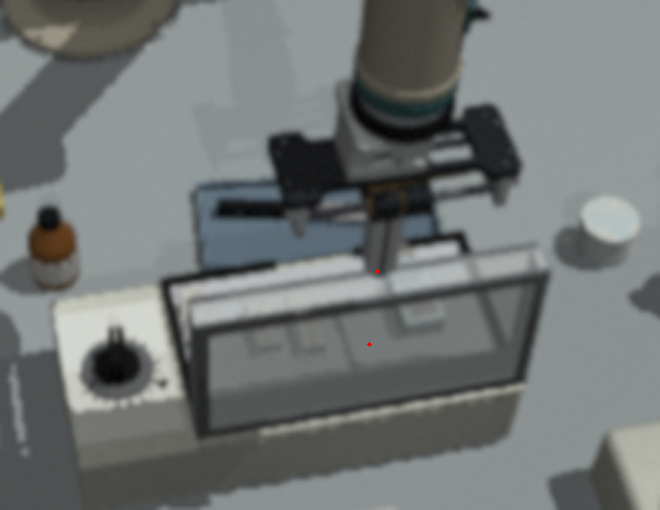

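```bash
python3 - <<'E'
from h import *
print(at_z('top',[[140+120/4,70+158/4],[140+480/4,70+162/4],[140+570/4,70+210/4]],255).round(0))
E
```

```text
[[695. 266. 255.]
 [695.  61. 255.]
 [667.  10. 255.]]
```

```bash
python3 -m crank '[[1,-0.3,0.2,1,0,0,0],[1,-0.3,0.2,2.5,0,0,0],[1,-0.3,0.2,4,0,0,0],[1,-0.3,0.2,5.5,0,0,0],[1,-0.3,0.2,7,0,0,0],[1,-0.3,0.2,8.3,0,0,0],[1,-0.3,0.2,9.3,0,0,0],[1,-0.3,0.2,10,0,0,0],[1,-0.3,0.2,10,0,0,0],[1,-0.3,0.2,10,0,0,0]]' 20;python3 - <<'E'
from h import *
go([655,157,222],down(90.6));print(sense()['contact_force'])
shot('scene','h2s',(220,120,440,290),3)
E
```

```text
time: 65.1
ee_pos: [722.2, 151.2, 186.9]
tool_rot: [0.0, -0.005, 1.0, -0.0]
contact_force: [0.5, 0.0, 0.3]
width: 0.5
at [722.2 154.2 223.9] shift [6.72 0.36 0.19] turn [-0.  0.  0.]
[0.49956961 0.00467983 0.32967748]
```

View pics/h2s.png

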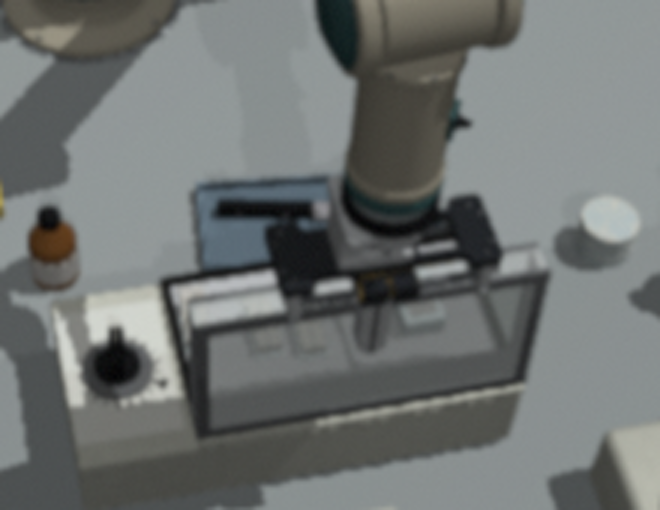

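```bash
python3 -m crank '[[1,0.7,0.2,0,0,0,0],[1,1.4,0.2,0,0,0,0],[1,2.1,0.2,0,0,0,0],[1,2.8,0.2,0,0,0,0],[1,3.5,0.2,0,0,0,0],[1,4.2,0.2,0,0,0,0],[1,4.9,0.2,0,0,0,0],[1,5.6,0.2,0,0,0,0],[1,6.3,0.2,0,0,0,0],[1,7,0.2,0,0,0,0]]' 20;python3 - <<'E'
from h import *
go([613,157,208],down(90.6));print(sense()['contact_force'])
shot('scene','h3s',(220,120,440,290),3)
E
```

```text
time: 65.98
ee_pos: [651.1, 152.3, 185.7]
tool_rot: [-0.001, -0.005, 1.0, -0.0]
contact_force: [1.0, 0.1, 0.4]
width: 0.5
at [651.1 155.3 222.7] shift [3.8  0.22 1.47] turn [-0.  -0.1  0. ]
[1.00188486 0.11307338 0.42430697]
```

View pics/h3s.png

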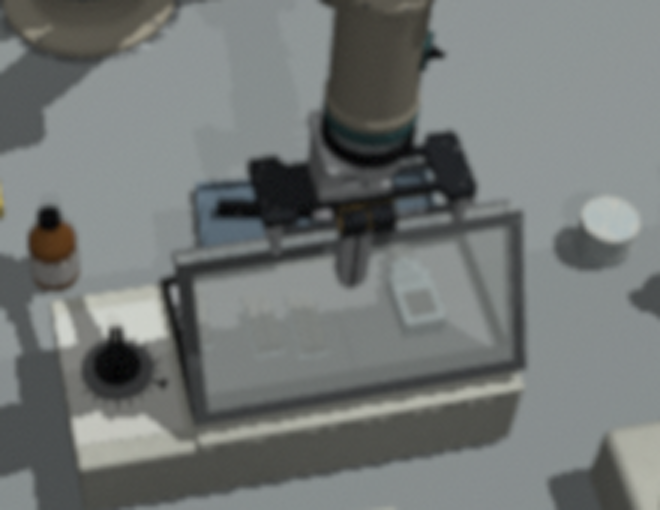

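```bash
python3 - <<'E'
from h import *
shot('top','h4',(140,100,310,220),4);shot('scene','h4s',(260,180,400,270),5)
E
```

```text
(no output)
```

View pics/h4.png

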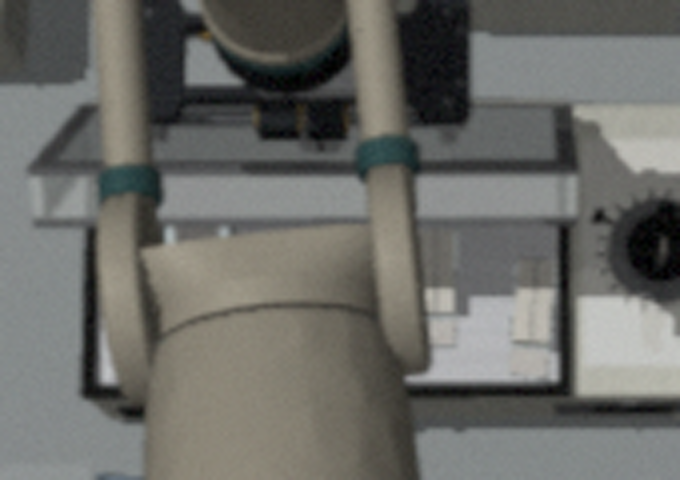

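View pics/h4s.png

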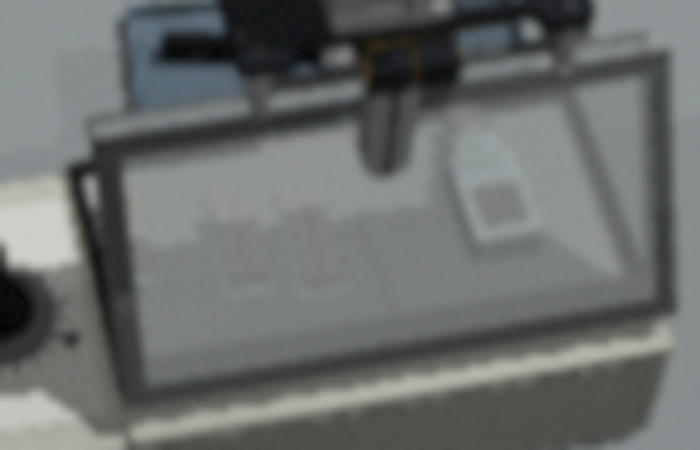

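```bash
python3 -m crank '[[1,0.7,0.1,0.1,0,0,0],[1,1.4,0.2,0.3,0,0,0],[1,2.1,0.2,0.6,0,0,0],[1,2.8,0.2,1,0,0,0],[1,3.5,0.2,1.4,0,0,0],[1,4.1,0.2,1.8,0,0,0],[1,4.7,0.2,2.3,0,0,0],[1,5.3,0.2,2.8,0,0,0],[1,5.9,0.2,3.3,0,0,0],[1,6.5,0.2,3.8,0,0,0]]' 20;python3 - <<'E'
from h import *
go([565,157,160],down(90.6));print(sense()['contact_force'])
shot('scene','h5s',(220,120,440,290),3)
E
```

```text
time: 66.97
ee_pos: [586.8, 153.9, 147.9]
tool_rot: [0.0, -0.005, 1.0, -0.0]
contact_force: [0.8, 0.4, 0.7]
width: 0.7
at [586.8 156.9 184.9] shift [2.19 0.04 2.49] turn [-0.  0.  0.]
[0.75328502 0.4244381  0.72935137]
```

View pics/h5s.png

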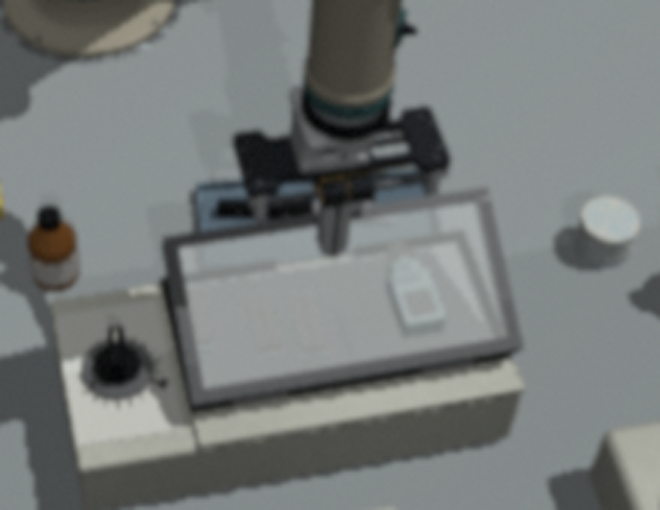

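```bash
python3 -m crank '[[1,0.5,0,0.5,0,0,0],[1,1,0,1,0,0,0],[1,1.5,0,1.6,0,0,0],[1,2,0,2.2,0,0,0],[1,2.4,0,2.8,0,0,0],[1,2.8,0,3.4,0,0,0],[1,3.2,0,4,0,0,0],[1,3.5,0,4.5,0,0,0],[1,3.8,0,4.9,0,0,0],[1,4,0,5.1,0,0,0]]' 20;python3 - <<'E'
from h import *
go([545,157,131],down(90.6));print(sense()['contact_force'])
shot('scene','h6s',(220,120,440,290),3)
E
```

```text
time: 67.85
ee_pos: [546.6, 153.2, 96.8]
tool_rot: [-0.0, -0.005, 1.0, -0.0]
contact_force: [0.7, 0.5, 0.4]
width: 0.4
at [546.6 156.2 133.8] shift [0.16 0.08 0.28] turn [-0. -0.  0.]
[0.68858997 0.52896072 0.358472  ]
```

View pics/h6s.png

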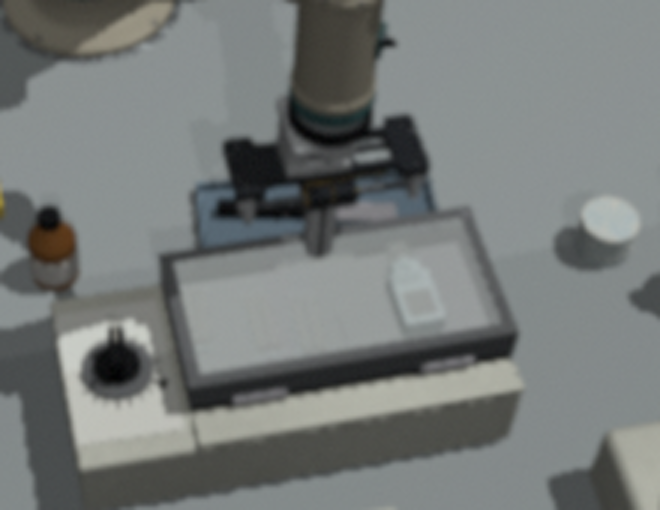

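Nearly shut; press down gently until force builds.

```bash
python3 -m crank '[[1,0.3,0,0.1,0,0,0],[1,0.6,0,0.1,0,0,0],[1,0.6,0,0.15,0,0,0],[1,0.6,0,0.2,0,0,0],[1,0.6,0,0.25,0,0,0],[1,0.6,0,0.3,0,0,0],[1,0.6,0,0.35,0,0,0],[1,0.6,0,0.4,0,0,0],[1,0.6,0,0.4,0,0,0],[1,0.6,0,0.4,0,0,0]]' 20;python3 - <<'E'
from h import *
print(tcp(),sense()['contact_force'])
E
```

```text
time: 68.73
ee_pos: [541.1, 153.2, 95.8]
tool_rot: [0.001, -0.005, 1.0, -0.0]
contact_force: [-4.5, -0.4, 12.6]
width: 0.4
[541.09097062 156.23651491 132.82787578] [-4.50650334 -0.44591029 12.62379666]
```

```bash
python3 -m crank '[[1,0,0,-0.5,0,0,0],[1,0,0,-2,0,0,0],[1,0,0,-5,0,0,0],[0.5,0,0,-8,0,0,0],[0.3,1,0,-9,0,0,0],[0.3,3,0,-9,0,0,0],[0.3,6,0,-9,0,0,0],[0.3,9,0,-9,0,0,0],[0.3,12,0,-9,0,0,0],[0.3,14,0,-9,0,0,0]]' 20;python3 - <<'E'
from h import *
print(at_z('top',[[305.4,162.6]],104),at_z('scene',[[220+155/4-.5,150+372/4-.5]],104))
for n in('top','scene'):
    for z in (106,):
      for d in viewer.masks_of('dial',n)[:1]: pass
shot('top','k1',(285,140,325,185),14);shot('scene','k1s',(235,210,285,265),12)
shot('scene','k2s',(200,140,420,290),3)
E
```

```text
time: 69.57
ee_pos: [397.4, 151.5, 182.6]
tool_rot: [-0.001, -0.005, 1.0, -0.0]
contact_force: [0.5, -0.3, -0.2]
width: 32.7
[[612.57757494 -52.27006156 104.        ]] [[626.14305826 -50.56186135 104.        ]]
```

View pics/k1.png

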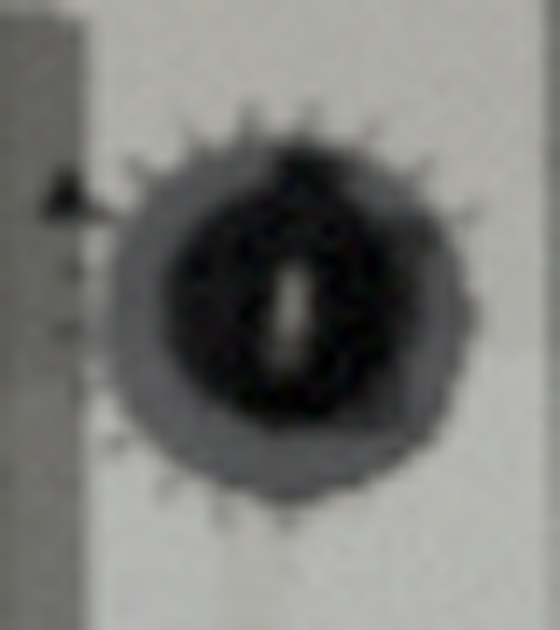

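View pics/k1s.png

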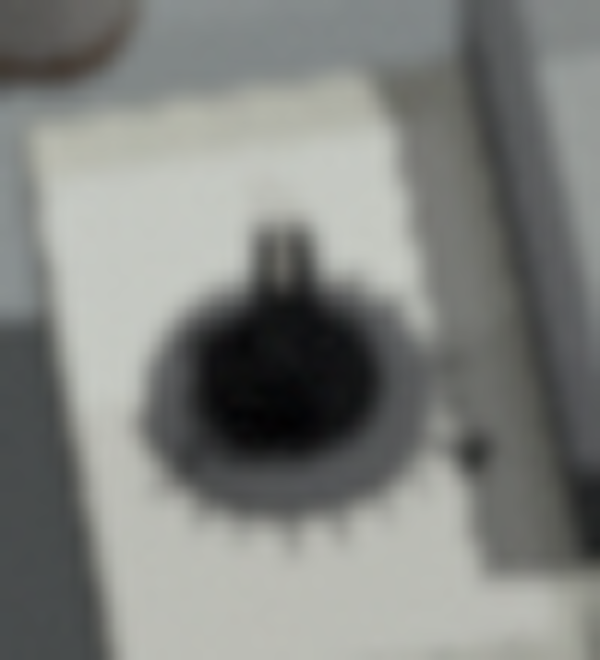

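View pics/k2s.png

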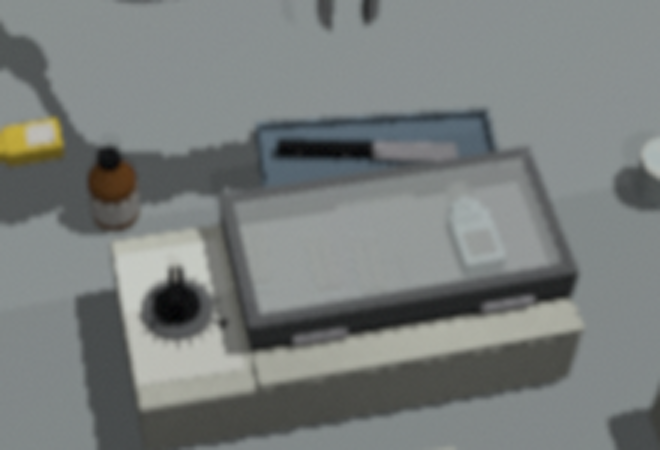

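```bash
python3 - <<'E'
from h import *
C=np.array([614,-52.5])
def pt(a,r,z): return [C[0]-r*np.cos(a),C[1]+r*np.sin(a),z]
q=[[*C,134],pt(0.1,21.5,134),pt(.1+np.pi,21.5,134),[*C,104]]+[pt(a,34.5,104) for a in np.arange(0,6.2,.3)]
for n,c,k,nm in(('top',(285,140,325,185),14,'k3'),('scene',(235,210,285,265),12,'k3s')):
    print((proj(n,q[:3])-c[:2]+.5)*k)
    shot(n,nm,c,k,q)
go([614,-52.5,180],down(-90)); go([614,-52.5,180],down(90));print(sense()['joints'].round(2))
E
```

```text
[[305.54019587 273.88433873]
 [293.60485699 391.11329975]
 [317.41161358 157.26948818]]
[[263.37993354 280.8611315 ]
 [259.00225781 205.29979224]
 [267.85436431 357.80705801]]
at [402.6 154.8 220.3] shift [-20.92 -20.94   4.07] turn [-1.000e-01 -0.000e+00 -1.794e+02]
at [402.6 154.8 220.3] shift [-20.92 -20.94   4.07] turn [-0.   0.1  0.6]
[ 0.2   0.04  1.76 -0.    1.34 -1.38]
```

View pics/k3.png

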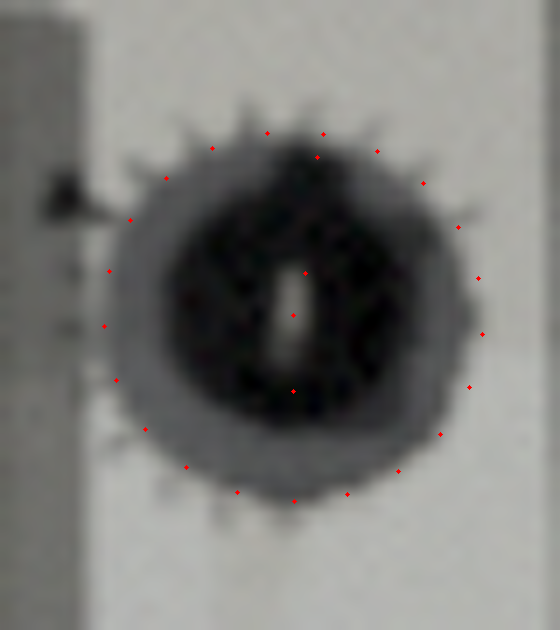

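View pics/k3s.png

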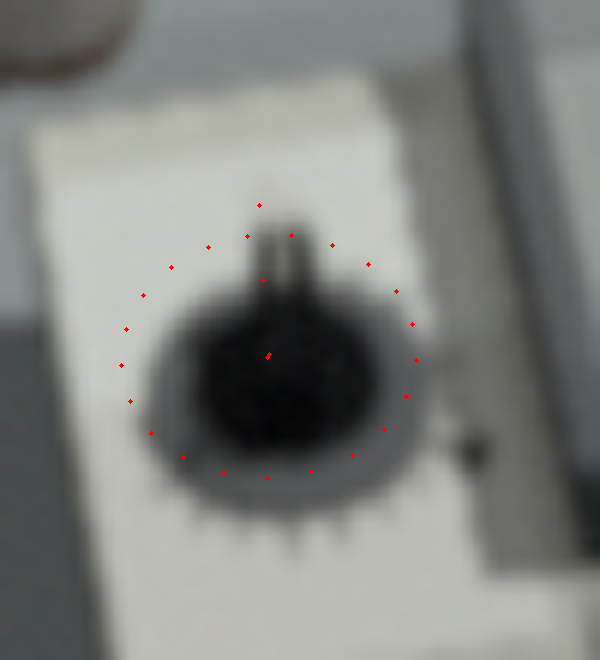

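```bash
python3 -m crank '[[0.3,-2,-2,0,0,0,0],[0.3,-4,-4,0,0,0,1],[0.3,-6.5,-6.5,0,0,0,2],[0.3,-9,-9,0,0,0,3],[0.3,-12,-12,0.5,0,0,4],[0.3,-15,-15,1,0,0,5],[0.3,-18,-18,2,0,0,5.5],[0.3,-20.9,-20.8,3,0,0,5.5],[0.3,-20.9,-20.8,4,0,0,5.5],[0.3,-20.9,-20.8,4,0,0,5.5]]' 6;python3 - <<'E'
from h import *
go([614,-50.5,145],down(85));t=tcp();y=rot().apply([0,16.5,0])
shot('scene','k4s',(210,180,310,265),8,[t,t+y,t-y])
E
```

```text
time: 70.75
ee_pos: [613.2, -56.2, 139.5]
tool_rot: [-0.002, 0.044, 0.999, 0.0]
contact_force: [-0.4, 0.8, 0.6]
width: 32.7
at [613.3 -53.2 176.5] shift [-0.08  0.27  3.15] turn [ 0.  -0.3 -0.1]
```

View pics/k4s.png

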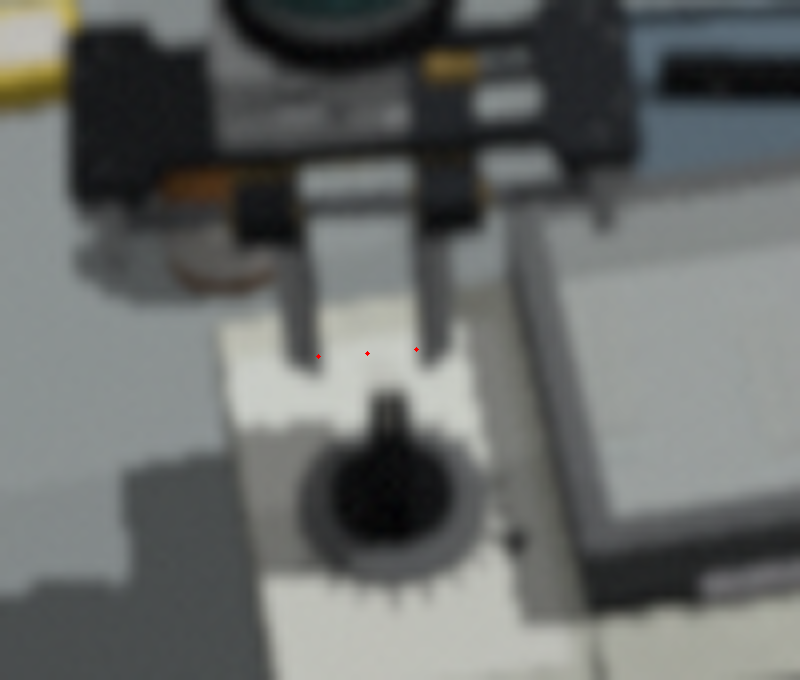

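```bash
python3 - <<'E'
from h import *
t=tcp();a=proj('scene',[[t[0],t[1],t[2]],[t[0],t[1],134],[t[0],t[1]+10,134],[t[0]+10,t[1],134],[t[0],t[1],104]]);print(t,(a[1:]-a[0])*8)
E
```

```text
[612.28052936 -51.68887582 177.99420642] [[  5.72850748  75.51490043]
 [ 34.36537057  71.29105365]
 [ 10.00708944  98.91419389]
 [  9.48663592 124.8816902 ]]
```

```bash
python3 -m crank '[[0.3,0,0.2,0.5,0,0,0],[0.3,-0.2,0.4,1,0,0,0],[0.3,-0.2,0.5,1.8,0,0,0],[0.3,-0.2,0.5,2.5,0,0,0],[0.3,-0.2,0.5,3,0,0,0],[0.3,-0.2,0.5,3,0,0,0],[0.3,-0.2,0.5,3,0,0,0],[0.3,-0.2,0.5,3,0,0,0],[0.3,-0.2,0.5,3,0,0,0],[0.3,-0.2,0.5,3,0,0,0]]' 6;python3 - <<'E'
from h import *
go([614.5,-48,109.5],down(85));
shot('scene','k5s',(225,190,295,260),9)
E
```

```text
time: 71.63
ee_pos: [615.4, -49.4, 114.2]
tool_rot: [0.001, 0.043, 0.999, -0.0]
contact_force: [-0.9, -0.2, -0.1]
width: 32.8
at [615.3 -46.3 151.2] shift [ 0.08 -0.17  4.16] turn [-0.   0.1  0.1]
```

View pics/k5s.png

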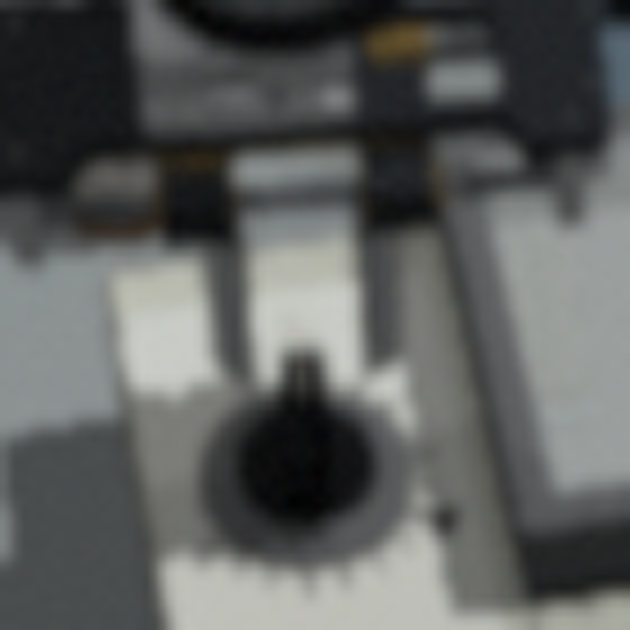

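```bash
python3 -m crank '[[0.3,0,0,0.7,0,0,0],[0.3,0,0,1.4,0,0,0],[0.3,0,0,2.1,0,0,0],[0.3,0,0,2.8,0,0,0],[0.3,0,0,3.5,0,0,0],[0.3,0,0,4,0,0,0],[0.3,0,0,4.1,0,0,0],[0.3,0,0,4.1,0,0,0],[0.5,0,0,4.1,0,0,0],[0.6,0,0,4.1,0,0,0]]' 6;python3 -m crank '[[0.8,0,0,0,0,0,0],[0.8,0,0,0,0,0,0],[0.8,0,0,0,0,0,0],[0.8,0,0,0,0,0,0],[0.8,0,0,0,0,0,0],[0.8,0,0,0,0,0,0],[0.8,0,0,0,0,0,0],[0.8,0,0,0,0,0,0],[0.8,0,0,0,0,0,0],[0.8,0,0,0,0,0,0]]' 6;python3 - <<'E'
from h import *
print(tcp(),sense()['contact_force'],sense()['ft_torque'],sense()['width'])
shot('scene','k6s',(225,190,295,260),9)
E
```

```text
time: 72.52
ee_pos: [615.5, -49.3, 73.1]
tool_rot: [0.001, 0.043, 0.999, -0.0]
contact_force: [0.4, -0.2, -0.8]
width: 22.7
time: 73.35
ee_pos: [615.3, -52.3, 73.1]
tool_rot: [0.001, 0.043, 0.999, -0.003]
contact_force: [0.2, -6.1, -0.2]
width: 14.4
[615.25228007 -49.0565317  110.14829115] [ 0.18302672 -6.08660241 -0.23056223] [-1.09485782  0.04061534  0.02319192] 14.38611289846685
```

View pics/k6s.png

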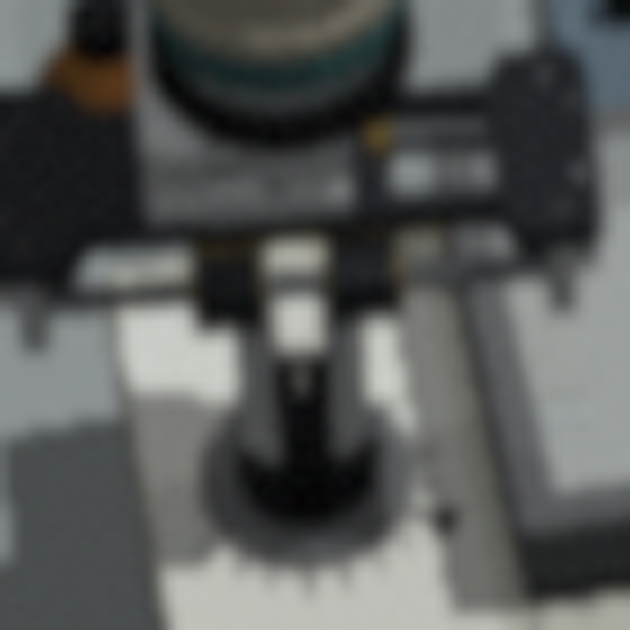

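```bash
python3 -m crank '[[0.8,0,-0.2,0,0,0,0],[0.8,0,-0.35,0,0,0,3],[0.8,0,-0.35,0,0,0,9],[0.8,0,-0.35,0,0,0,15],[0.8,0,-0.35,0,0,0,21],[0.8,0,-0.35,0,0,0,27],[0.8,0,-0.35,0,0,0,33],[0.8,0,-0.35,0,0,0,39],[0.8,0,-0.35,0,0,0,45],[0.8,0,-0.35,0,0,0,51]]' 10;python3 - <<'E'
from h import *
print(tcp(),sense()['contact_force'],sense()['ft_torque'],sense()['width'])
y=rot().apply([0,1,0]);print(np.degrees(np.arctan2(y[1],y[0])))
E
```

```text
time: 74.23
ee_pos: [616.9, -49.3, 73.2]
tool_rot: [0.001, 0.471, 0.882, 0.003]
contact_force: [4.0, 7.1, -1.0]
width: 13.9
[616.72442644 -46.51144084 110.16960753] [ 4.01489021  7.12020676 -1.04641263] [ 1.08267491 -0.67227903  0.11535668] 13.903345265355762
33.77153706846175
```

```bash
python3 -m crank '[[0.8,0,0.15,0,0,0,5],[0.8,0,0.3,0,0,0,11],[0.8,0,0.3,0,0,0,17],[0.8,0,0.3,0,0,0,23],[0.8,0,0.3,0,0,0,29],[0.8,0,0.3,0,0,0,35],[0.8,0,0.3,0,0,0,41],[0.8,0,0.3,0,0,0,47],[0.8,0,0.3,0,0,0,53],[0.8,0,0.3,0,0,0,57]]' 10;python3 - <<'E'
from h import *
print(tcp(),sense()['contact_force'],sense()['ft_torque'],sense()['width'])
y=rot().apply([0,1,0]);print(np.degrees(np.arctan2(y[1],y[0])))
E
```

```text
time: 75.07
ee_pos: [620.7, -49.0, 73.2]
tool_rot: [0.001, 0.835, 0.551, 0.004]
contact_force: [5.4, 3.5, -2.7]
width: 13.7
[620.43836611 -46.11149431 110.21550481] [ 5.37054331  3.4559869  -2.70763127] [ 0.53017133 -0.91964441  0.10551849] 13.65236141444331
-23.181202018696414
```

```bash
python3 -m crank '[[0.8,0,0.1,0,0,0,3],[0.8,0,0.2,0,0,0,6],[0.8,0,0.2,0,0,0,6.6],[0.8,0,0.2,0,0,0,6.6],[0.8,0,0.2,0,0,0,6.6],[0.8,0,0.2,0,0,0,6.6],[0.8,0,0.2,0,0,0,6.6],[0.8,0,0.2,0,0,0,6.6],[0.8,0,0.2,0,0,0,6.6],[0.8,0,0.2,0,0,0,6.6]]' 10;python3 - <<'E'
from h import *
print(tcp(),sense()['contact_force'],sense()['ft_torque'],sense()['width'])
y=rot().apply([0,1,0]);print(np.degrees(np.arctan2(y[1],y[0])))
E
```

```text
time: 75.9
ee_pos: [621.1, -49.2, 73.2]
tool_rot: [-0.001, 0.864, 0.504, 0.003]
contact_force: [3.6, 4.6, -1.1]
width: 13.7
[620.89572798 -46.32554861 110.19883186] [ 3.58050415  4.6268536  -1.13469006] [ 0.77462103 -0.40388839 -0.066929  ] 13.661184361053154
-29.534837039626083
```

Release, straight up, and back away to look.

```bash
python3 -m crank '[[0.6,0,0,0,0,0,0],[0.4,0,0,0,0,0,0],[0.3,0,0,0,0,0,0],[0.3,0,0,0,0,0,0],[0.3,0,0,-1,0,0,0],[0.3,0,0,-3,0,0,0],[0.3,0,0,-5,0,0,0],[0.3,0,0,-8,0,0,0],[0.3,0,0,-11,0,0,0],[0.3,0,0,-12,0,0,0]]' 10;python3 - <<'E'
from h import *
go([380,-40,230],down(-29.5))
E
```

```text
time: 76.73
ee_pos: [621.5, -52.4, 198.3]
tool_rot: [0.003, 0.864, 0.504, 0.003]
contact_force: [-0.2, -0.5, 1.2]
width: 32.9
at [621.2 -49.3 235.3] shift [-11.08 -21.49   0.31] turn [ 0.5 -0.2 -0. ]
```

```bash
python3 -m crank '[[0.3,-1,-2,0,0,0,0],[0.3,-2.5,-5,0,0,0,0],[0.3,-4,-8,0,0,0,0],[0.3,-5.5,-11,0,0,0,0],[0.3,-7,-14,0,0,0,0],[0.3,-9,-18,0,0,0,0],[0.3,-11,-21.5,0,0,0,0],[0.3,-12.5,-25,0,0,0,0],[0.3,-12.5,-25,0,0,0,0],[0.3,-12.5,-25,0,0,0,0]]' 10;python3 - <<'E'
from h import *
shot('top','e1',(285,140,325,185),14);shot('scene','e1s',(235,210,285,265),12)
shot('top','e2',(140,100,350,290),3);shot('scene','e2s',(200,140,420,290),3)
E
```

```text
time: 77.57
ee_pos: [338.2, -37.2, 192.7]
tool_rot: [0.001, 0.864, 0.503, 0.001]
contact_force: [0.8, 0.3, 0.2]
width: 32.9
```

View pics/e1.png

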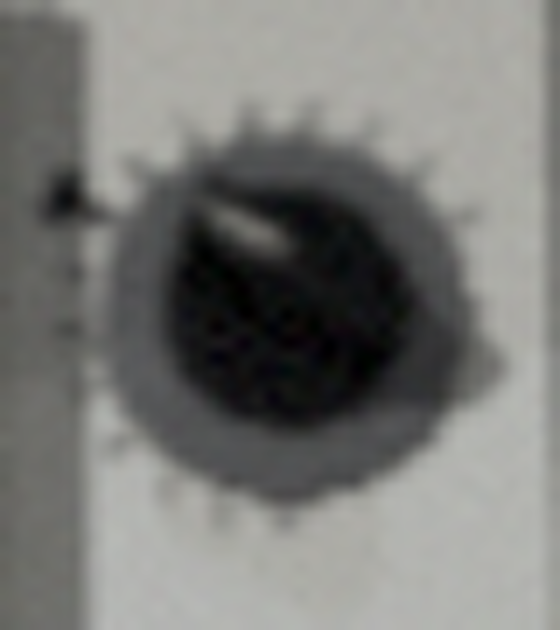

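View pics/e1s.png

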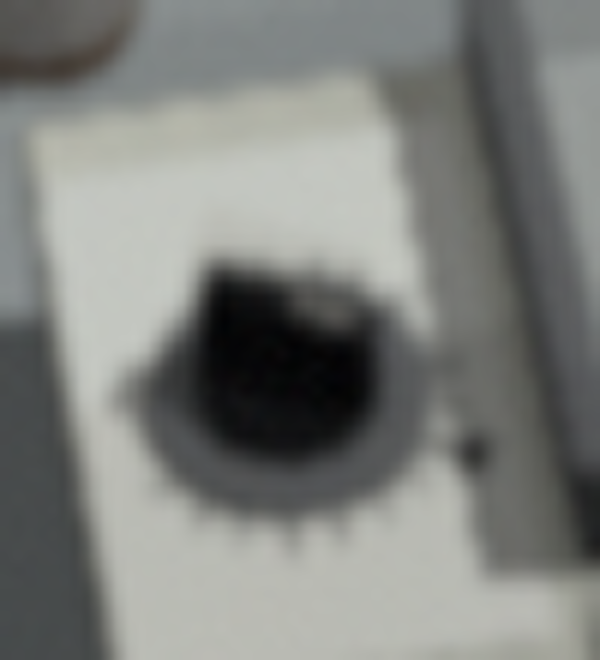

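View pics/e2.png

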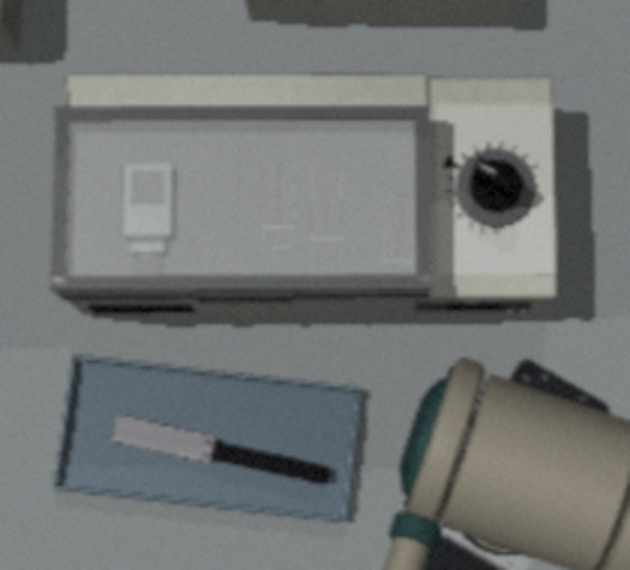

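View pics/e2s.png

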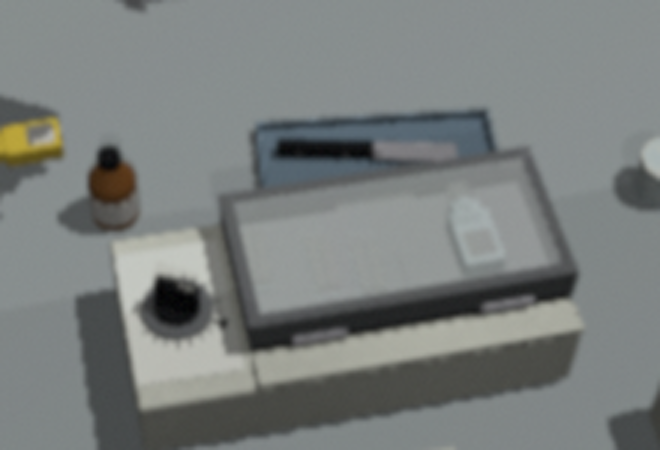

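```bash
python3 - <<'E'
from h import *
import glob
def meas(im,n,box,z=134,show=True):
    x0,y0,x1,y1=box; g=im[y0:y1,x0:x1].astype(float).mean(2)
    return g
ims={'top':[],'scene':[]}
for i in range(4):
    for n in ims: ims[n].append(viewer.camera(n).astype(float))
for n in ims:
    im=np.mean(ims[n],0)
    box=(297,150,310,162) if n=='top' else (255,230,268,240)
    g=meas(im,n,box); print(n);print(g.round().astype(int))
E
```

```text
top
[[163 128 117 123 105  88  90  92  88  84  96 107 116]
 [148 111  89  89  80  81  80  80  81  80  80  83  85]
 [105  88  70  61  68  76  77  76  77  75  76  77  78]
 [ 82  72  54  39  43  46  49  48  45  50  52  59  71]
 [ 79  65  64  66  51  38  23  22  18  23  27  36  44]
 [ 72  50  51  81 100  85  54  31  18  12  17  16  24]
 [ 62  36  29  57  81 101 108  84  43  18  14  10  15]
 [ 56  23  12  24  42  67  81  83  58  22  12  18  12]
 [ 46  18   8  11  19  29  38  48  37  22  14  16  16]
 [ 37  15   4   8  10  15  17  24  21  21  18  16  14]
 [ 34  18  11   8   5   6   8  14  16  18  21  21  15]
 [ 32  18  17   7   8   4   6   5  13  13  16  20  20]]
scene
[[177 177 180 184 185 184 183 187 190 191 193 195 195]
 [149 152 160 170 174 169 166 175 182 182 186 193 195]
 [102 107 120 134 141 138 137 153 161 163 175 189 194]
 [ 52  58  70  84  96  99 102 116 125 132 154 178 186]
 [ 23  26  33  46  69  83  82  86  89  98 124 148 160]
 [ 14  16  20  32  58  75  79  86  83  78  85 106 126]
 [ 11  12  13  20  36  50  65  79  78  66  57  74 101]
 [  7   8   9  11  16  24  37  49  50  44  42  62  90]
 [  7   7   6   7   8   7  14  19  21  22  34  60  84]
 [  6   6   7   7   7   7   7   6   7  10  26  55  81]]
```

```bash
python3 - <<'E'
from h import *
def ang(n,im,pix,th,z=134):
    xs,ys=np.meshgrid(np.arange(im.shape[1]),np.arange(im.shape[0]));g=im.mean(2)
    x0,y0,x1,y1=pix; m=np.zeros(g.shape,bool);m[y0:y1,x0:x1]=1;w=np.clip(g-th,0,None)*m
    k=w>0;P=at_z(n,np.c_[xs[k],ys[k]],z)[:,:2];w=w[k];c=(P*w[:,None]).sum(0)/w.sum();D=P-c;C=(D*w[:,None]).T@D/w.sum();l,v=np.linalg.eigh(C);u=v[:,1]
    if u[1]<0:u=-u
    return c.round(1),np.sqrt(l).round(1),np.degrees(np.arctan2(u[1],-u[0])).round(1)
im=np.mean([viewer.camera('top').astype(float) for _ in range(6)],0)
for th in(30,40,50,60): print(th,ang('top',im,(299,154,307,159),th))
b=cv2.imread('pics/top0.png')[:,:,::-1].astype(float)
for th in(30,40,50,60): print('start',th,ang('top',b,(302,156,310,169),th))
E
```

```text
30 (array([622.3, -41.8]), array([1.8, 4.5]), np.float64(118.5))
40 (array([622.4, -41.7]), array([1.5, 4.3]), np.float64(117.9))
50 (array([622.3, -41.8]), array([1.3, 4. ]), np.float64(118.1))
60 (array([622.2, -42. ]), array([1.2, 3.6]), np.float64(117.9))
start 30 (array([606.7, -49.8]), array([1.7, 4.5]), np.float64(7.0))
start 40 (array([607.1, -49.9]), array([1.5, 4.2]), np.float64(7.9))
start 50 (array([607.6, -50.1]), array([1.3, 3.6]), np.float64(5.0))
start 60 (array([607.9, -50.2]), array([1.2, 2.7]), np.float64(1.5))
```

```bash
python3 - <<'E'
from h import *
a=cv2.imread('pics/scene0.png',0).astype(np.float32);b=cv2.cvtColor(np.mean([viewer.camera('scene') for _ in range(4)],0).astype(np.uint8),cv2.COLOR_RGB2GRAY).astype(np.float32)
def sh(x0,y0,x1,y1):
    w=cv2.createHanningWindow((x1-x0,y1-y0),cv2.CV_32F);return cv2.phaseCorrelate(a[y0:y1,x0:x1],b[y0:y1,x0:x1],w)
print('front right',sh(262,190,292,230),'front left',sh(360,176,400,216),'back',sh(280,240,340,275),'ref control',sh(236,260,280,290))
t=cv2.imread('pics/top0.png',0).astype(np.float32)
for n in('dishes','bottle','beaker','spatula','flask1','slide1'):
  for cam in('top','scene'): print(n,cam,[(np.round(d['centre']).tolist(),round(d['conf'],2)) for d in viewer.spot_in(n,cam)][:4])
shot('top','e3')
out(b[:,:,None].repeat(3,2),'e4',(260,180,410,280),5)
E
```

```text
front right ((0.14285113893255286, 0.0706960363025182), 0.9050201861063639) front left ((0.10041974801677611, 0.004266283780744118), 0.9074677157402039) back ((0.038140186493979655, 0.03243272933645258), 0.9593022871900487) ref control ((0.4377414690850081, -0.06829464750641101), 0.946476734302662)
dishes top []
dishes scene [([504.0, 486.0, 48.0], 0.75)]
bottle top [([487.0, 487.0, 48.0], 0.56)]
bottle scene [([438.0, -97.0, 64.0], 0.62)]
beaker top [([320.0, -414.0, 48.0], 0.67)]
beaker scene [([336.0, -400.0, 55.0], 0.71)]
spatula top [([398.0, 200.0, 13.0], 0.98)]
spatula scene [([394.0, 180.0, 14.0], 0.86)]
flask1 top [([315.0, -215.0, 20.0], 0.6)]
flask1 scene [([326.0, -182.0, 25.0], 0.59)]
slide1 top []
slide1 scene [([650.0, 102.0, 100.0], 0.35)][ WARN:0@11.599] global loadsave.cpp:1063 imwrite_ Unsupported depth image for selected encoder is fallbacked to CV_8U.
```

View pics/e3.png

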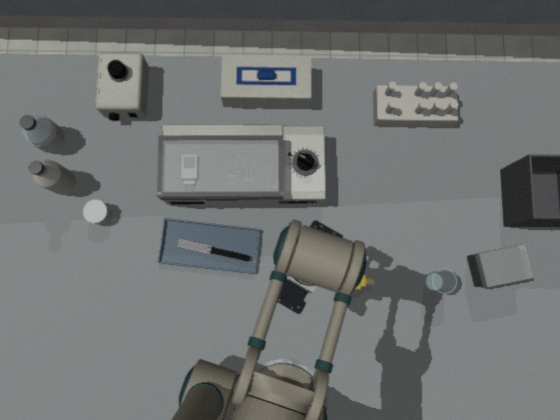

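View pics/e4.png

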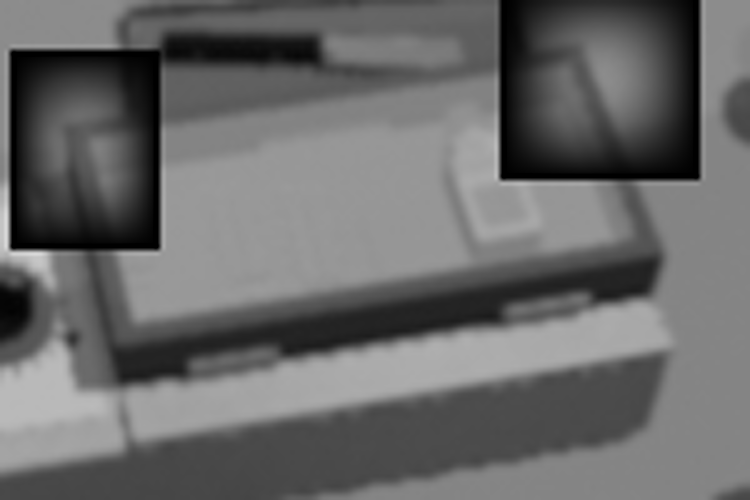

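```bash
python3 - <<'E'
from h import *
print(sense()['time'],sense()['contact_force'].round(1)); print(ticket.close_job())
E
```

```text
79.3167 [-0.5 -0.4  0.8]
the job is handed in; nothing more can be done
None
```

The job is handed in at 79 s of the 210 allowed. My last checks agree with the task, but I had one hard contact on the way that may have broken a force limit.

**What I did:**
- **Hood:** I prised it up with the spatula's blade at the middle gap, opened it to about 1.5 rad, and laid the spatula back in its tray.
- **Flask:** the one clear flask is in the left bay. The yellow look-alike was left alone.
- **Slides:** all three chamber slides are in the bay next to the dial.
- **Closing up:** I pushed the hood shut and turned the dial to the 37-degree mark.

**What the last checks showed:**
- **Hood:** its front corners are within 0.1 px of the starting picture; 0.03 rad open would show as about 0.9 px. The closing press met 12.6 N at the hood's shut height.
- **Dial:** the pointer reads about 2.07 to 2.09 rad, against 2.1 wanted.
- **Spatula:** it lies in the tray where it was picked up.
- **Flask and slides:** before closing, all four lay flat in their bays. The right-hand slide was about 58 mm off the bay's centre (limit 68) and further over than I had put it down. Through the shut hood it had not moved since.
- **Bottle, dishes and beaker:** none looks disturbed in the pictures. The arm covered the bottle in the last top view, so that one rests on the scene camera.

**What went wrong or disagreed:**
- **Missed first grasps:** the fingertips sit about 37 mm short of the reported TCP. The first two grasps closed on nothing; a touch on the bench confirmed the figure and I corrected for it.
- **Hard contact:** after placing the flask, a sign slip pushed the hand into the open hood. The wrist showed about 70 N, under its 120 N limit. I think only the fingers touched, but I can't be sure the gripper's body stayed under 40 N.
- **Cameras:** the two pictures differed by 5 to 10 mm in x. I mostly trusted the top view, and the placements matched it.

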